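# Set flatted pins flat-up in V-blocks

## Robot

A 6-joint arm with a two-finger parallel gripper is mounted at the origin on a cart in front of the work surface, level with it; the furniture and walls round the work are solid. World frame = base frame: x ahead of the robot, y to its left, z up, the work surface at z = 0. Lengths are in mm, angles in rad, forces in N, time in s.
With the tool pointing down it reaches from about 350 to 775 mm from the base axis. Payload 7.3 kg.
Tool frame: the origin (TCP) lies on the centre line of the jaws, within the pads' length; the fingertips stand 22 mm ahead of it and the grasp point (between the pads) lies 3 mm ahead of it; x points along the fingers, z is the direction in which the jaws open and shut, and the axes are right-handed (so a half turn about x gives the same grasp; the last joint's range is limited). The gripper opens to 92 mm and grips with 3 to 60 N. Pads are 19 mm wide; open, the fingers measure 130 mm over their backs; the gripper's body (75 mm by 190 mm) begins 47 mm behind the grasp point.
Start: joints at [-1.408, 0.342, 1.524, -0, 1.275, -0.146], TCP at [159.578, -500.178, 248.741] pointing down, gripper open.
Joint ranges: [-2.53, 2.53], [-0.77, 2.02], [0.04, 2.7], [-1, 4.14], [0.28, 2.66], [-3.11, 3.11]. Speed limits (rad/s): [2.57, 2.57, 3.14, 3.14, 3.14, 3.14].

## Interface

Orientations are given as [roll, pitch, yaw] about the fixed x, y, z axes, in that order (R = Rz(yaw) Ry(pitch) Rx(roll)).
In Python, from plant import readout, imaging, bot gives the robot as it stands.
- The arm moves only by the tool arm_command, never from a script. Its argument "plan" is a list of rows, each an object of numbers: "tx", "ty", "tz": the shift along the tool's x, y, z in cm; "wx", "wy", "wz": the turn, a rotation vector about the tool's x, y, z in rad; "jaw": the opening, from -1 (shut) to 1 (fully open). In form: [{"tx": .., "ty": .., "tz": .., "wx": .., "wy": .., "wz": .., "jaw": ..}, ...]. A call has 1 to 20 rows; each row shifts and turns the commanded pose from where the row before left it, along the tool's axes as they then stand; what a row does not reach is not made up. A row lasts 1/10 s, in which the tool goes at most 50 mm and 8.59 degrees, less where a joint would pass 70% of its speed; a pose out of reach is approached as far as the arm can. A call with a gripper value outside its range is refused whole. The fingers move at their own pace and stop on an object; the grip force is fixed at half the most. Time passes only in rows, so rows that do not move let the fingers close. It gives the time, the measured TCP pose, the force and the opening at its end, in the units of the state.
- readout.get_obs(): the state, without advancing time (a new reading comes with each control period).
- imaging.capture(name): name is "scene" or "top"; returns the picture (400x640x3 uint8, blue, green, red); there is no depth.
- imaging.get_calibration(name): a dict with "fx", "fy", "cx", "cy" (pixels), "position" and "rotation" of the camera in the world. Camera axes: x right, y up, looking along -z (the intrinsics and any distortion apply to the point x, -y, -z); pixel columns grow to the right and rows downward; lengths in mm; the calibration is good to about 2 mm. A picture is of the moment at which its call begins. get_calibration takes no time and is no camera call.
- bot.close_job(): hands the job in, once; it reports no verdict.
The state is a dict: "time": time; "joint_positions": joint angles; "dq": joint speeds; "tau": joint torques, N m; "tool_pos": TCP position; "tcp_rot": TCP orientation; "contact_force": force on the tool from outside, world axes, zero at the start; "moment": the same for the moment, N m; "grip_width": finger opening in mm.
Only numpy, scipy, OpenCV 4.12 (cv2) and the standard library are available. Lean on these libraries where they do the work, as an engineer would, in place of code of your own. Each camera call takes 0.05 s, during which the arm holds its last target.

## Task

Slide the cover plate of the pin box right back so that all four pockets are open, and take out every round pin you find in them (some pockets are empty). Lay each pin, about centred, in a V-block stand of its own and roll it until the milled flat at its end faces straight up; then slide the cover fully home again so that the empty box is shut. Leave the tools lying about where they are.

Things in the scene. Friction and masses are not known exactly. Their poses are not given: they have to be found in the camera images.
- pin_box: (all sizes in mm) fixed plywood box. Origin on the bench under the middle of the four pockets; x along the pockets, away from the robot. Pockets x -85..85, y -158..158. Walls and two side runners (on to x 289) 60 high: the cover slides on them along x between side lips (y +-172, 74 high), a front stop (x -97, 70 high) and a rear stop (x 289).
- cover_knob (a point): centre of the round knob (diameter 28, height 24, point 84 and top 98 above the bench) on the loose cover plate, 190 x 336 x 6, 0.35 kg. The knob is on the plate's middle line, 55 from its centre to the front; axes as the box's. Shut: at x = -55 (2 play), y = 0 in the box's frame; slid right back to the rear stop: x = 139. Slides with 1 to 3 N.
- pocket1 (a point): middle of a pocket: where a pin's axis lies, 38 above the bench; x along the pin. A pin rests on two bars (22 above the bench, at x +-32 to +-46) between combs at both its ends (50 high, x beyond +-46, 3 play at each side). Between x -32 and 32 all is open but the floor (8 above the bench); pockets are 70 apart, so pins stand 38 clear of each other: open the fingers to about 55, not more.
- pocket2 (a point): middle of a pocket: where a pin's axis lies, 38 above the bench; x along the pin. A pin rests on two bars (22 above the bench, at x +-32 to +-46) between combs at both its ends (50 high, x beyond +-46, 3 play at each side). Between x -32 and 32 all is open but the floor (8 above the bench); pockets are 70 apart, so pins stand 38 clear of each other: open the fingers to about 55, not more.
- pocket3 (a point): middle of a pocket: where a pin's axis lies, 38 above the bench; x along the pin. A pin rests on two bars (22 above the bench, at x +-32 to +-46) between combs at both its ends (50 high, x beyond +-46, 3 play at each side). Between x -32 and 32 all is open but the floor (8 above the bench); pockets are 70 apart, so pins stand 38 clear of each other: open the fingers to about 55, not more.
- pocket4 (a point): middle of a pocket: where a pin's axis lies, 38 above the bench; x along the pin. A pin rests on two bars (22 above the bench, at x +-32 to +-46) between combs at both its ends (50 high, x beyond +-46, 3 play at each side). Between x -32 and 32 all is open but the floor (8 above the bench); pockets are 70 apart, so pins stand 38 clear of each other: open the fingers to about 55, not more.
- pin1_mid (a point): round aluminium pin, diameter 32, length 150, 0.25 to 0.4 kg; may be absent. Point: mid-length on its axis. x runs along the pin. Its last 32 mm at the +x end carry one milled flat (26 wide, 9 off the axis); z is the flat's outward normal, so z up = flat up. From x -75 to +43 it is fully round: grip there. It starts in a pocket, along the box's x, axis 38 above the bench, the flat turned any way.
- pin2_mid (a point): round aluminium pin, diameter 32, length 150, 0.25 to 0.4 kg; may be absent. Point: mid-length on its axis. x runs along the pin. Its last 32 mm at the +x end carry one milled flat (26 wide, 9 off the axis); z is the flat's outward normal, so z up = flat up. From x -75 to +43 it is fully round: grip there. It starts in a pocket, along the box's x, axis 38 above the bench, the flat turned any way.
- pin3_mid (a point): round aluminium pin, diameter 32, length 150, 0.25 to 0.4 kg; may be absent. Point: mid-length on its axis. x runs along the pin. Its last 32 mm at the +x end carry one milled flat (26 wide, 9 off the axis); z is the flat's outward normal, so z up = flat up. From x -75 to +43 it is fully round: grip there. It starts in a pocket, along the box's x, axis 38 above the bench, the flat turned any way.
- pin4_mid (a point): round aluminium pin, diameter 32, length 150, 0.25 to 0.4 kg; may be absent. Point: mid-length on its axis. x runs along the pin. Its last 32 mm at the +x end carry one milled flat (26 wide, 9 off the axis); z is the flat's outward normal, so z up = flat up. From x -75 to +43 it is fully round: grip there. It starts in a pocket, along the box's x, axis 38 above the bench, the flat turned any way.
- seat1 (a point): fixed stand: base 110 x 90 x 10 with two 90-degree V-blocks (64 wide, 14 thick, tops 69 above bench) centred at x +-38, a 62 gap between them for fingers. Point: middle of a seated pin's axis, 67.6 above the bench; x along that axis, z up. Any pin, either way round. Gripped and tilted about its axis by the gripper, a pin turns with it (lifted a little or in the V), and stays as left.
- seat2 (a point): fixed stand: base 110 x 90 x 10 with two 90-degree V-blocks (64 wide, 14 thick, tops 69 above bench) centred at x +-38, a 62 gap between them for fingers. Point: middle of a seated pin's axis, 67.6 above the bench; x along that axis, z up. Any pin, either way round. Gripped and tilted about its axis by the gripper, a pin turns with it (lifted a little or in the V), and stays as left.
- seat3 (a point): fixed stand: base 110 x 90 x 10 with two 90-degree V-blocks (64 wide, 14 thick, tops 69 above bench) centred at x +-38, a 62 gap between them for fingers. Point: middle of a seated pin's axis, 67.6 above the bench; x along that axis, z up. Any pin, either way round. Gripped and tilted about its axis by the gripper, a pin turns with it (lifted a little or in the V), and stays as left.
- marker: white marker pen with black cap, 122 mm long, lying on the bench; a bystander, to be left alone. Origin at the centre of its underside
- driver: screwdriver with yellow handle, 214 mm long, lying on the bench; a bystander, to be left alone. Origin at the centre of its underside
- tape_roll: roll of black tape, 70 mm across, lying on the bench; a bystander, to be left alone. Origin at the centre of its underside
- pliers: needle-nose pliers with dark blue handles, 154 mm long, lying on the bench; a bystander, to be left alone. Origin at the centre of its underside

How it is judged (in metres and radians):
On the way, in this order (a step that is already met when the one before it is completed fails the run):
1. the cover is moved clear of the pockets ((x of cover_knob in the frame of pin_box above 0.1 m or x of cover_knob in the frame of pin_box below -0.26 m or y of cover_knob in the frame of pin_box above 0.3 m or y of cover_knob in the frame of pin_box below -0.3 m)), for 0.2 s.
2. every pin that is present lies in a V-block stand with its flat up (((horizontal distance between pin1_mid and seat1 below 0.02 m and z of pin1_mid in the frame of seat1 between -0.006 and 0.006 m and angle between the x axis of pin1_mid and the x axis of seat1, either way round below 0.12 rad) or (horizontal distance between pin1_mid and seat2 below 0.02 m and z of pin1_mid in the frame of seat2 between -0.006 and 0.006 m and angle between the x axis of pin1_mid and the x axis of seat2, either way round below 0.12 rad) or (horizontal distance between pin1_mid and seat3 below 0.02 m and z of pin1_mid in the frame of seat3 between -0.006 and 0.006 m and angle between the x axis of pin1_mid and the x axis of seat3, either way round below 0.12 rad)) and angle between each of pin1_mid, pin2_mid, pin3_mid, pin4_mid's own z axis and vertical below 0.17 rad and ((horizontal distance between pin2_mid and seat1 below 0.02 m and z of pin2_mid in the frame of seat1 between -0.006 and 0.006 m and angle between the x axis of pin2_mid and the x axis of seat1, either way round below 0.12 rad) or (horizontal distance between pin2_mid and seat2 below 0.02 m and z of pin2_mid in the frame of seat2 between -0.006 and 0.006 m and angle between the x axis of pin2_mid and the x axis of seat2, either way round below 0.12 rad) or (horizontal distance between pin2_mid and seat3 below 0.02 m and z of pin2_mid in the frame of seat3 between -0.006 and 0.006 m and angle between the x axis of pin2_mid and the x axis of seat3, either way round below 0.12 rad)) and ((horizontal distance between pin3_mid and seat1 below 0.02 m and z of pin3_mid in the frame of seat1 between -0.006 and 0.006 m and angle between the x axis of pin3_mid and the x axis of seat1, either way round below 0.12 rad) or (horizontal distance between pin3_mid and seat2 below 0.02 m and z of pin3_mid in the frame of seat2 between -0.006 and 0.006 m and angle between the x axis of pin3_mid and the x axis of seat2, either way round below 0.12 rad) or (horizontal distance between pin3_mid and seat3 below 0.02 m and z of pin3_mid in the frame of seat3 between -0.006 and 0.006 m and angle between the x axis of pin3_mid and the x axis of seat3, either way round below 0.12 rad)) and ((horizontal distance between pin4_mid and seat1 below 0.02 m and z of pin4_mid in the frame of seat1 between -0.006 and 0.006 m and angle between the x axis of pin4_mid and the x axis of seat1, either way round below 0.12 rad) or (horizontal distance between pin4_mid and seat2 below 0.02 m and z of pin4_mid in the frame of seat2 between -0.006 and 0.006 m and angle between the x axis of pin4_mid and the x axis of seat2, either way round below 0.12 rad) or (horizontal distance between pin4_mid and seat3 below 0.02 m and z of pin4_mid in the frame of seat3 between -0.006 and 0.006 m and angle between the x axis of pin4_mid and the x axis of seat3, either way round below 0.12 rad))), for 0.2 s.
At the end, for the whole second after the job is handed in: Every pin present lies at rest in a V-block stand of its own, its middle within 20 mm of the stand's middle, along the V (within 7 degrees) and seated (height within 6 mm), its flat facing up within 10 degrees; the cover lies flat on the box, within 12 mm of its closed place (all of step 2 and linear speed of each of pin1, pin2, pin3, pin4 below 0.02 m/s and angular speed of each of pin1, pin2, pin3, pin4 below 0.15 rad/s and x of cover_knob in the frame of pin_box between -0.067 and -0.043 m and y of cover_knob in the frame of pin_box between -0.015 and 0.015 m and z of cover_knob in the frame of pin_box between 0.079 and 0.089 m and angle between cover_knob's own z axis and vertical below 0.05 rad); the robot touches nothing.
It fails at once if a tool lying on the bench is pushed more than 4 cm (distance of any of marker, driver, tape_roll, pliers from where it was at the start of the episode above 0.04 m).
Of pin1, pin2, pin3, pin4 only 2 to 3 are there at a start; the rules pass over those that are not, and their reading is None.
At some moment in a run one of cover, pin1, pin2, pin3, pin4 may be knocked a few centimetres aside while the robot is not near it.
It also fails if it takes over 210 s, if anything falls off the work surface, if the arm or the gripper's body presses on something with over 40 N, if the wrist force passes 120 N, or if a joint passes its speed limit or range.

## Working session

There is one attempt and no reset: what is moved stays moved. The work goes in short steps, Python scripts to look and compute and a tool call to move; the robot and the scene stay as the last step left them, time stands still between calls to the robot, and variables do not carry over. Pictures are saved under pics/ and viewed, and the job is handed in when it is done.

Besides the shell and the picture viewer there is one more tool, called after "Request:" as a command line: name --argument value ..., lists and objects as JSON in quotes. arm_command: Moves the arm, as the interface text tells. Its arguments: {"type":"object","properties":{"plan":{"type":"array"}},"required":["plan"]}

```bash
ls; mkdir -p pics
cat > h.py <<'E'
import numpy as np,cv2
from plant import readout, imaging, bot
def snap(name,fn):
    im=imaging.capture(name); cv2.imwrite('pics/'+fn,im); return im
def ray(name,u,v):
    c=imaging.get_calibration(name); R=np.array(c['rotation']); 
    d=R@np.array([(u-c['cx'])/c['fx'],-(v-c['cy'])/c['fy'],-1.]); return np.array(c['position']),d
def onz(name,u,v,z):
    p,d=ray(name,u,v); return p+d*(z-p[2])/d[2]
def proj(name,P):
    c=imaging.get_calibration(name); R=np.array(c['rotation']); q=R.T@(np.array(P,float)-np.array(c['position']))
    return np.array([c['cx']+c['fx']*q[0]/-q[2], c['cy']-c['fy']*q[1]/-q[2]])
E
python3 - <<'E'
from h import *
for n in('scene','top'):
    print(imaging.get_calibration(n)); snap(n,n+'0.png')
print(readout.get_obs())
E
```

```text
pics
{'fx': 440.3207527899711, 'fy': 440.3207527899711, 'cx': 321.06767236800505, 'cy': 200.43755280553515, 'position': array([  -72.8239333 , -1248.26875888,   673.06256334]), 'rotation': array([ 1.15251497,  0.01954316, -0.45272996])}
{'fx': 442.18916684678595, 'fy': 442.18916684678595, 'cx': 319.7227627141322, 'cy': 199.70926794360184, 'position': array([ 281.47512482,  -27.64014122, 1485.82746315]), 'rotation': array([ 0.18632668,  0.02355771, -1.59369274])}
{'time': 0.1, 'joint_positions': array([-1.40797999e+00,  3.42642403e-01,  1.52487308e+00,  4.62192382e-05,
        1.27540810e+00, -1.45970258e-01]), 'dq': array([ 0.00017916, -0.00349997, -0.00121278, -0.00066618, -0.00062167,
        0.00031469]), 'tau': array([ 3.10841700e-03, -4.32001948e+01, -2.44695067e+01,  7.18263374e-02,
        5.25712583e-02, -2.58264731e-05]), 'tool_pos': array([ 159.54648534, -499.84189694,  248.13686665]), 'tcp_rot': array([2.96242488, 1.56946467, 1.70040166]), 'contact_force': array([-0.0262108, -0.1181386,  0.8752082]), 'moment': array([-0.03175547,  0.00206441,  0.00300324]), 'grip_width': 92.13195376917925}
```

```bash
python3 - <<'E'
s=open('h.py').read()
s=s.replace("R=np.array(c['rotation'])","R=rpy(c['rotation'])").replace("def snap","from scipy.spatial.transform import Rotation as Ro\ndef rpy(r): return Ro.from_euler('xyz',r).as_matrix()\ndef snap")
open('h.py','w').write(s)
E
python3 -c "
from h import *
print(proj('top',[0,0,0]),proj('scene',[160,-500,248]),proj('top',[160,-500,248]),readout.get_obs()['time'])"
```

```text
[324.06210573 373.20541656] [266.31493104 238.28181911] [507.87660233 325.09176478] 0.1
```

```bash
python3 - <<'E'
import cv2
im=cv2.imread('pics/top0.png')
cv2.imwrite('pics/b0.png',cv2.resize(im[125:270,165:305],None,fx=4,fy=4,interpolation=cv2.INTER_CUBIC))
cv2.imwrite('pics/s0.png',cv2.resize(im[120:290,300:470],None,fx=3.5,fy=3.5,interpolation=cv2.INTER_CUBIC))
E
python3 - <<'E'
from h import *
im=cv2.imread('pics/top0.png'); hsv=cv2.cvtColor(im,cv2.COLOR_BGR2HSV)
m=((hsv[...,1]<40)&(hsv[...,2]>150)).astype('uint8'); m[:, :170]=0;m[:,300:]=0;m[:150]=0;m[262:]=0
m=cv2.morphologyEx(m,cv2.MORPH_CLOSE,np.ones((9,9)))
cs,_=cv2.findContours(m,cv2.RETR_EXTERNAL,cv2.CHAIN_APPROX_NONE)
c=max(cs,key=cv2.contourArea); P=np.array([onz('top',u,v,66)[:2] for u,v in c[:,0]],np.float32)
r=cv2.minAreaRect(P); print('plate',r)
g=im.max(2); k=(g<90).astype('uint8'); k[:225]=0;k[250:]=0;k[:,:215]=0;k[:,255:]=0
n,l,s,ct=cv2.connectedComponentsWithStats(k); print(s[1:],ct[1:])
u,v=ct[1+np.argmax(s[1:,4])]; 
for z in(84,92,98): print('knob',onz('top',u,v,z))
# seats
b=((hsv[...,2]>170)&(hsv[...,1]<50)).astype('uint8'); b[:160]=0;b[245:]=0;b[:,:320]=0;b[:,440:]=0
n,l,s,ct=cv2.connectedComponentsWithStats(b)
for i in range(1,n):
    if s[i,4]>5: print(s[i],ct[i],onz('top',*ct[i],64).round(1))
E
```

```text
plate ((480.0742492675781, 301.5824279785156), (216.9833984375, 378.6799621582031), 3.068809986114502)
[[230 233   8   7  44]] [[233.75       236.02272727]]
knob [436.0648345  276.46527522  84.        ]
knob [435.18261631 274.72979536  92.        ]
knob [434.52095267 273.42818546  98.        ]
[393 166  20   9  82] [402.64634146 170.5       ] [ 640.8 -276.1   64. ]
[389 168   3   2   6] [390.  168.5] [ 648.8 -234.9   64. ]
[388 188  20   9  80] [397.6375 192.3375] [ 567.8 -255.6   64. ]
[383 194   3   3   6] [383.83333333 194.83333333] [ 560.8 -210.2   64. ]
[404 199   3   3   9] [405. 200.] [ 541.7 -278.    64. ]
[332 200  24   6  97] [343.81443299 202.92783505] [537.4 -78.7  64. ]
[428 221  12  13  59] [433.55932203 226.57627119] [ 452.4 -364.4   64. ]
[333 223  21   6  83] [343.15662651 226.01204819] [461.7 -74.1  64. ]
[421 224   3   3   7] [422.28571429 225.        ] [ 458.4 -328.6   64. ]
[330 229   3   3   8] [330.875 229.875] [450.2 -34.   64. ]
[352 230   3   3   7] [353.         231.28571429] [ 443.8 -105.2   64. ]
```

Run:
```python
from h import *
im=cv2.imread('pics/top0.png'); hsv=cv2.cvtColor(im,cv2.COLOR_BGR2HSV)
C=[onz('top',165+a/4-.375,125+b/4-.375,66) for a,b in((77,281),(476,256),(488,487),(74,510))]
print(np.round(C,1)); 
for i in range(4): d=C[(i+1)%4]-C[i]; print(np.linalg.norm(d),np.arctan2(d[1],d[0]))
print('ctr',np.mean(C,0))
O=[onz('top',165+a/4-.375,125+b/4-.375,z) for a,b,z in((52,62,74),(476,30,74),(503,498,70),(62,533,70))]
print(np.round(O,1)); 
for i in range(4): d=O[(i+1)%4]-O[i]; print(np.linalg.norm(d),np.arctan2(d[1],d[0]))
b=((hsv[...,2]>165)&(hsv[...,1]<50)).astype('uint8'); b[:160]=0;b[245:]=0;b[:,:325]=0;b[:,465:]=0
n,l,s,ct=cv2.connectedComponentsWithStats(b)
for i in range(1,n):
    if s[i,4]>5: z=62 if s[i,4]>30 else 12; print(s[i],ct[i],onz('top',*ct[i],z).round(1))
```

```text
[[578.4 447.5  66. ]
 [590.3 117.6  66. ]
 [400.4 109.4  66. ]
 [390.2 443.5  66. ]]
330.1144436636851 -1.534834459501105
190.0303470362552 -3.098528268057993
334.19667108923386 1.6012935686750334
188.21906747135444 0.021469975596100442
ctr [489.81089055 279.485229    66.        ]
[[765.2 472.4  74. ]
 [782.2 115.3  74. ]
 [391.   97.1  70. ]
 [371.8 451.2  70. ]]
357.572772608225 -1.523096883961873
391.6976830184722 -3.095162588821794
354.5958597781744 1.6250042412950676
394.01295916809545 0.054012386193042904
[393 166  21   9  88] [402.73863636 170.40909091] [ 641.6 -276.8   62. ]
[389 168   3   3   8] [389.875 168.875] [ 661. -242.   12.]
[440 170  14  19 106] [446.68867925 179.24528302] [ 607.6 -418.7   62. ]
[388 188  20   9  90] [397.6        192.25555556] [ 568.5 -255.8   62. ]
[383 194   3   3   8] [383.875 194.875] [ 570.8 -217.    12. ]
[404 199   3   3   9] [405. 200.] [ 551.2 -287.2   12. ]
[332 200  25   6 102] [344.07843137 202.85294118] [538.  -79.6  62. ]
[439 203   3   3   7] [440.         203.71428571] [ 535.3 -403.7   12. ]
[443 203  18  16  94] [451.12765957 210.9787234 ] [ 501.9 -425.    62. ]
[428 220  19  16  93] [436.31182796 228.38709677] [ 446.5 -373.2   62. ]
[333 223  21   6  86] [343.13953488 225.95348837] [462.2 -74.1  62. ]
[421 224   4   3   8] [422.5 225. ] [ 464.8 -340.4   12. ]
[330 229   3   3   8] [330.875 229.875] [456.4 -34.3  12. ]
[352 230   3   3   7] [353.         231.28571429] [ 449.7 -108.    12. ]
[439 238   3   3   7] [440.         239.28571429] [ 415.7 -394.9   12. ]
```

```bash
cat >> h.py <<'E'
def toolR(yaw,tilt=0.):
    # tool x down, tool z (jaw) horizontal; yaw = direction of tool y (perp to jaw, = pin axis)
    y=np.array([np.cos(yaw),np.sin(yaw),0]); x=np.array([0,0,-1.]); z=np.cross(x,y)
    R=np.array([x,y,z]).T
    return Ro.from_rotvec(tilt*y).as_matrix()@R   # tilt about pin axis
def togo(P,yaw,tilt=0.):
    o=readout.get_obs(); R=rpy(o['tcp_rot']); p=o['tool_pos']
    best=None
    for k in(0,1):
        T=toolR(yaw+k*np.pi,tilt*(1 if k==0 else -1))
        # same world tilt about +yaw axis
        w=Ro.from_matrix(R.T@T).as_rotvec()
        if k==0: T0=T
        print('opt',k,'turn(tool) wx wy wz',w.round(3),'shift AFTER turn cm',(T.T@(np.array(P)-p)/10).round(2),'shift before',(R.T@(np.array(P)-p)/10).round(2))
    print('pos',p.round(1),'toolx',R[:,0].round(3),'tooly yaw',np.arctan2(R[1,1],R[0,1]).round(3),'F',np.round(o['contact_force'],1),'grip',round(o['grip_width'],1),'t',o['time'],'q',np.round(o['joint_positions'],2))
E
python3 - <<'E'
from h import *
togo([435,276,200],0.05)
E
```

```text
opt 0 turn(tool) wx wy wz [ 0.259 -0.001 -0.   ] shift AFTER turn cm [  4.81  31.39 -76.11] shift before [  4.91  49.82 -65.54]
opt 1 turn(tool) wx wy wz [-2.883e+00  0.000e+00 -2.000e-03] shift AFTER turn cm [  4.81 -31.39  76.11] shift before [  4.91  49.82 -65.54]
pos [ 159.5 -499.8  248.1] toolx [-0.     0.001 -1.   ] tooly yaw 0.309 F [-0.  -0.1  0.9] grip 92.1 t 0.1 q [-1.41  0.34  1.52  0.    1.28 -0.15]
```

Request:
arm_command --plan '[{"wx": 0.13}, {"wx": 0.13}, {"ty": 3.4, "tz": -2.8}, {"ty": 3.4, "tz": -2.8}, {"ty": 3.4, "tz": -2.8}, {"ty": 3.4, "tz": -2.8}, {"ty": 3.4, "tz": -2.8}, {"ty": 3.4, "tz": -2.8}, {"ty": 3.4, "tz": -2.8}, {"tz": -4.0}, {"tz": -4.8}, {"tz": -4.8}, {"tz": -4.8}, {"tz": -4.8}, {"tz": -4.8}, {"tz": -4.8}, {"tz": -4.8}, {"tz": -4.8}, {}, {}]'

```text
invalid input at $.plan[0]: expected keys tx, ty, tz, wx, wy, wz, jaw
```

Run:
```python
from h import *
togo([435,276,150],0.05)
```

```text
opt 0 turn(tool) wx wy wz [ 0.259 -0.001 -0.   ] shift AFTER turn cm [  9.81  31.39 -76.11] shift before [  9.91  49.82 -65.53]
opt 1 turn(tool) wx wy wz [-2.883e+00  0.000e+00 -2.000e-03] shift AFTER turn cm [  9.81 -31.39  76.11] shift before [  9.91  49.82 -65.53]
pos [ 159.5 -499.8  248.1] toolx [-0.     0.001 -1.   ] tooly yaw 0.309 F [-0.  -0.1  0.9] grip 92.1 t 0.1 q [-1.41  0.34  1.52  0.    1.28 -0.15]
```

Request:
arm_command --plan '[{"tx": 0, "ty": 0, "tz": 0, "wx": 0.13, "wy": 0, "wz": 0, "jaw": 1}, {"tx": 0, "ty": 0, "tz": 0, "wx": 0.13, "wy": 0, "wz": 0, "jaw": 1}, {"tx": 0, "ty": 3.4, "tz": -2.8, "wx": 0, "wy": 0, "wz": 0, "jaw": 1}, {"tx": 0, "ty": 3.4, "tz": -2.8, "wx": 0, "wy": 0, "wz": 0, "jaw": 1}, {"tx": 0, "ty": 3.4, "tz": -2.8, "wx": 0, "wy": 0, "wz": 0, "jaw": 1}, {"tx": 0, "ty": 3.4, "tz": -2.8, "wx": 0, "wy": 0, "wz": 0, "jaw": 1}, {"tx": 0, "ty": 3.4, "tz": -2.8, "wx": 0, "wy": 0, "wz": 0, "jaw": 1}, {"tx": 0, "ty": 3.4, "tz": -2.8, "wx": 0, "wy": 0, "wz": 0, "jaw": 1}, {"tx": 0, "ty": 3.4, "tz": -2.8, "wx": 0, "wy": 0, "wz": 0, "jaw": 1}, {"tx": 0, "ty": 0, "tz": -4.8, "wx": 0, "wy": 0, "wz": 0, "jaw": 1}, {"tx": 0, "ty": 0, "tz": -4.8, "wx": 0, "wy": 0, "wz": 0, "jaw": 1}, {"tx": 0, "ty": 0, "tz": -4.8, "wx": 0, "wy": 0, "wz": 0, "jaw": 1}, {"tx": 0, "ty": 0, "tz": -4.8, "wx": 0, "wy": 0, "wz": 0, "jaw": 1}, {"tx": 0, "ty": 0, "tz": -4.8, "wx": 0, "wy": 0, "wz": 0, "jaw": 1}, {"tx": 0, "ty": 0, "tz": -4.8, "wx": 0, "wy": 0, "wz": 0, "jaw": 1}, {"tx": 0, "ty": 0, "tz": -4.8, "wx": 0, "wy": 0, "wz": 0, "jaw": 1}, {"tx": 0, "ty": 0, "tz": -4.8, "wx": 0, "wy": 0, "wz": 0, "jaw": 1}, {"tx": 0, "ty": 0, "tz": -4.8, "wx": 0, "wy": 0, "wz": 0, "jaw": 1}, {"tx": 0, "ty": 0, "tz": -4.8, "wx": 0, "wy": 0, "wz": 0, "jaw": 1}, {"tx": 0, "ty": 0, "tz": 0, "wx": 0, "wy": 0, "wz": 0, "jaw": 0.2}]'

```text
time: 2.1
tool_pos: [363.1, 191.5, 248.5]
tcp_rot: [-2.94, 1.569, 1.829]
contact_force: [1.1, -0.6, 0.5]
grip_width: 87.5
```

Run:
```python
from h import *
togo([435,276,150],0.05)
```

```text
opt 0 turn(tool) wx wy wz [ 0.006 -0.002  0.   ] shift AFTER turn cm [ 9.85  7.61 -8.08] shift before [ 9.86  7.66 -8.02]
opt 1 turn(tool) wx wy wz [-3.135e+00 -1.000e-03 -2.000e-03] shift AFTER turn cm [ 9.85 -7.61  8.08] shift before [ 9.86  7.66 -8.02]
pos [363.1 191.5 248.5] toolx [-0.     0.002 -1.   ] tooly yaw 0.056 F [ 1.1 -0.6  0.5] grip 87.5 t 2.1 q [0.3  0.13 1.81 0.   1.2  1.81]
```

Request:
arm_command --plan '[{"tx": 1, "ty": 3.8, "tz": -3, "wx": 0, "wy": 0, "wz": 0, "jaw": 0.3}, {"tx": 1, "ty": 3.8, "tz": -3, "wx": 0, "wy": 0, "wz": 0, "jaw": 0.3}, {"tx": 3, "ty": 0, "tz": -2, "wx": 0, "wy": 0, "wz": 0, "jaw": 0.3}, {"tx": 3, "ty": 0, "tz": 0, "wx": 0, "wy": 0, "wz": 0, "jaw": 0.3}, {"tx": 0, "ty": 0, "tz": 0, "wx": 0, "wy": 0, "wz": 0, "jaw": 0.3}, {"tx": 0, "ty": 0, "tz": 0, "wx": 0, "wy": 0, "wz": 0, "jaw": 0.3}]'

```text
time: 2.7
tool_pos: [436.4, 269.6, 168.9]
tcp_rot: [-0.99, 1.569, -2.513]
contact_force: [-0.5, 0.8, 0.7]
grip_width: 59.6
```

Run:
```python
from h import *
togo([435,276,94],0.05)
im=snap('scene','s1.png'); cv2.imwrite('pics/s1c.png',cv2.resize(im[100:240,180:400],None,fx=3.5,fy=3.5,interpolation=cv2.INTER_CUBIC))
```

```text
opt 0 turn(tool) wx wy wz [-0.002  0.001  0.001] shift AFTER turn cm [ 7.49 -0.11 -0.65] shift before [ 7.49 -0.1  -0.65]
opt 1 turn(tool) wx wy wz [ 3.14e+00  2.00e-03 -1.00e-03] shift AFTER turn cm [7.49 0.11 0.65] shift before [ 7.49 -0.1  -0.65]
pos [436.4 269.6 168.9] toolx [-0.001 -0.001 -1.   ] tooly yaw 0.048 F [-0.5  0.8  0.7] grip 59.6 t 2.7 q [ 0.4   0.4   1.67 -0.    1.07  1.93]
```

Request:
arm_command --plan '[{"tx": 3, "ty": 0, "tz": -0.5, "wx": 0, "wy": 0, "wz": 0, "jaw": 0.3}, {"tx": 3, "ty": 0, "tz": 0, "wx": 0, "wy": 0, "wz": 0, "jaw": 0.3}, {"tx": 1.4, "ty": 0, "tz": 0, "wx": 0, "wy": 0, "wz": 0, "jaw": 0.3}, {"tx": 0, "ty": 0, "tz": 0, "wx": 0, "wy": 0, "wz": 0, "jaw": 0.3}, {"tx": 0, "ty": 0, "tz": 0, "wx": 0, "wy": 0, "wz": 0, "jaw": -1}, {"tx": 0, "ty": 0, "tz": 0, "wx": 0, "wy": 0, "wz": 0, "jaw": -1}, {"tx": 0, "ty": 0, "tz": 0, "wx": 0, "wy": 0, "wz": 0, "jaw": -1}, {"tx": 0, "ty": 0, "tz": 0, "wx": 0, "wy": 0, "wz": 0, "jaw": -1}, {"tx": 0, "ty": 0, "tz": 0, "wx": 0, "wy": 0, "wz": 0, "jaw": -1}, {"tx": 0, "ty": 0, "tz": 0, "wx": 0, "wy": 0, "wz": 0, "jaw": -1}]'

```text
time: 3.75
tool_pos: [436.6, 275.8, 95.5]
tcp_rot: [2.156, 1.569, 0.634]
contact_force: [-1.9, 2.0, 6.3]
grip_width: 27.5
```

Request:
arm_command --plan '[{"tx": 0, "ty": 2, "tz": 0, "wx": 0, "wy": 0, "wz": 0, "jaw": -1}, {"tx": 0, "ty": 2, "tz": 0, "wx": 0, "wy": 0, "wz": 0, "jaw": -1}, {"tx": 0, "ty": 2, "tz": 0, "wx": 0, "wy": 0, "wz": 0, "jaw": -1}, {"tx": 0, "ty": 2, "tz": 0, "wx": 0, "wy": 0, "wz": 0, "jaw": -1}, {"tx": 0, "ty": 2, "tz": 0, "wx": 0, "wy": 0, "wz": 0, "jaw": -1}, {"tx": 0, "ty": 2, "tz": 0, "wx": 0, "wy": 0, "wz": 0, "jaw": -1}, {"tx": 0, "ty": 2, "tz": 0, "wx": 0, "wy": 0, "wz": 0, "jaw": -1}, {"tx": 0, "ty": 2, "tz": 0, "wx": 0, "wy": 0, "wz": 0, "jaw": -1}, {"tx": 0, "ty": 2, "tz": 0, "wx": 0, "wy": 0, "wz": 0, "jaw": -1}, {"tx": 0, "ty": 0, "tz": 0, "wx": 0, "wy": 0, "wz": 0, "jaw": -1}]'

```text
time: 4.75
tool_pos: [618.4, 284.0, 95.5]
tcp_rot: [1.712, 1.567, 0.19]
contact_force: [4.5, -0.1, 3.4]
grip_width: 27.6
```

Request:
arm_command --plan '[{"tx": 0, "ty": 0.5, "tz": 0, "wx": 0, "wy": 0, "wz": 0, "jaw": -1}, {"tx": 0, "ty": 0.5, "tz": 0, "wx": 0, "wy": 0, "wz": 0, "jaw": -1}, {"tx": 0, "ty": 0.3, "tz": 0, "wx": 0, "wy": 0, "wz": 0, "jaw": -1}, {"tx": 0, "ty": 0, "tz": 0, "wx": 0, "wy": 0, "wz": 0, "jaw": -1}]'

```text
time: 5.15
tool_pos: [622.5, 284.7, 95.2]
tcp_rot: [-1.444, 1.556, -2.965]
contact_force: [-23.7, -1.7, 18.9]
grip_width: 27.3
```

Request:
arm_command --plan '[{"tx": 0, "ty": -0.6, "tz": 0, "wx": 0, "wy": 0, "wz": 0, "jaw": -1}, {"tx": 0, "ty": 0, "tz": 0, "wx": 0, "wy": 0, "wz": 0, "jaw": 0.3}, {"tx": 0, "ty": 0, "tz": 0, "wx": 0, "wy": 0, "wz": 0, "jaw": 0.3}, {"tx": 0, "ty": 0, "tz": 0, "wx": 0, "wy": 0, "wz": 0, "jaw": 0.3}, {"tx": -4, "ty": 0, "tz": 0, "wx": 0, "wy": 0, "wz": 0, "jaw": 0.3}, {"tx": -4.5, "ty": 0, "tz": 0, "wx": 0, "wy": 0, "wz": 0, "jaw": 0.2}, {"tx": -4.5, "ty": 0, "tz": 4.5, "wx": 0, "wy": 0, "wz": 0, "jaw": 0.2}, {"tx": 0, "ty": 0, "tz": 4.5, "wx": 0, "wy": 0, "wz": 0, "jaw": 0.2}, {"tx": 0, "ty": 0, "tz": 4.5, "wx": 0, "wy": 0, "wz": 0, "jaw": 0.2}, {"tx": 0, "ty": 0, "tz": 4.5, "wx": 0, "wy": 0, "wz": 0, "jaw": 0.2}, {"tx": 0, "ty": 0, "tz": 4.5, "wx": 0, "wy": 0, "wz": 0, "jaw": 0.2}, {"tx": 0, "ty": 0, "tz": 4.5, "wx": 0, "wy": 0, "wz": 0, "jaw": 0.2}, {"tx": 0, "ty": 0, "tz": 4.5, "wx": 0, "wy": 0, "wz": 0, "jaw": 0.2}, {"tx": 0, "ty": 0, "tz": 4.5, "wx": 0, "wy": 0, "wz": 0, "jaw": 0.2}]'

```text
time: 6.55
tool_pos: [639.9, -67.6, 214.8]
tcp_rot: [-1.518, 1.57, -3.04]
contact_force: [1.5, 0.2, 0.4]
grip_width: 54.9
```

Run:
```python
from h import *
togo([485,276,150],0.05)
im=snap('top','t2.png'); cv2.imwrite('pics/t2c.png',cv2.resize(im[125:275,165:305],None,fx=4,fy=4,interpolation=cv2.INTER_CUBIC))
im=snap('scene','s2.png'); cv2.imwrite('pics/s2c.png',cv2.resize(im[100:240,180:400],None,fx=3.5,fy=3.5,interpolation=cv2.INTER_CUBIC))
```

```text
opt 0 turn(tool) wx wy wz [-0.001  0.     0.   ] shift AFTER turn cm [  6.48 -13.75 -35.09] shift before [  6.48 -13.8  -35.07]
opt 1 turn(tool) wx wy wz [ 3.14  0.   -0.  ] shift AFTER turn cm [ 6.48 13.75 35.09] shift before [  6.48 -13.8  -35.07]
pos [639.9 -67.6 214.8] toolx [-0. -0. -1.] tooly yaw 0.049 F [1.5 0.2 0.4] grip 54.9 t 6.55 q [-0.22  0.59  1.22 -0.    1.34  1.3 ]
```

Request:
arm_command --plan '[{"tx": 0, "ty": -3, "tz": 4, "wx": 0, "wy": 0, "wz": 0, "jaw": 0.2}, {"tx": 0, "ty": -3, "tz": 4, "wx": 0, "wy": 0, "wz": 0, "jaw": 0.2}, {"tx": 0, "ty": -3, "tz": 4, "wx": 0, "wy": 0, "wz": 0, "jaw": 0.2}, {"tx": 0, "ty": -3, "tz": 4, "wx": 0, "wy": 0, "wz": 0, "jaw": 0.2}, {"tx": 0, "ty": -3, "tz": 4, "wx": 0, "wy": 0, "wz": 0, "jaw": 0.2}, {"tx": 0, "ty": -3, "tz": 4, "wx": 0, "wy": 0, "wz": 0, "jaw": 0.2}]'

```text
time: 7.25
tool_pos: [470.8, -315.2, 215.0]
tcp_rot: [1.414, 1.571, -0.108]
contact_force: [0.6, -0.6, 0.2]
grip_width: 55.1
```

```bash
python3 - <<'E'
from h import *
im=snap('top','t3.png'); cv2.imwrite('pics/t3c.png',cv2.resize(im[190:265,175:300],None,fx=6,fy=6,interpolation=cv2.INTER_CUBIC))
im=snap('scene','s3.png'); cv2.imwrite('pics/s3c.png',cv2.resize(im[155:205,240:330],None,fx=8,fy=8,interpolation=cv2.INTER_CUBIC))
E
python3 - <<'E'
from h import *
im=cv2.imread('pics/t3.png')
for _ in range(5): im=im*1.0 if _==0 else im
acc=np.mean([imaging.capture('top').astype(float) for _ in range(8)],0)
np.save('acc.npy',acc); g=acc.mean(2)
for v in range(199,216): print(v,g[v,216:276].round().astype(int))
c=np.clip((acc-120)*1.9,0,255).astype('uint8')
cv2.imwrite('pics/t4c.png',cv2.resize(c[194:252,215:278],None,fx=10,fy=10,interpolation=cv2.INTER_CUBIC))
acc=np.mean([imaging.capture('scene').astype(float) for _ in range(8)],0); np.save('accs.npy',acc)
c=np.clip((acc-80)*1.4,0,255).astype('uint8')
cv2.imwrite('pics/s4c.png',cv2.resize(c[165:198,255:315],None,fx=13,fy=13,interpolation=cv2.INTER_CUBIC))
E
```

```text
199 [180 176 157 143 136 133 136 136 138 137 135 134 129 128 142 151 149 148
 153 150 146 143 135 106 111 163 210 235 243 238 201 145 124 127 136 144
 145 147 145 145 143 144 145 136 104  95 132 157 176 199 224 231 228 221
 213 197 171 154 150 150]
200 [147 142 114 101 122 150 166 184 188 179 166 150 131 126 139 144 147 146
 147 144 145 145 137 107 125 202 239 249 252 249 224 162 136 148 169 161
 149 146 145 144 144 145 146 139 104  94 142 187 227 242 249 250 247 237
 220 189 163 152 150 150]
201 [143 137 105 102 163 219 238 245 245 238 225 199 167 145 145 146 147 146
 145 145 145 146 140 108 132 215 244 251 253 251 231 170 139 156 177 165
 149 145 144 144 146 148 148 140 105  92 143 200 239 250 252 252 249 238
 215 175 155 151 149 150]
202 [144 137 106 118 199 239 249 252 252 249 238 219 182 150 144 146 145 144
 144 146 147 148 139 108 133 217 244 251 253 252 234 175 140 142 157 152
 145 144 146 146 148 149 149 140 105  89 134 199 240 250 253 253 249 238
 213 172 154 151 151 152]
203 [147 138 107 126 211 243 250 253 253 250 240 221 183 149 144 144 144 144
 146 147 148 148 140 109 13
[... 2432 characters left out ...]
45 231 200 154 110  96 108 133
 147 151 152 152 152 154 167 202 234 247 251 252 250 244 230 198 151 113
 115 146 157 155 157 157 156 159 162 160 166 194 230 245 251 252 251 245
 231 201 157 139 145 152]
214 [141 139 142 157 194 233 248 252 253 251 245 231 200 155 112  97 106 130
 142 147 150 151 154 160 168 199 234 247 251 252 250 244 231 200 155 120
 124 145 157 179 196 202 206 213 217 218 218 220 233 245 251 252 251 245
 232 202 166 162 172 179]
215 [141 140 142 154 194 233 248 252 253 251 245 232 202 156 114 105 109 120
 134 151 161 164 168 174 180 201 233 246 251 252 251 245 231 200 160 140
 153 166 188 218 230 232 234 235 236 236 235 231 235 245 251 252 251 246
 232 204 171 171 183 187]
```

Run:
```python
from h import *
acc=np.load('acc.npy').astype('uint8'); hsv=cv2.cvtColor(acc,cv2.COLOR_BGR2HSV)
m=((hsv[...,1]<60)&(hsv[...,2]>165)).astype('uint8'); m[:198]=0;m[250:]=0;m[:,:212]=0;m[:,280:]=0
n,l,s,ct=cv2.connectedComponentsWithStats(m)
for i in range(1,n):
    if s[i,4]<100: continue
    pts=np.argwhere(l==i)[:,::-1].astype(np.float32)
    W=np.array([onz('top',u,v,38)[:2] for u,v in pts],np.float32)
    r=cv2.minAreaRect(W); print(s[i],r); 
    B=np.array([onz('top',u,v,38)[:2] for u,v in pts if 213<v<245])
    f=np.polyfit(B[:,0],B[:,1],1); print('axis yaw',np.arctan(f[0]),'y at 485',np.polyval(f,485))
```

```text
[236 198  16  47 470] ((490.1528625488281, 256.44525146484375), (155.62158203125, 48.379173278808594), 3.0694310665130615)
axis yaw 0.1242052274339737 y at 485 253.2957691428183
[256 199  18  47 523] ((484.50799560546875, 184.90982055664062), (155.4818115234375, 54.39970779418945), 4.359986305236816)
axis yaw 0.16552346173339724 y at 485 182.36688837269807
[212 200  18  47 476] ((485.72900390625, 331.2438049316406), (154.72320556640625, 56.76742935180664), 0.8757306337356567)
axis yaw 0.15546706519478753 y at 485 323.78388840235414
```

Run:
```python
from h import *
acc=np.load('acc.npy')
b=(acc[...,0]>165).astype('uint8'); b[:198]=0;b[250:]=0;b[:,:214]=0;b[:,280:]=0
n,l,s,ct=cv2.connectedComponentsWithStats(b)
for i in range(1,n):
    if s[i,4]<100: continue
    print(s[i])
    pts=np.argwhere(l==i)[:,::-1]; v0,v1=pts[:,1].min(),pts[:,1].max()
    C=[];Wd=[]
    for v in range(212,v1-2):
        u=pts[pts[:,1]==v,0]; C.append((u.min()+u.max())/2); Wd.append(len(u))
    f=np.polyfit(range(212,v1-2),C,1)
    a=onz('top',np.polyval(f,v0-.5),v0-.5,46); c=onz('top',np.polyval(f,v1+.5),v1+.5,38)
    a=onz('top',np.polyval(f,v0-.5),v0-.5,38)
    print('w',np.mean(Wd),'ends',a.round(1),c.round(1),'len',np.linalg.norm(a-c),'mid',((a+c)/2).round(1),'yaw',np.arctan2(*(a-c)[1::-1]).round(3))
```

```text
[235 199  16  46 508]
w 12.966666666666667 ends [566.5 262.3  38. ] [412.3 247.9  38. ] len 154.9003634446549 mid [489.4 255.1  38. ] yaw 0.093
[255 199  18  47 554]
w 13.612903225806452 ends [564.7 195.5  38. ] [407.1 172.2  38. ] len 159.26571205683916 mid [485.9 183.8  38. ] yaw 0.147
[214 200  16  47 525]
w 12.5 ends [565.  331.4  38. ] [407.4 317.9  38. ] len 158.093931474901 mid [486.2 324.7  38. ] yaw 0.085
```

Run:
```python
from h import *
acc=np.load('acc.npy')
S=acc.max(2)-acc.min(2)
for v in (204,222,240): print(acc[v,214:278,0].round().astype(int))
b=((acc[...,0]>185)).astype('uint8'); b[:198]=0;b[250:]=0;b[:,:214]=0;b[:,280:]=0
n,l,s,ct=cv2.connectedComponentsWithStats(b)
for i in range(1,n):
    if s[i,4]<100: continue
    pts=np.argwhere(l==i)[:,::-1]; v0,v1=pts[:,1].min(),pts[:,1].max()
    C=[];Wd=[]
    for v in range(212,v1-2):
        u=pts[pts[:,1]==v,0]; C.append((u.min()+u.max())/2); Wd.append(len(u))
    f=np.polyfit(range(212,v1-2),C,1)
    c=onz('top',np.polyval(f,v1+.5),v1+.5,38)
    a=onz('top',np.polyval(f,v0-.5),v0-.5,38)
    print('w',np.mean(Wd),'ends',a.round(1),c.round(1),'len',np.linalg.norm(a-c),'mid',((a+c)/2).round(1),'yaw',np.arctan2(*(a-c)[1::-1]).round(3))
```

```text
[ 79  79  78  76  65 119 217 246 252 253 253 251 243 226 186 136  97  78
  78  79  78  81  81  79  74  65 120 220 246 252 253 252 237 182 142 125
 101  84  80  78  78  79  79  79  77  71  60  62 108 190 241 251 253 253
 251 243 226 184 126  90  81  81  82  79]
[203 203 203 201 201 202 212 237 249 253 253 253 249 237 210 167 124 112
 122 130 145 183 200 203 204 202 201 206 235 248 252 253 252 248 238 214
 170 126 115 123 128 143 181 198 200 200 201 199 197 200 230 246 252 253
 253 250 239 218 174 131 119 124 141 178]
[ 76  76  75  76  74  63 123 223 247 252 253 253 250 239 216 174 124  89
  80  77  79  76  75  76  76  72  65 116 213 244 251 253 253 250 241 222
 187 141 103  83  78  76  75  75  77  77  80  78  66  91 175 235 249 252
 252 251 246 232 198 142  94  80  77  78]
w 11.466666666666667 ends [566.4 260.8  38. ] [412.3 248.5  38. ] len 154.66423809579078 mid [489.4 254.6  38. ] yaw 0.08
w 12.387096774193548 ends [564.7 195.7  38. ] [407.1 171.5  38. ] len 159.41268860481853 mid [485.9 183.6  38. ] yaw 0.152
w 9.8125 ends [561.4 327.   38. ] [407.4 316.2  38. ] len 154.4199419093068 mid [484.4 321.6  38. ] yaw 0.07
```

Run:
```python
from h import *
for n,a,b in(('L',224.0,224.9),('R',267.1,268.3)):
    A=onz('top',a,204,38);B=onz('top',b,240,38); d=A-B; print(n,A.round(1),B.round(1),np.arctan2(d[1],d[0]).round(3))
print('M',onz('top',246.05,240,38))
for v in(240,204): print(onz('top',240,v,38))
# ends columns along pins
acc=np.load('acc.npy')
for u in(225,226): print(acc[240:252,u,0].round(), acc[196:206,u-2,0].round())
for u in(246,247): print(acc[240:252,u,0].round(), acc[194:206,u-4,0].round())
for u in(268,269): print(acc[240:252,u,0].round(), acc[194:206,u-2,0].round())
```

```text
L [549.3 320.6  38. ] [428.7 315.5  38. ] 0.042
R [545.4 176.1  38. ] [425.1 172.2  38. ] 0.032
M [426.98727473 245.62478729  38.        ]
[427.4900529  265.61023692  38.        ]
[547.89322869 266.89129293  38.        ]
[253. 253. 253. 253. 253. 249. 208. 128. 100. 117. 175. 201.] [203. 196. 144. 103. 170. 244. 252. 253. 253. 253.]
[250. 249. 249. 249. 249. 244. 196. 130. 107. 125. 180. 202.] [205. 201. 146. 106. 174. 244. 252. 253. 253. 253.]
[253. 253. 253. 250. 210. 130. 109. 119. 165. 198. 203. 178.] [192. 212. 211. 156. 133. 206. 240. 246. 246. 246. 246. 246.]
[250. 250. 250. 246. 200. 134. 132. 144. 180. 200. 202. 176.] [200. 212. 210. 155. 155. 235. 250. 252. 252. 252. 252. 252.]
[252. 253. 253. 253. 250. 212. 154. 185. 205. 196. 141.  90.] [199. 144.  91.  84. 117. 200. 247. 252. 253. 253. 253. 253.]
[251. 252. 252. 252. 248. 205. 156. 186. 205. 196. 141.  90.] [203. 146.  92.  83. 126. 210. 248. 252. 253. 253. 253. 253.]
```

Request:
arm_command --plan '[{"tx": 0, "ty": 0, "tz": -4.7, "wx": 0, "wy": 0, "wz": 0, "jaw": 0.2}, {"tx": 0, "ty": 0, "tz": -4.7, "wx": 0, "wy": 0, "wz": 0, "jaw": 0.2}, {"tx": 0, "ty": 0, "tz": -4.7, "wx": 0, "wy": 0, "wz": 0, "jaw": 0.2}, {"tx": 0, "ty": 0, "tz": -4.7, "wx": 0, "wy": 0, "wz": 0, "jaw": 0.2}, {"tx": 0, "ty": 0, "tz": -4.7, "wx": 0, "wy": 0, "wz": 0, "jaw": 0.2}, {"tx": 0, "ty": 0, "tz": -4.7, "wx": 0, "wy": 0, "wz": 0, "jaw": 0.2}, {"tx": 0, "ty": 0, "tz": -4.7, "wx": 0, "wy": 0, "wz": 0, "jaw": 0.2}, {"tx": 0, "ty": 0, "tz": -4.7, "wx": 0, "wy": 0, "wz": 0, "jaw": 0.2}, {"tx": 0, "ty": 0, "tz": -4.7, "wx": 0, "wy": 0, "wz": 0, "jaw": 0.2}, {"tx": 0, "ty": 0, "tz": -4.7, "wx": 0, "wy": 0, "wz": 0, "jaw": 0.2}, {"tx": 0, "ty": 0, "tz": -4.7, "wx": 0, "wy": 0, "wz": 0, "jaw": 0.2}, {"tx": 0, "ty": 0, "tz": -4.7, "wx": 0, "wy": 0, "wz": 0, "jaw": 0.2}, {"tx": 0, "ty": 0, "tz": 0, "wx": 0, "wy": 0, "wz": 0, "jaw": 0.2}, {"tx": 0, "ty": 0, "tz": 0, "wx": 0, "wy": 0, "wz": 0, "jaw": 0.2}]'

```text
time: 9.55
tool_pos: [444.0, 250.0, 214.8]
tcp_rot: [-0.462, 1.57, -1.981]
contact_force: [0.5, 0.1, -0.9]
grip_width: 54.8
```

Run:
```python
from h import *
togo([488,247,40],0.042)
```

```text
opt 0 turn(tool) wx wy wz [0.009 0.    0.   ] shift AFTER turn cm [17.48  4.39  0.49] shift before [17.48  4.39  0.52]
opt 1 turn(tool) wx wy wz [-3.132e+00 -0.000e+00  1.000e-03] shift AFTER turn cm [17.48 -4.39 -0.49] shift before [17.48  4.39  0.52]
pos [444.  250.  214.8] toolx [-0.    -0.001 -1.   ] tooly yaw 0.051 F [ 0.5  0.1 -0.9] grip 54.8 t 9.55 q [ 0.36  0.34  1.62 -0.    1.18  1.88]
```

Request:
arm_command --plan '[{"tx": 2, "ty": 4.4, "tz": 0.5, "wx": 0.01, "wy": 0, "wz": 0, "jaw": 0.2}, {"tx": 4, "ty": 0, "tz": 0, "wx": 0, "wy": 0, "wz": 0, "jaw": 0.2}, {"tx": 4, "ty": 0, "tz": 0, "wx": 0, "wy": 0, "wz": 0, "jaw": 0.2}, {"tx": 2, "ty": 0, "tz": 0, "wx": 0, "wy": 0, "wz": 0, "jaw": 0.2}, {"tx": 2, "ty": 0, "tz": 0, "wx": 0, "wy": 0, "wz": 0, "jaw": 0.2}, {"tx": 2, "ty": 0, "tz": 0, "wx": 0, "wy": 0, "wz": 0, "jaw": 0.2}, {"tx": 1.5, "ty": 0, "tz": 0, "wx": 0, "wy": 0, "wz": 0, "jaw": 0.2}, {"tx": 0, "ty": 0, "tz": 0, "wx": 0, "wy": 0, "wz": 0, "jaw": 0.2}, {"tx": 0, "ty": 0, "tz": 0, "wx": 0, "wy": 0, "wz": 0, "jaw": -1}, {"tx": 0, "ty": 0, "tz": 0, "wx": 0, "wy": 0, "wz": 0, "jaw": -1}, {"tx": 0, "ty": 0, "tz": 0, "wx": 0, "wy": 0, "wz": 0, "jaw": -1}, {"tx": 0, "ty": 0, "tz": 0, "wx": 0, "wy": 0, "wz": 0, "jaw": -1}, {"tx": 0, "ty": 0, "tz": 0, "wx": 0, "wy": 0, "wz": 0, "jaw": -1}]'

```text
time: 10.85
tool_pos: [489.1, 246.4, 40.9]
tcp_rot: [1.611, 1.569, 0.079]
contact_force: [0.1, -1.6, 5.5]
grip_width: 31.0
```

Request:
arm_command --plan '[{"tx": -2, "ty": 0, "tz": 0, "wx": 0, "wy": 0, "wz": 0, "jaw": -1}, {"tx": -3, "ty": 0, "tz": 0, "wx": 0, "wy": 0, "wz": 0, "jaw": -1}, {"tx": -4, "ty": 0, "tz": 0, "wx": 0, "wy": 0, "wz": 0, "jaw": -1}, {"tx": -3, "ty": 0, "tz": 0, "wx": 0.057, "wy": 0, "wz": 0, "jaw": -1}, {"tx": 0, "ty": 0, "tz": 0, "wx": 0.057, "wy": 0, "wz": 0, "jaw": -1}, {"tx": 0, "ty": 0.4, "tz": 4, "wx": 0, "wy": 0, "wz": 0, "jaw": -1}, {"tx": 0, "ty": 0.4, "tz": 4, "wx": 0, "wy": 0, "wz": 0, "jaw": -1}, {"tx": 0, "ty": 0.4, "tz": 4, "wx": 0, "wy": 0, "wz": 0, "jaw": -1}, {"tx": 0, "ty": 0.4, "tz": 4, "wx": 0, "wy": 0, "wz": 0, "jaw": -1}, {"tx": 0, "ty": 0.4, "tz": 4, "wx": 0, "wy": 0, "wz": 0, "jaw": -1}, {"tx": 0, "ty": 0.4, "tz": 4, "wx": 0, "wy": 0, "wz": 0, "jaw": -1}, {"tx": 0, "ty": 0.4, "tz": 4, "wx": 0, "wy": 0, "wz": 0, "jaw": -1}, {"tx": 0, "ty": 0.4, "tz": 4, "wx": 0, "wy": 0, "wz": 0, "jaw": -1}, {"tx": 0, "ty": 0, "tz": 0, "wx": 0, "wy": 0, "wz": 0, "jaw": -1}, {"tx": 0, "ty": 0, "tz": 0, "wx": 0, "wy": 0, "wz": 0, "jaw": -1}]'

```text
time: 12.35
tool_pos: [495.9, -75.5, 159.6]
tcp_rot: [-2.039, 1.569, 2.596]
contact_force: [-0.4, -0.3, -2.5]
grip_width: 31.2
```

Run:
```python
from h import *
togo([500,-77,71],-0.072)
im=snap('scene','s5.png'); cv2.imwrite('pics/s5c.png',cv2.resize(im[140:260,270:420],None,fx=5,fy=5,interpolation=cv2.INTER_CUBIC))
```

```text
opt 0 turn(tool) wx wy wz [-0.005 -0.001  0.001] shift AFTER turn cm [8.86 0.42 0.12] shift before [8.86 0.43 0.12]
opt 1 turn(tool) wx wy wz [3.136e+00 2.000e-03 1.000e-03] shift AFTER turn cm [ 8.86 -0.42 -0.12] shift before [8.86 0.43 0.12]
pos [495.9 -75.5 159.6] toolx [-0.001  0.001 -1.   ] tooly yaw -0.077 F [-0.4 -0.3 -2.5] grip 31.2 t 12.35 q [-0.3   0.39  1.72  0.    1.03  1.34]
```

Request:
arm_command --plan '[{"tx": 3, "ty": 0.4, "tz": 0.1, "wx": 0, "wy": 0, "wz": 0, "jaw": -1}, {"tx": 3, "ty": 0, "tz": 0, "wx": 0, "wy": 0, "wz": 0, "jaw": -1}, {"tx": 1.8, "ty": 0, "tz": 0, "wx": 0, "wy": 0, "wz": 0, "jaw": -1}, {"tx": 0.4, "ty": 0, "tz": 0, "wx": 0, "wy": 0, "wz": 0, "jaw": -1}, {"tx": 0.4, "ty": 0, "tz": 0, "wx": 0, "wy": 0, "wz": 0, "jaw": -1}, {"tx": 0, "ty": 0, "tz": 0, "wx": 0, "wy": 0, "wz": 0, "jaw": -1}]'

```text
time: 13.0
tool_pos: [500.7, -75.9, 74.5]
tcp_rot: [1.318, 1.57, -0.327]
contact_force: [0.2, 0.2, -2.2]
grip_width: 31.1
```

Request:
arm_command --plan '[{"tx": 0.2, "ty": 0, "tz": 0, "wx": 0, "wy": 0, "wz": 0, "jaw": -1}, {"tx": 0.1, "ty": 0, "tz": 0, "wx": 0, "wy": 0, "wz": 0, "jaw": -1}, {"tx": 0, "ty": 0, "tz": 0, "wx": 0, "wy": 0, "wz": 0, "jaw": -1}]'

```text
time: 13.3
tool_pos: [500.7, -76.5, 71.6]
tcp_rot: [1.425, 1.57, -0.221]
contact_force: [0.8, -0.6, -1.8]
grip_width: 31.7
```

Request:
arm_command --plan '[{"tx": 0, "ty": 0, "tz": 0, "wx": 0, "wy": 0, "wz": 0, "jaw": 0.2}, {"tx": 0, "ty": 0, "tz": 0, "wx": 0, "wy": 0, "wz": 0, "jaw": 0.2}, {"tx": 0, "ty": 0, "tz": 0, "wx": 0, "wy": 0, "wz": 0, "jaw": 0.2}, {"tx": -3, "ty": 0, "tz": 0, "wx": 0, "wy": 0, "wz": 0, "jaw": 0.2}, {"tx": -3, "ty": 0, "tz": 0, "wx": 0, "wy": 0, "wz": 0, "jaw": 0.2}, {"tx": -4, "ty": -3, "tz": 0, "wx": 0, "wy": 0, "wz": 0, "jaw": 0.2}, {"tx": 0, "ty": -4.5, "tz": 0, "wx": 0, "wy": 0, "wz": 0, "jaw": 0.2}]'

```text
time: 14.0
tool_pos: [428.8, -72.0, 175.3]
tcp_rot: [1.295, 1.56, -0.35]
contact_force: [0.2, -0.9, -0.3]
grip_width: 55.2
```

Run:
```python
from h import *
togo([560,-81,71],-0.072)
im=snap('scene','s6.png'); cv2.imwrite('pics/s6c.png',cv2.resize(im[160:260,270:420],None,fx=5,fy=5,interpolation=cv2.INTER_CUBIC))
im=snap('top','t6.png'); cv2.imwrite('pics/t6c.png',cv2.resize(im[185:250,310:380],None,fx=8,fy=8,interpolation=cv2.INTER_CUBIC))
```

```text
opt 0 turn(tool) wx wy wz [-0.003  0.003 -0.011] shift AFTER turn cm [10.43 13.15 -0.05] shift before [10.57 13.04 -0.12]
opt 1 turn(tool) wx wy wz [ 3.139 -0.017 -0.005] shift AFTER turn cm [ 10.43 -13.15   0.05] shift before [10.57 13.04 -0.12]
pos [428.8 -72.  175.3] toolx [ 0.01  -0.004 -1.   ] tooly yaw -0.075 F [ 0.2 -0.9 -0.3] grip 55.2 t 14.0 q [-0.34  0.26  1.88 -0.    1.    1.3 ]
```

Request:
arm_command --plan '[{"tx": 0, "ty": 4.3, "tz": 0, "wx": 0, "wy": 0, "wz": -0.01, "jaw": 0.2}, {"tx": 0, "ty": 4.3, "tz": 0, "wx": 0, "wy": 0, "wz": 0, "jaw": 0.2}, {"tx": 2, "ty": 4.5, "tz": 0, "wx": 0, "wy": 0, "wz": 0, "jaw": 0.2}, {"tx": 4, "ty": 0, "tz": 0, "wx": 0, "wy": 0, "wz": 0, "jaw": 0.2}, {"tx": 2.4, "ty": 0, "tz": 0, "wx": 0, "wy": 0, "wz": 0, "jaw": 0.2}, {"tx": 2, "ty": 0, "tz": 0, "wx": 0, "wy": 0, "wz": 0, "jaw": 0.2}, {"tx": 0, "ty": 0, "tz": 0, "wx": 0, "wy": 0, "wz": 0, "jaw": 0.2}, {"tx": 0, "ty": 0, "tz": 0, "wx": 0, "wy": 0, "wz": 0, "jaw": -1}, {"tx": 0, "ty": 0, "tz": 0, "wx": 0, "wy": 0, "wz": 0, "jaw": -1}, {"tx": 0, "ty": 0, "tz": 0, "wx": 0, "wy": 0, "wz": 0, "jaw": -1}, {"tx": 0, "ty": 0, "tz": 0, "wx": 0, "wy": 0, "wz": 0, "jaw": -1}, {"tx": 0, "ty": 0, "tz": 0, "wx": 0, "wy": 0, "wz": 0, "jaw": -1}, {"tx": 0, "ty": 0, "tz": 0, "wx": 0, "wy": 0, "wz": 0, "jaw": -1}]'

```text
time: 15.4
tool_pos: [557.0, -79.1, 66.8]
tcp_rot: [-1.879, 1.564, 2.757]
contact_force: [4.7, 7.6, 1.8]
grip_width: 26.5
```

Run:
```python
from h import *
togo([560,-81,71],-0.072)
```

```text
opt 0 turn(tool) wx wy wz [-0.004 -0.002  0.006] shift AFTER turn cm [-0.42  0.31  0.17] shift before [-0.42  0.31  0.17]
opt 1 turn(tool) wx wy wz [3.138e+00 1.000e-02 3.000e-03] shift AFTER turn cm [-0.42 -0.31 -0.17] shift before [-0.42  0.31  0.17]
pos [557.  -79.1  66.8] toolx [-0.006  0.002 -1.   ] tooly yaw -0.076 F [4.7 7.6 1.8] grip 26.5 t 15.4 q [-0.28  0.61  1.63  0.    0.9   1.37]
```

Request:
arm_command --plan '[{"tx": -0.4, "ty": 0.3, "tz": -0.2, "wx": 0, "wy": 0, "wz": 0, "jaw": 0}, {"tx": 0, "ty": 0, "tz": 0, "wx": 0, "wy": 0, "wz": 0, "jaw": 0}, {"tx": 0, "ty": 0, "tz": 0, "wx": 0, "wy": 0, "wz": 0, "jaw": -1}, {"tx": 0, "ty": 0, "tz": 0, "wx": 0, "wy": 0, "wz": 0, "jaw": -1}, {"tx": 0, "ty": 0, "tz": 0, "wx": 0, "wy": 0, "wz": 0, "jaw": -1}, {"tx": 0, "ty": 0, "tz": 0, "wx": 0, "wy": 0, "wz": 0, "jaw": -1}, {"tx": 0, "ty": 0, "tz": 0, "wx": 0, "wy": 0, "wz": 0, "jaw": -1}, {"tx": 0, "ty": 0, "tz": 0, "wx": 0, "wy": 0, "wz": 0, "jaw": -1}, {"tx": 0, "ty": 0, "tz": 0, "wx": 0, "wy": 0, "wz": 0, "jaw": -1}]'

```text
time: 16.3
tool_pos: [558.1, -78.7, 70.0]
tcp_rot: [-1.57, 1.56, 3.067]
contact_force: [-0.7, 0.9, 0.1]
grip_width: 26.6
```

Request:
arm_command --plan '[{"tx": 0, "ty": 0, "tz": 0, "wx": 0, "wy": 0, "wz": 0, "jaw": 0}, {"tx": 0, "ty": 0, "tz": 0, "wx": 0, "wy": 0, "wz": 0, "jaw": 0}, {"tx": 0, "ty": 0, "tz": 0, "wx": 0, "wy": 0.1, "wz": 0, "jaw": 0}, {"tx": 0, "ty": 0, "tz": 0, "wx": 0, "wy": 0.1, "wz": 0, "jaw": -1}, {"tx": 0, "ty": 0, "tz": 0, "wx": 0, "wy": 0, "wz": 0, "jaw": -1}, {"tx": 0, "ty": 0, "tz": 0, "wx": 0, "wy": 0, "wz": 0, "jaw": -1}, {"tx": 0, "ty": 0, "tz": 0, "wx": 0, "wy": 0, "wz": 0, "jaw": -1}, {"tx": 0, "ty": 0, "tz": 0, "wx": 0, "wy": 0, "wz": 0, "jaw": -1}, {"tx": 0, "ty": 0, "tz": 0, "wx": 0, "wy": 0, "wz": 0, "jaw": -1}]'

```text
time: 17.2
tool_pos: [558.3, -79.4, 70.2]
tcp_rot: [-3.093, 1.375, 1.545]
contact_force: [-1.3, -6.4, 0.1]
grip_width: 28.5
```

Request:
arm_command --plan '[{"tx": 0, "ty": 0, "tz": 0, "wx": 0, "wy": 0, "wz": 0, "jaw": 0}, {"tx": 0, "ty": 0, "tz": 0, "wx": 0, "wy": 0, "wz": 0, "jaw": 0}, {"tx": 0, "ty": 0, "tz": 0, "wx": 0, "wy": -0.1, "wz": 0, "jaw": 0}, {"tx": 0, "ty": 0, "tz": 0, "wx": 0, "wy": -0.1, "wz": 0, "jaw": 0}, {"tx": 0, "ty": 0, "tz": 0, "wx": 0, "wy": -0.1, "wz": 0, "jaw": 0}, {"tx": 0, "ty": 0, "tz": 0, "wx": 0, "wy": -0.1, "wz": 0, "jaw": -1}, {"tx": 0, "ty": 0, "tz": 0, "wx": 0, "wy": 0, "wz": 0, "jaw": -1}, {"tx": 0, "ty": 0, "tz": 0, "wx": 0, "wy": 0, "wz": 0, "jaw": -1}, {"tx": 0, "ty": 0, "tz": 0, "wx": 0, "wy": 0, "wz": 0, "jaw": -1}, {"tx": 0, "ty": 0, "tz": 0, "wx": 0, "wy": 0, "wz": 0, "jaw": -1}, {"tx": 0, "ty": 0, "tz": 0, "wx": 0, "wy": 0, "wz": 0, "jaw": -1}]'

```text
time: 18.3
tool_pos: [558.4, -77.6, 70.2]
tcp_rot: [-0.048, 1.375, -1.695]
contact_force: [0.2, 10.5, 2.3]
grip_width: 25.0
```

Request:
arm_command --plan '[{"tx": 0, "ty": 0, "tz": 0, "wx": 0, "wy": 0, "wz": 0, "jaw": 0.2}, {"tx": 0, "ty": 0, "tz": 0, "wx": 0, "wy": 0, "wz": 0, "jaw": 0.2}, {"tx": 0, "ty": 0, "tz": 0, "wx": 0, "wy": 0.1, "wz": 0, "jaw": 0.2}, {"tx": -2, "ty": 0, "tz": 0, "wx": 0, "wy": 0.1, "wz": 0, "jaw": 0.2}, {"tx": -4, "ty": 0, "tz": 0.2, "wx": 0, "wy": 0, "wz": 0, "jaw": 0.2}, {"tx": 0, "ty": -3, "tz": 0, "wx": 0, "wy": 0, "wz": 0, "jaw": 0.2}, {"tx": 0, "ty": -2.8, "tz": 0, "wx": 0, "wy": 0, "wz": 0, "jaw": 0.2}, {"tx": 0, "ty": 0, "tz": 0, "wx": 0, "wy": 0.14, "wz": 0, "jaw": 0.2}, {"tx": 0, "ty": 0, "tz": 0, "wx": 0, "wy": 0.14, "wz": 0, "jaw": 0.2}, {"tx": 0, "ty": 0, "tz": 0, "wx": 0, "wy": 0.14, "wz": 0, "jaw": 0.2}, {"tx": 0, "ty": 0, "tz": 0, "wx": 0, "wy": 0.14, "wz": 0, "jaw": 0.2}, {"tx": 0, "ty": 0, "tz": 0, "wx": 0, "wy": 0.14, "wz": 0, "jaw": 0.2}, {"tx": 0, "ty": 0, "tz": 0, "wx": 0, "wy": 0, "wz": 0, "jaw": 0.2}]'

```text
time: 19.6
tool_pos: [500.6, -77.4, 128.9]
tcp_rot: [-3.123, 0.868, 1.504]
contact_force: [-0.2, -0.5, 0.1]
grip_width: 55.0
```

Run:
```python
from h import *
t=0.7; R=toolR(-0.072,t); A=np.array([500.1,-76.8,67.6])
togo(A-R[:,0]*53,-0.072,t)
```

```text
opt 0 turn(tool) wx wy wz [-0.014 -0.003  0.003] shift AFTER turn cm [-0.58 -0.06  3.91] shift before [-0.59 -0.    3.91]
opt 1 turn(tool) wx wy wz [3.127 0.005 0.005] shift AFTER turn cm [-0.58  0.06 -3.91] shift before [-0.59 -0.    3.91]
pos [500.6 -77.4 128.9] toolx [ 0.043  0.645 -0.763] tooly yaw -0.081 F [-0.2 -0.5  0.1] grip 55.0 t 19.6 q [-0.64  0.62  1.66  0.59  1.34  0.74]
```

Request:
arm_command --plan '[{"tx": -0.6, "ty": 0, "tz": 3.9, "wx": -0.014, "wy": 0, "wz": 0, "jaw": 0.2}, {"tx": 1.5, "ty": 0, "tz": 0, "wx": 0, "wy": 0, "wz": 0, "jaw": 0.2}, {"tx": 1.5, "ty": 0, "tz": 0, "wx": 0, "wy": 0, "wz": 0, "jaw": 0.2}, {"tx": 1, "ty": 0, "tz": 0, "wx": 0, "wy": 0, "wz": 0, "jaw": 0.2}, {"tx": 1, "ty": 0, "tz": 0, "wx": 0, "wy": 0, "wz": 0, "jaw": 0.2}, {"tx": 0, "ty": 0, "tz": 0, "wx": 0, "wy": 0, "wz": 0, "jaw": 0.2}]'

```text
time: 20.2
tool_pos: [500.1, -74.7, 71.5]
tcp_rot: [-3.139, 0.871, 1.51]
contact_force: [0.2, -0.1, 0.3]
grip_width: 55.2
```

Run:
```python
from h import *
t=0.7; R=toolR(-0.072,t); A=np.array([500.1,-76.8,67.6])
togo(A-R[:,0]*3,-0.072,t)
```

```text
opt 0 turn(tool) wx wy wz [0.006 0.    0.007] shift AFTER turn cm [-0.13  0.02  0.41] shift before [-0.13  0.01  0.41]
opt 1 turn(tool) wx wy wz [-3.136e+00 -1.100e-02  1.000e-03] shift AFTER turn cm [-0.13 -0.02 -0.41] shift before [-0.13  0.01  0.41]
pos [500.1 -74.7  71.5] toolx [ 0.039  0.643 -0.765] tooly yaw -0.063 F [ 0.2 -0.1  0.3] grip 55.2 t 20.2 q [-0.64  0.7   1.69  0.61  1.24  0.65]
```

Correct 4 mm in tz, then grip.

Request:
arm_command --plan '[{"tx": -0.1, "ty": 0, "tz": 0.4, "wx": 0, "wy": 0, "wz": 0, "jaw": 0.2}, {"tx": 0, "ty": 0, "tz": 0, "wx": 0, "wy": 0, "wz": 0, "jaw": -1}, {"tx": 0, "ty": 0, "tz": 0, "wx": 0, "wy": 0, "wz": 0, "jaw": -1}, {"tx": 0, "ty": 0, "tz": 0, "wx": 0, "wy": 0, "wz": 0, "jaw": -1}, {"tx": 0, "ty": 0, "tz": 0, "wx": 0, "wy": 0, "wz": 0, "jaw": -1}, {"tx": 0, "ty": 0, "tz": 0, "wx": 0, "wy": 0, "wz": 0, "jaw": -1}]'

```text
time: 20.8
tool_pos: [500.3, -78.9, 70.9]
tcp_rot: [-3.14, 0.869, 1.507]
contact_force: [-0.3, 2.9, 5.3]
grip_width: 31.1
```

Run:
```python
from h import *
t=0.7; R=toolR(-0.072,t); A=np.array([500.1,-76.8,67.6])
togo(A-R[:,0]*3,-0.072,t)
print(0.7*2)
```

```text
opt 0 turn(tool) wx wy wz [ 0.005 -0.002  0.005] shift AFTER turn cm [ 0.09 -0.03  0.05] shift before [ 0.09 -0.03  0.05]
opt 1 turn(tool) wx wy wz [-3.137e+00 -8.000e-03 -3.000e-03] shift AFTER turn cm [ 0.09  0.03 -0.05] shift before [ 0.09 -0.03  0.05]
pos [500.3 -78.9  70.9] toolx [ 0.041  0.645 -0.763] tooly yaw -0.065 F [-0.3  2.9  5.3] grip 31.1 t 20.8 q [-0.64  0.71  1.69  0.61  1.24  0.64]
1.4
```

Request:
arm_command --plan '[{"tx": -0.8, "ty": 0, "tz": -0.6, "wx": 0, "wy": 0, "wz": 0, "jaw": -1}, {"tx": 0, "ty": 0, "tz": 0, "wx": 0, "wy": -0.128, "wz": 0, "jaw": -1}, {"tx": 0, "ty": 0, "tz": 0, "wx": 0, "wy": -0.128, "wz": 0, "jaw": -1}, {"tx": 0, "ty": 0, "tz": 0, "wx": 0, "wy": -0.128, "wz": 0, "jaw": -1}, {"tx": 0, "ty": 0, "tz": 0, "wx": 0, "wy": -0.128, "wz": 0, "jaw": -1}, {"tx": 0, "ty": 0, "tz": 0, "wx": 0, "wy": -0.128, "wz": 0, "jaw": -1}, {"tx": 0, "ty": 0, "tz": 0, "wx": 0, "wy": -0.128, "wz": 0, "jaw": -1}, {"tx": 0, "ty": 0, "tz": 0, "wx": 0, "wy": -0.128, "wz": 0, "jaw": -1}, {"tx": 0, "ty": 0, "tz": 0, "wx": 0, "wy": -0.128, "wz": 0, "jaw": -1}, {"tx": 0, "ty": 0, "tz": 0, "wx": 0, "wy": -0.128, "wz": 0, "jaw": -1}, {"tx": 0, "ty": 0, "tz": 0, "wx": 0, "wy": -0.128, "wz": 0, "jaw": -1}, {"tx": 0, "ty": 0, "tz": 0, "wx": 0, "wy": -0.128, "wz": 0, "jaw": -1}, {"tx": 0, "ty": 0, "tz": 0, "wx": 0, "wy": 0, "wz": 0, "jaw": -1}]'

```text
time: 22.1
tool_pos: [499.7, -78.3, 78.6]
tcp_rot: [-0.006, 0.861, -1.637]
contact_force: [0.1, -0.0, -3.8]
grip_width: 31.5
```

Run:
```python
from h import *
t=-0.71; R=toolR(-0.072,t); A=np.array([500.1,-76.8,67.6])
togo(A-R[:,0]*3,-0.072,t)
```

```text
opt 0 turn(tool) wx wy wz [ 0.011 -0.    -0.004] shift AFTER turn cm [ 0.44  0.03 -0.83] shift before [ 0.44  0.04 -0.83]
opt 1 turn(tool) wx wy wz [-3.131e+00  6.000e-03 -1.000e-03] shift AFTER turn cm [ 0.44 -0.03  0.83] shift before [ 0.44  0.04 -0.83]
pos [499.7 -78.3  78.6] toolx [-0.043 -0.65  -0.759] tooly yaw -0.061 F [ 0.1 -0.  -3.8] grip 31.5 t 22.1 q [ 0.07  0.66  1.78 -0.86  1.02  2.29]
```

Request:
arm_command --plan '[{"tx": 0.2, "ty": 0, "tz": -0.4, "wx": 0, "wy": 0, "wz": 0, "jaw": -1}, {"tx": 0.2, "ty": 0, "tz": -0.4, "wx": 0, "wy": 0, "wz": 0, "jaw": -1}, {"tx": 0, "ty": 0, "tz": 0, "wx": 0, "wy": 0, "wz": 0, "jaw": -1}, {"tx": 0, "ty": 0, "tz": 0, "wx": 0, "wy": 0, "wz": 0, "jaw": -1}]'

```text
time: 22.5
tool_pos: [500.7, -77.7, 75.1]
tcp_rot: [0.004, 0.862, -1.635]
contact_force: [-4.8, 8.0, 17.7]
grip_width: 31.4
```

Run:
```python
from h import *
t=-0.71; R=toolR(-0.072,t); A=np.array([500.1,-76.8,67.6])
togo(A-R[:,0]*3,-0.072,t)
```

```text
opt 0 turn(tool) wx wy wz [ 0.002 -0.002 -0.005] shift AFTER turn cm [ 0.22 -0.07 -0.55] shift before [ 0.22 -0.07 -0.55]
opt 1 turn(tool) wx wy wz [-3.14e+00  8.00e-03 -3.00e-03] shift AFTER turn cm [0.22 0.07 0.55] shift before [ 0.22 -0.07 -0.55]
pos [500.7 -77.7  75.1] toolx [-0.042 -0.649 -0.759] tooly yaw -0.067 F [-4.8  8.  17.7] grip 31.4 t 22.5 q [ 0.07  0.67  1.78 -0.86  1.02  2.3 ]
```

Request:
arm_command --plan '[{"tx": -0.3, "ty": 0, "tz": -0.1, "wx": 0, "wy": 0, "wz": 0, "jaw": -1}, {"tx": 0.2, "ty": 0, "tz": -0.3, "wx": 0, "wy": 0, "wz": 0, "jaw": -1}, {"tx": 0, "ty": 0, "tz": 0, "wx": 0, "wy": 0, "wz": 0, "jaw": -1}, {"tx": 0, "ty": 0, "tz": 0, "wx": 0, "wy": 0, "wz": 0, "jaw": -1}]'

```text
time: 22.9
tool_pos: [501.3, -73.5, 71.1]
tcp_rot: [0.002, 0.863, -1.635]
contact_force: [-0.7, 4.3, 7.3]
grip_width: 31.1
```

Run:
```python
from h import *
t=-0.71; R=toolR(-0.072,t); A=np.array([500.1,-76.8,67.6])
togo(A-R[:,0]*3,-0.072,t)
```

```text
opt 0 turn(tool) wx wy wz [ 0.004 -0.002 -0.005] shift AFTER turn cm [ 0.18 -0.09  0.03] shift before [ 0.18 -0.09  0.03]
opt 1 turn(tool) wx wy wz [-3.137e+00  8.000e-03 -3.000e-03] shift AFTER turn cm [ 0.18  0.09 -0.03] shift before [ 0.18 -0.09  0.03]
pos [501.3 -73.5  71.1] toolx [-0.041 -0.649 -0.76 ] tooly yaw -0.065 F [-0.7  4.3  7.3] grip 31.1 t 22.9 q [ 0.08  0.67  1.78 -0.86  1.02  2.31]
```

Request:
arm_command --plan '[{"tx": 0, "ty": 0, "tz": 0, "wx": 0, "wy": 0, "wz": 0, "jaw": 0.2}, {"tx": 0, "ty": 0, "tz": 0, "wx": 0, "wy": 0, "wz": 0, "jaw": 0.2}, {"tx": 0, "ty": 0, "tz": 0, "wx": 0, "wy": 0, "wz": 0, "jaw": 0.2}, {"tx": -2, "ty": 0, "tz": 0, "wx": 0, "wy": 0, "wz": 0, "jaw": 0.2}, {"tx": -4, "ty": 0, "tz": 0, "wx": 0, "wy": 0, "wz": 0, "jaw": 0.2}, {"tx": -3, "ty": 0, "tz": 0, "wx": 0, "wy": 0.14, "wz": 0, "jaw": 0.2}, {"tx": -2, "ty": 0, "tz": 0, "wx": 0, "wy": 0.14, "wz": 0, "jaw": 0.2}, {"tx": 0, "ty": 0, "tz": 0, "wx": 0, "wy": 0.14, "wz": 0, "jaw": 0.2}, {"tx": 0, "ty": 0, "tz": 0, "wx": 0, "wy": 0.14, "wz": 0, "jaw": 0.2}, {"tx": 0, "ty": 0, "tz": -2, "wx": 0, "wy": 0.14, "wz": 0, "jaw": 0.2}, {"tx": 0, "ty": 0, "tz": -4, "wx": 0, "wy": 0, "wz": 0, "jaw": 0.2}, {"tx": 0, "ty": 0, "tz": -4, "wx": 0, "wy": 0, "wz": 0, "jaw": 0.2}, {"tx": 0, "ty": 0, "tz": -4, "wx": 0, "wy": 0, "wz": 0, "jaw": 0.2}]'

```text
time: 24.2
tool_pos: [514.2, 135.9, 151.2]
tcp_rot: [-0.138, 1.563, -1.776]
contact_force: [0.1, -0.4, 0.2]
grip_width: 55.1
```

Run:
```python
from h import *
togo([487,174.5,160],0.042)
im=snap('top','t7.png'); cv2.imwrite('pics/t7c.png',cv2.resize(im[185:250,310:380],None,fx=8,fy=8,interpolation=cv2.INTER_CUBIC))
im=snap('scene','s7.png'); cv2.imwrite('pics/s7c.png',cv2.resize(im[160:260,270:420],None,fx=5,fy=5,interpolation=cv2.INTER_CUBIC))
```

```text
opt 0 turn(tool) wx wy wz [-0.109  0.008  0.002] shift AFTER turn cm [-0.88 -2.56 -3.97] shift before [-0.91 -2.98 -3.66]
opt 1 turn(tool) wx wy wz [ 3.032e+00  2.000e-03 -1.200e-02] shift AFTER turn cm [-0.88  2.56  3.97] shift before [-0.91 -2.98 -3.66]
pos [514.2 135.9 151.2] toolx [-0.002 -0.008 -1.   ] tooly yaw -0.067 F [ 0.1 -0.4  0.2] grip 55.1 t 24.2 q [ 0.12  0.45  1.64 -0.01  1.05  1.76]
```

Request:
arm_command --plan '[{"tx": 0, "ty": 0, "tz": 0, "wx": -0.109, "wy": 0, "wz": 0, "jaw": 0.2}, {"tx": 0, "ty": -2.6, "tz": -4, "wx": 0, "wy": 0.01, "wz": 0, "jaw": 0.2}, {"tx": 3, "ty": 0, "tz": 0, "wx": 0, "wy": 0, "wz": 0, "jaw": 0.2}, {"tx": 0, "ty": 0, "tz": 0, "wx": 0, "wy": 0, "wz": 0, "jaw": 0.2}]'

```text
time: 24.7
tool_pos: [483.8, 173.9, 118.4]
tcp_rot: [-1.676, 1.563, 3.082]
contact_force: [0.2, -0.9, -0.0]
grip_width: 55.1
```

Run:
```python
from h import *
togo([487,174.5,40],0.042)
```

```text
opt 0 turn(tool) wx wy wz [ 0.004 -0.001  0.008] shift AFTER turn cm [ 7.84  0.32 -0.04] shift before [ 7.84  0.38 -0.04]
opt 1 turn(tool) wx wy wz [-3.138e+00 -1.300e-02 -1.000e-03] shift AFTER turn cm [ 7.84 -0.32  0.04] shift before [ 7.84  0.38 -0.04]
pos [483.8 173.9 118.4] toolx [-0.008  0.    -1.   ] tooly yaw 0.046 F [ 0.2 -0.9 -0. ] grip 55.1 t 24.7 q [0.19 0.47 1.72 0.   0.95 1.72]
```

Request:
arm_command --plan '[{"tx": 2, "ty": 0.3, "tz": 0, "wx": 0, "wy": 0, "wz": 0.007, "jaw": 0.2}, {"tx": 2, "ty": 0, "tz": 0, "wx": 0, "wy": 0, "wz": 0, "jaw": 0.2}, {"tx": 2, "ty": 0, "tz": 0, "wx": 0, "wy": 0, "wz": 0, "jaw": 0.2}, {"tx": 1.8, "ty": 0, "tz": 0, "wx": 0, "wy": 0, "wz": 0, "jaw": 0.2}, {"tx": 0, "ty": 0, "tz": 0, "wx": 0, "wy": 0, "wz": 0, "jaw": 0.2}, {"tx": 0, "ty": 0, "tz": 0, "wx": 0, "wy": 0, "wz": 0, "jaw": -1}, {"tx": 0, "ty": 0, "tz": 0, "wx": 0, "wy": 0, "wz": 0, "jaw": -1}, {"tx": 0, "ty": 0, "tz": 0, "wx": 0, "wy": 0, "wz": 0, "jaw": -1}, {"tx": 0, "ty": 0, "tz": 0, "wx": 0, "wy": 0, "wz": 0, "jaw": -1}, {"tx": 0, "ty": 0, "tz": 0, "wx": 0, "wy": 0, "wz": 0, "jaw": -1}]'

```text
time: 25.7
tool_pos: [490.2, 174.7, 43.9]
tcp_rot: [1.854, 1.563, 0.328]
contact_force: [-0.9, -2.3, 5.6]
grip_width: 31.2
```

Request:
arm_command --plan '[{"tx": -2, "ty": 0, "tz": 0, "wx": 0, "wy": 0, "wz": 0, "jaw": -1}, {"tx": -4, "ty": 0, "tz": 0, "wx": 0, "wy": 0, "wz": 0, "jaw": -1}, {"tx": -4, "ty": 0, "tz": 0, "wx": 0, "wy": 0, "wz": 0, "jaw": -1}, {"tx": -3, "ty": 0, "tz": 0, "wx": 0, "wy": 0, "wz": 0, "jaw": -1}, {"tx": 0, "ty": 0, "tz": 0, "wx": 0.11, "wy": 0, "wz": 0, "jaw": -1}, {"tx": 0, "ty": 0, "tz": 0, "wx": 0.11, "wy": 0, "wz": 0, "jaw": -1}, {"tx": 0, "ty": 0, "tz": 0, "wx": 0.11, "wy": 0, "wz": 0, "jaw": -1}, {"tx": 0, "ty": 2.3, "tz": 3.9, "wx": 0, "wy": 0, "wz": 0, "jaw": -1}, {"tx": 0, "ty": 2.3, "tz": 3.9, "wx": 0, "wy": 0, "wz": 0, "jaw": -1}, {"tx": 0, "ty": 2.3, "tz": 3.9, "wx": 0, "wy": 0, "wz": 0, "jaw": -1}, {"tx": 0, "ty": 2.3, "tz": 3.9, "wx": 0, "wy": 0, "wz": 0, "jaw": -1}, {"tx": 0, "ty": 2.3, "tz": 3.9, "wx": 0, "wy": 0, "wz": 0, "jaw": -1}, {"tx": 0, "ty": 2.3, "tz": 3.9, "wx": 0, "wy": 0, "wz": 0, "jaw": -1}, {"tx": 0, "ty": 2.3, "tz": 3.9, "wx": 0, "wy": 0, "wz": 0, "jaw": -1}, {"tx": 0, "ty": 2.3, "tz": 3.9, "wx": 0, "wy": 0, "wz": 0, "jaw": -1}, {"tx": 0, "ty": 2.3, "tz": 3.9, "wx": 0, "wy": 0, "wz": 0, "jaw": -1}, {"tx": 0, "ty": 2.3, "tz": 3.9, "wx": 0, "wy": 0, "wz": 0, "jaw": -1}, {"tx": 0, "ty": 0, "tz": 0, "wx": 0, "wy": 0, "wz": 0, "jaw": -1}]'

```text
time: 27.5
tool_pos: [599.6, -270.1, 171.0]
tcp_rot: [1.997, 1.566, 0.135]
contact_force: [0.9, 0.9, -2.9]
grip_width: 31.3
```

Run:
```python
from h import *
togo([608,-267,150],-0.28)
im=snap('scene','s8.png'); cv2.imwrite('pics/s8c.png',cv2.resize(im[140:260,300:450],None,fx=5,fy=5,interpolation=cv2.INTER_CUBIC))
```

```text
opt 0 turn(tool) wx wy wz [-0.011 -0.002 -0.004] shift AFTER turn cm [ 2.1   0.72 -0.53] shift before [ 2.11  0.71 -0.53]
opt 1 turn(tool) wx wy wz [ 3.131e+00 -7.000e-03  3.000e-03] shift AFTER turn cm [ 2.1  -0.72  0.53] shift before [ 2.11  0.71 -0.53]
pos [ 599.6 -270.1  171. ] toolx [ 0.005  0.001 -1.   ] tooly yaw -0.291 F [ 0.9  0.9 -2.9] grip 31.3 t 27.5 q [-0.54  0.65  1.23  0.    1.26  1.32]
```

Request:
arm_command --plan '[{"tx": 0, "ty": 0.7, "tz": -0.5, "wx": -0.01, "wy": 0, "wz": 0, "jaw": -1}, {"tx": 0, "ty": 0, "tz": 0, "wx": 0, "wy": -0.125, "wz": 0, "jaw": -1}, {"tx": 0, "ty": 0, "tz": 0, "wx": 0, "wy": -0.125, "wz": 0, "jaw": -1}, {"tx": 0, "ty": 0, "tz": 0, "wx": 0, "wy": -0.125, "wz": 0, "jaw": -1}, {"tx": 0, "ty": 0, "tz": 0, "wx": 0, "wy": -0.125, "wz": 0, "jaw": -1}, {"tx": 0, "ty": 0, "tz": 0, "wx": 0, "wy": -0.125, "wz": 0, "jaw": -1}, {"tx": 0, "ty": 0, "tz": 0, "wx": 0, "wy": -0.125, "wz": 0, "jaw": -1}, {"tx": 0, "ty": 0, "tz": 0, "wx": 0, "wy": 0, "wz": 0, "jaw": -1}]'

```text
time: 28.35
tool_pos: [608.3, -256.7, 169.6]
tcp_rot: [-0.001, 0.825, -1.841]
contact_force: [0.5, -0.2, -3.5]
grip_width: 31.3
```

```bash
cat >> h.py <<'E'
def seat(C,yaw,t,off=3.,up=0.,along=0.,back=0.):
    R=toolR(yaw,t); P=np.array([C[0],C[1],67.6+up])+R[:,1]*along-R[:,0]*(off+back)
    togo(P,yaw,t); print('target',P.round(1)); T=R.T
    print('10mm up in tool cm',T@np.array([0,0,1.]).round(2),'10mm lateral(left of axis)',(T@np.array([-np.sin(yaw),np.cos(yaw),0])).round(2))
SA=((605,-266.3),-0.28); SB=((500.1,-76.8),-0.072); SC=((474.2,-399.1),-0.752)
E
python3 - <<'E'
from h import *
seat(*SA,-0.75,off=5,up=10,along=3)
E
```

```text
opt 0 turn(tool) wx wy wz [ 0.008 -0.004 -0.007] shift AFTER turn cm [ 6.92  0.24 -5.53] shift before [ 6.95  0.25 -5.5 ]
opt 1 turn(tool) wx wy wz [-3.133  0.01  -0.006] shift AFTER turn cm [ 6.92 -0.24  5.53] shift before [ 6.95  0.25 -5.5 ]
pos [ 608.3 -256.7  169.6] toolx [-0.181 -0.654 -0.734] tooly yaw -0.269 F [ 0.5 -0.2 -3.5] grip 31.3 t 28.35 q [-0.21  0.74  1.29 -0.79  1.28  1.93]
target [ 608.8 -263.9   81.3]
10mm up in tool cm [-7.31688869e-01  9.36599918e-19  6.81638760e-01] 10mm lateral(left of axis) [-0.68 -0.   -0.73]
```

Request:
arm_command --plan '[{"tx": 2.3, "ty": 0.1, "tz": -1.8, "wx": 0, "wy": 0, "wz": 0, "jaw": -1}, {"tx": 2.3, "ty": 0.1, "tz": -1.8, "wx": 0, "wy": 0, "wz": -0.006, "jaw": -1}, {"tx": 2.3, "ty": 0, "tz": -1.9, "wx": 0, "wy": 0, "wz": 0, "jaw": -1}, {"tx": 0, "ty": 0, "tz": 0, "wx": 0, "wy": 0, "wz": 0, "jaw": -1}, {"tx": 0, "ty": 0, "tz": 0, "wx": 0, "wy": 0, "wz": 0, "jaw": -1}]'

```text
time: 28.85
tool_pos: [608.5, -268.4, 85.4]
tcp_rot: [-0.0, 0.826, -1.851]
contact_force: [-0.5, -0.5, -2.6]
grip_width: 31.3
```

Run:
```python
from h import *
seat(*SA,-0.75,off=5,up=1,along=3)
im=snap('scene','s9.png'); cv2.imwrite('pics/s9c.png',cv2.resize(im[160:280,310:460],None,fx=5,fy=5,interpolation=cv2.INTER_CUBIC))
```

```text
opt 0 turn(tool) wx wy wz [ 0.    -0.005 -0.   ] shift AFTER turn cm [ 0.66 -0.09 -1.22] shift before [ 0.67 -0.09 -1.22]
opt 1 turn(tool) wx wy wz [-3.141  0.    -0.008] shift AFTER turn cm [0.66 0.09 1.22] shift before [ 0.67 -0.09 -1.22]
pos [ 608.5 -268.4   85.4] toolx [-0.187 -0.651 -0.735] tooly yaw -0.28 F [-0.5 -0.5 -2.6] grip 31.3 t 28.85 q [-0.23  0.85  1.33 -0.83  1.17  2.04]
target [ 608.8 -263.9   72.3]
10mm up in tool cm [-7.31688869e-01  9.36599918e-19  6.81638760e-01] 10mm lateral(left of axis) [-0.68 -0.   -0.73]
```

Request:
arm_command --plan '[{"tx": 0.1, "ty": -0.1, "tz": -0.7, "wx": 0, "wy": 0, "wz": 0, "jaw": -1}, {"tx": 0.5, "ty": 0, "tz": -0.5, "wx": 0, "wy": 0, "wz": 0, "jaw": -1}, {"tx": 0, "ty": 0, "tz": 0, "wx": 0, "wy": 0, "wz": 0, "jaw": -1}, {"tx": 0, "ty": 0, "tz": 0, "wx": 0, "wy": 0, "wz": 0, "jaw": -1}]'

```text
time: 29.3
tool_pos: [609.7, -263.1, 73.4]
tcp_rot: [0.004, 0.825, -1.846]
contact_force: [1.0, 6.0, 4.9]
grip_width: 31.2
```

Run:
```python
from h import *
seat(*SA,-0.75,off=5,up=0,along=3)
```

```text
opt 0 turn(tool) wx wy wz [-0.    -0.004 -0.003] shift AFTER turn cm [ 0.22 -0.06 -0.07] shift before [ 0.22 -0.06 -0.07]
opt 1 turn(tool) wx wy wz [ 3.141 -0.005  0.006] shift AFTER turn cm [0.22 0.06 0.07] shift before [ 0.22 -0.06 -0.07]
pos [ 609.7 -263.1   73.4] toolx [-0.185 -0.653 -0.734] tooly yaw -0.278 F [1.  6.  4.9] grip 31.2 t 29.3 q [-0.22  0.86  1.34 -0.83  1.16  2.07]
target [ 608.8 -263.9   71.3]
10mm up in tool cm [-7.31688869e-01  9.36599918e-19  6.81638760e-01] 10mm lateral(left of axis) [-0.68 -0.   -0.73]
```

Request:
arm_command --plan '[{"tx": 0, "ty": 0, "tz": 0, "wx": 0, "wy": 0, "wz": 0, "jaw": 0.2}, {"tx": 0, "ty": 0, "tz": 0, "wx": 0, "wy": 0, "wz": 0, "jaw": 0.2}, {"tx": 0, "ty": 0, "tz": 0, "wx": 0, "wy": 0, "wz": 0, "jaw": 0.2}, {"tx": -3, "ty": 0, "tz": 0, "wx": 0, "wy": 0, "wz": 0, "jaw": 0.2}, {"tx": -4, "ty": 0, "tz": 0, "wx": 0, "wy": 0, "wz": 0, "jaw": 0.2}, {"tx": 0, "ty": 0, "tz": 2, "wx": 0, "wy": 0.14, "wz": 0, "jaw": 0.2}, {"tx": 0, "ty": 0, "tz": 2, "wx": 0, "wy": 0.14, "wz": 0, "jaw": 0.2}, {"tx": 0, "ty": 0, "tz": 2, "wx": 0, "wy": 0.14, "wz": 0, "jaw": 0.2}, {"tx": 0, "ty": 0, "tz": 1, "wx": 0, "wy": 0.14, "wz": 0, "jaw": 0.2}, {"tx": 0, "ty": 0, "tz": 1, "wx": 0, "wy": 0.14, "wz": 0, "jaw": 0.2}, {"tx": 0, "ty": 0, "tz": 1, "wx": 0, "wy": 0.14, "wz": 0, "jaw": 0.2}, {"tx": 0, "ty": 0, "tz": 1, "wx": 0, "wy": 0.14, "wz": 0, "jaw": 0.2}, {"tx": 0, "ty": 0, "tz": 1, "wx": 0, "wy": 0.14, "wz": 0, "jaw": 0.2}, {"tx": 0, "ty": 0, "tz": 0, "wx": 0, "wy": 0.14, "wz": 0, "jaw": 0.2}, {"tx": 0, "ty": 0, "tz": 0, "wx": 0, "wy": 0.14, "wz": 0, "jaw": 0.2}, {"tx": 0, "ty": 0, "tz": 0, "wx": 0, "wy": 0.14, "wz": 0, "jaw": 0.2}, {"tx": 0, "ty": 0, "tz": 0, "wx": 0, "wy": 0, "wz": 0, "jaw": 0.2}]'

```text
time: 31.0
tool_pos: [592.4, -314.6, 155.6]
tcp_rot: [-3.133, 0.773, 1.293]
contact_force: [0.3, 0.2, -0.3]
grip_width: 54.7
```

Run:
```python
from h import *
seat(*SA,0.8,along=0,back=60)
im=snap('scene','s10.png'); cv2.imwrite('pics/s10c.png',cv2.resize(im[160:280,310:460],None,fx=5,fy=5,interpolation=cv2.INTER_CUBIC))
```

```text
opt 0 turn(tool) wx wy wz [-0.008  0.002  0.002] shift AFTER turn cm [ 3.41 -0.12  2.84] shift before [ 3.42 -0.1   2.83]
opt 1 turn(tool) wx wy wz [ 3.134e+00  2.000e-03 -4.000e-03] shift AFTER turn cm [ 3.41  0.12 -2.84] shift before [ 3.42 -0.1   2.83]
pos [ 592.4 -314.6  155.6] toolx [ 0.196  0.688 -0.698] tooly yaw -0.284 F [ 0.3  0.2 -0.3] grip 54.7 t 31.0 q [-0.87  0.91  1.01  0.64  1.71  0.92]
target [ 592.5 -309.7  111.5]
10mm up in tool cm [-6.96706709e-01  6.14589984e-18 -7.17356091e-01] 10mm lateral(left of axis) [ 0.72  0.   -0.7 ]
```

Request:
arm_command --plan '[{"tx": 0, "ty": -0.1, "tz": 2.8, "wx": 0, "wy": 0, "wz": 0, "jaw": 0.2}, {"tx": 3.4, "ty": 0, "tz": 0, "wx": 0, "wy": 0, "wz": 0, "jaw": 0.2}, {"tx": 2, "ty": 0, "tz": 0, "wx": 0, "wy": 0, "wz": 0, "jaw": 0.2}, {"tx": 1.5, "ty": 0, "tz": 0, "wx": 0, "wy": 0, "wz": 0, "jaw": 0.2}, {"tx": 0, "ty": 0, "tz": 0, "wx": 0, "wy": 0, "wz": 0, "jaw": 0.2}, {"tx": 0, "ty": 0, "tz": 0, "wx": 0, "wy": 0, "wz": 0, "jaw": 0.2}]'

```text
time: 31.65
tool_pos: [602.5, -283.4, 92.5]
tcp_rot: [3.139, 0.779, 1.291]
contact_force: [-0.0, -0.3, -0.1]
grip_width: 55.1
```

Run:
```python
from h import *
seat(*SA,0.8)
```

```text
opt 0 turn(tool) wx wy wz [0.002 0.008 0.   ] shift AFTER turn cm [ 2.66 -0.23  0.59] shift before [ 2.67 -0.23  0.57]
opt 1 turn(tool) wx wy wz [-3.139 -0.     0.013] shift AFTER turn cm [ 2.66  0.23 -0.59] shift before [ 2.67 -0.23  0.57]
pos [ 602.5 -283.4   92.5] toolx [ 0.196  0.684 -0.703] tooly yaw -0.278 F [-0.  -0.3 -0.1] grip 55.1 t 31.65 q [-0.83  0.95  1.11  0.65  1.58  0.85]
target [ 604.4 -268.4   69.7]
10mm up in tool cm [-6.96706709e-01  6.14589984e-18 -7.17356091e-01] 10mm lateral(left of axis) [ 0.72  0.   -0.7 ]
```

Then lift 8 mm, rotate −0.8 back to vertical.

Request:
arm_command --plan '[{"tx": 0, "ty": -0.2, "tz": 0.6, "wx": 0, "wy": 0, "wz": 0, "jaw": 0.2}, {"tx": 1.5, "ty": 0, "tz": 0, "wx": 0, "wy": 0, "wz": 0, "jaw": 0.2}, {"tx": 1.2, "ty": 0, "tz": 0, "wx": 0, "wy": 0, "wz": 0, "jaw": 0.2}, {"tx": 0, "ty": 0, "tz": 0, "wx": 0, "wy": 0, "wz": 0, "jaw": -1}, {"tx": 0, "ty": 0, "tz": 0, "wx": 0, "wy": 0, "wz": 0, "jaw": -1}, {"tx": 0, "ty": 0, "tz": 0, "wx": 0, "wy": 0, "wz": 0, "jaw": -1}, {"tx": 0, "ty": 0, "tz": 0, "wx": 0, "wy": 0, "wz": 0, "jaw": -1}, {"tx": 0, "ty": 0, "tz": 0, "wx": 0, "wy": 0, "wz": 0, "jaw": -1}]'

```text
time: 32.45
tool_pos: [604.7, -267.1, 69.8]
tcp_rot: [3.141, 0.774, 1.292]
contact_force: [1.1, 6.0, 5.2]
grip_width: 31.1
```

Run:
```python
from h import *
seat(*SA,0.8)
```

```text
opt 0 turn(tool) wx wy wz [0.002 0.003 0.001] shift AFTER turn cm [-0.08  0.    0.1 ] shift before [-0.08  0.    0.1 ]
opt 1 turn(tool) wx wy wz [-3.14e+00 -1.00e-03  5.00e-03] shift AFTER turn cm [-0.08 -0.   -0.1 ] shift before [-0.08  0.    0.1 ]
pos [ 604.7 -267.1   69.8] toolx [ 0.197  0.687 -0.699] tooly yaw -0.278 F [1.1 6.  5.2] grip 31.1 t 32.45 q [-0.82  0.96  1.15  0.66  1.53  0.83]
target [ 604.4 -268.4   69.7]
10mm up in tool cm [-6.96706709e-01  6.14589984e-18 -7.17356091e-01] 10mm lateral(left of axis) [ 0.72  0.   -0.7 ]
```

Request:
arm_command --plan '[{"tx": -0.6, "ty": 0, "tz": -0.6, "wx": 0, "wy": 0, "wz": 0, "jaw": -1}, {"tx": 0, "ty": 0, "tz": 0, "wx": 0, "wy": -0.134, "wz": 0, "jaw": -1}, {"tx": 0, "ty": 0, "tz": 0, "wx": 0, "wy": -0.134, "wz": 0, "jaw": -1}, {"tx": 0, "ty": 0, "tz": 0, "wx": 0, "wy": -0.134, "wz": 0, "jaw": -1}, {"tx": 0, "ty": 0, "tz": 0, "wx": 0, "wy": -0.134, "wz": 0, "jaw": -1}, {"tx": 0, "ty": 0, "tz": 0, "wx": 0, "wy": -0.134, "wz": 0, "jaw": -1}, {"tx": 0, "ty": 0, "tz": 0, "wx": 0, "wy": -0.134, "wz": 0, "jaw": -1}, {"tx": 0, "ty": 0, "tz": 0, "wx": 0, "wy": 0, "wz": 0, "jaw": -1}]'

```text
time: 33.25
tool_pos: [605.1, -265.6, 77.5]
tcp_rot: [0.048, 1.559, -1.798]
contact_force: [0.2, 1.2, -3.0]
grip_width: 30.9
```

Run:
```python
from h import *
seat(*SA,0)
im=snap('scene','s11.png'); cv2.imwrite('pics/s11c.png',cv2.resize(im[180:260,340:440],None,fx=7,fy=7,interpolation=cv2.INTER_CUBIC))
im=snap('top','t11.png'); cv2.imwrite('pics/t11c.png',cv2.resize(im[145:215,370:430],None,fx=8,fy=8,interpolation=cv2.INTER_CUBIC))
```

```text
opt 0 turn(tool) wx wy wz [ 0.005  0.011 -0.001] shift AFTER turn cm [0.69 0.01 0.07] shift before [0.69 0.   0.06]
opt 1 turn(tool) wx wy wz [-3.137e+00  1.000e-03  1.800e-02] shift AFTER turn cm [ 0.69 -0.01 -0.07] shift before [0.69 0.   0.06]
pos [ 605.1 -265.6   77.5] toolx [-0.003 -0.011 -1.   ] tooly yaw -0.275 F [ 0.2  1.2 -3. ] grip 30.9 t 33.25 q [-0.52  0.75  1.32 -0.01  1.07  1.33]
target [ 605.  -266.3   70.6]
10mm up in tool cm [-1.  0.  0.] 10mm lateral(left of axis) [ 0. -0. -1.]
```

Request:
arm_command --plan '[{"tx": 0.4, "ty": 0, "tz": 0, "wx": 0, "wy": 0, "wz": 0, "jaw": -1}, {"tx": 0.2, "ty": 0, "tz": 0, "wx": 0, "wy": 0, "wz": 0, "jaw": -1}, {"tx": 0, "ty": 0, "tz": 0, "wx": 0, "wy": 0, "wz": 0, "jaw": -1}, {"tx": 0, "ty": 0, "tz": 0, "wx": 0, "wy": 0, "wz": 0, "jaw": 0.2}, {"tx": 0, "ty": 0, "tz": 0, "wx": 0, "wy": 0, "wz": 0, "jaw": 0.2}, {"tx": 0, "ty": 0, "tz": 0, "wx": 0, "wy": 0, "wz": 0, "jaw": 0.2}, {"tx": -3, "ty": 0, "tz": 0, "wx": 0, "wy": 0, "wz": 0, "jaw": 0.2}, {"tx": -3, "ty": 0, "tz": 0, "wx": 0, "wy": 0, "wz": 0, "jaw": 0.2}, {"tx": 0, "ty": 3, "tz": 0, "wx": 0, "wy": 0, "wz": 0, "jaw": 0.2}, {"tx": 0, "ty": 3, "tz": 0, "wx": 0, "wy": 0, "wz": 0, "jaw": 0.2}, {"tx": 0, "ty": 0, "tz": 0, "wx": 0, "wy": 0, "wz": 0, "jaw": 0.2}]'

```text
time: 34.45
tool_pos: [663.9, -286.1, 129.7]
tcp_rot: [0.173, 1.561, -1.678]
contact_force: [-0.7, 0.8, 0.7]
grip_width: 55.0
```

Run:
```python
from h import *
seat(*SA,0,along=60)
```

```text
opt 0 turn(tool) wx wy wz [-0.     0.01  -0.002] shift AFTER turn cm [ 5.91 -0.21 -0.28] shift before [ 5.91 -0.22 -0.34]
opt 1 turn(tool) wx wy wz [ 3.141e+00 -3.000e-03 -1.600e-02] shift AFTER turn cm [5.91 0.21 0.28] shift before [ 5.91 -0.22 -0.34]
pos [ 663.9 -286.1  129.7] toolx [-0.001 -0.01  -1.   ] tooly yaw -0.28 F [-0.7  0.8  0.7] grip 55.0 t 34.45 q [-0.51  0.81  1.04 -0.01  1.29  1.34]
target [ 662.7 -282.9   70.6]
10mm up in tool cm [-1.  0.  0.] 10mm lateral(left of axis) [ 0. -0. -1.]
```

Request:
arm_command --plan '[{"tx": 3, "ty": -0.2, "tz": -0.6, "wx": 0, "wy": 0.01, "wz": 0, "jaw": 0.2}, {"tx": 2.8, "ty": 0, "tz": 0, "wx": 0, "wy": 0, "wz": 0, "jaw": 0.2}, {"tx": 0, "ty": 0, "tz": 0, "wx": 0, "wy": 0, "wz": 0, "jaw": -1}, {"tx": 0, "ty": 0, "tz": 0, "wx": 0, "wy": 0, "wz": 0, "jaw": -1}, {"tx": 0, "ty": 0, "tz": 0, "wx": 0, "wy": 0, "wz": 0, "jaw": -1}, {"tx": 0, "ty": 0, "tz": 0, "wx": 0, "wy": 0, "wz": 0, "jaw": -1}, {"tx": 0, "ty": 0, "tz": 0, "wx": 0, "wy": 0, "wz": 0, "jaw": -1}, {"tx": 0, "ty": 0, "tz": 0, "wx": 0, "wy": 0, "wz": 0, "jaw": -1}, {"tx": 0, "ty": 0, "tz": 0, "wx": 0, "wy": 0, "wz": 0, "jaw": -1}]'

```text
time: 35.35
tool_pos: [661.1, -279.7, 73.0]
tcp_rot: [0.057, 1.569, -1.794]
contact_force: [-1.3, -5.7, 0.4]
grip_width: 30.7
```

Request:
arm_command --plan '[{"tx": 0, "ty": 0, "tz": 0, "wx": 0, "wy": 0, "wz": 0, "jaw": 0}, {"tx": 0, "ty": 0, "tz": 0, "wx": 0, "wy": 0, "wz": 0, "jaw": 0}, {"tx": 0, "ty": 0, "tz": 0, "wx": 0, "wy": 0.1, "wz": 0, "jaw": 0}, {"tx": 0, "ty": 0, "tz": 0, "wx": 0, "wy": 0.1, "wz": 0, "jaw": -1}, {"tx": 0, "ty": 0, "tz": 0, "wx": 0, "wy": 0, "wz": 0, "jaw": -1}, {"tx": 0, "ty": 0, "tz": 0, "wx": 0, "wy": 0, "wz": 0, "jaw": -1}, {"tx": 0, "ty": 0, "tz": 0, "wx": 0, "wy": 0, "wz": 0, "jaw": -1}, {"tx": 0, "ty": 0, "tz": 0, "wx": 0, "wy": 0, "wz": 0, "jaw": -1}, {"tx": 0, "ty": 0, "tz": 0, "wx": 0, "wy": 0, "wz": 0, "jaw": -1}]'

```text
time: 36.25
tool_pos: [661.1, -279.8, 72.6]
tcp_rot: [-3.141, 1.377, 1.292]
contact_force: [-2.6, -7.2, -0.1]
grip_width: 29.2
```

Request:
arm_command --plan '[{"tx": 0, "ty": 0, "tz": 0, "wx": 0, "wy": 0, "wz": 0, "jaw": 0}, {"tx": 0, "ty": 0, "tz": 0, "wx": 0, "wy": 0, "wz": 0, "jaw": 0}, {"tx": 0, "ty": 0, "tz": 0, "wx": 0, "wy": -0.1, "wz": 0, "jaw": 0}, {"tx": 0, "ty": 0, "tz": 0, "wx": 0, "wy": -0.1, "wz": 0, "jaw": 0}, {"tx": 0, "ty": 0, "tz": 0, "wx": 0, "wy": -0.1, "wz": 0, "jaw": 0}, {"tx": 0, "ty": 0, "tz": 0, "wx": 0, "wy": -0.1, "wz": 0, "jaw": -1}, {"tx": 0, "ty": 0, "tz": 0, "wx": 0, "wy": 0, "wz": 0, "jaw": -1}, {"tx": 0, "ty": 0, "tz": 0, "wx": 0, "wy": 0, "wz": 0, "jaw": -1}, {"tx": 0, "ty": 0, "tz": 0, "wx": 0, "wy": 0, "wz": 0, "jaw": -1}, {"tx": 0, "ty": 0, "tz": 0, "wx": 0, "wy": 0, "wz": 0, "jaw": -1}, {"tx": 0, "ty": 0, "tz": 0, "wx": 0, "wy": 0, "wz": 0, "jaw": -1}]'

```text
time: 37.35
tool_pos: [662.1, -278.9, 74.0]
tcp_rot: [0.01, 1.37, -1.84]
contact_force: [0.1, -3.0, 5.3]
grip_width: 30.8
```

Request:
arm_command --plan '[{"tx": 0, "ty": 0, "tz": 0, "wx": 0, "wy": 0, "wz": 0, "jaw": 0.1}, {"tx": 0, "ty": 0, "tz": 0, "wx": 0, "wy": 0, "wz": 0, "jaw": 0.1}, {"tx": 0, "ty": 0, "tz": 0, "wx": 0, "wy": 0.13, "wz": 0, "jaw": 0.1}, {"tx": 0, "ty": 0, "tz": 0, "wx": 0, "wy": 0.13, "wz": 0, "jaw": 0.1}, {"tx": 0, "ty": 0, "tz": 0, "wx": 0, "wy": 0.13, "wz": 0, "jaw": 0.1}, {"tx": 0, "ty": 0, "tz": 0, "wx": 0, "wy": 0.13, "wz": 0, "jaw": 0.1}, {"tx": 0, "ty": 0, "tz": 0, "wx": 0, "wy": 0.13, "wz": 0, "jaw": 0.1}, {"tx": 0, "ty": 0, "tz": 0, "wx": 0, "wy": 0, "wz": 0, "jaw": 0.1}]'

```text
time: 38.15
tool_pos: [660.8, -281.1, 70.9]
tcp_rot: [-3.14, 1.118, 1.288]
contact_force: [2.4, -2.6, -0.6]
grip_width: 50.5
```

Run:
```python
from h import *
seat(*SA,0.45,along=59)
```

```text
opt 0 turn(tool) wx wy wz [-0.004 -0.003 -0.001] shift AFTER turn cm [-0.06  0.13  0.24] shift before [-0.06  0.13  0.24]
opt 1 turn(tool) wx wy wz [ 3.137e+00 -2.000e-03  4.000e-03] shift AFTER turn cm [-0.06 -0.13 -0.24] shift before [-0.06  0.13  0.24]
pos [ 660.8 -281.1   70.9] toolx [ 0.122  0.42  -0.899] tooly yaw -0.284 F [ 2.4 -2.6 -0.6] grip 50.5 t 38.15 q [-0.68  0.93  1.02  0.42  1.39  1.05]
target [ 661.3 -283.9   70.3]
10mm up in tool cm [-9.00447102e-01  1.32149262e-17 -4.34965534e-01] 10mm lateral(left of axis) [ 0.43  0.   -0.9 ]
```

Request:
arm_command --plan '[{"tx": 0, "ty": 0, "tz": 0, "wx": 0, "wy": 0, "wz": 0, "jaw": -1}, {"tx": 0, "ty": 0, "tz": 0, "wx": 0, "wy": 0, "wz": 0, "jaw": -1}, {"tx": 0, "ty": 0, "tz": 0, "wx": 0, "wy": 0, "wz": 0, "jaw": -1}, {"tx": 0, "ty": 0, "tz": 0, "wx": 0, "wy": 0, "wz": 0, "jaw": -1}, {"tx": 0, "ty": 0, "tz": 0, "wx": 0, "wy": 0, "wz": 0, "jaw": -1}]'

```text
time: 38.65
tool_pos: [661.8, -277.9, 72.8]
tcp_rot: [3.141, 1.122, 1.292]
contact_force: [-0.1, -2.0, -0.1]
grip_width: 26.4
```

Request:
arm_command --plan '[{"tx": 0, "ty": 0, "tz": 0, "wx": 0, "wy": 0, "wz": 0, "jaw": 0.1}, {"tx": 0, "ty": 0, "tz": 0, "wx": 0, "wy": 0, "wz": 0, "jaw": 0.1}, {"tx": -0.1, "ty": 0, "tz": 0, "wx": 0, "wy": 0.12, "wz": 0, "jaw": 0.1}, {"tx": 0, "ty": 0, "tz": 0, "wx": 0, "wy": 0.12, "wz": 0, "jaw": 0.1}, {"tx": 0, "ty": 0, "tz": 0, "wx": 0, "wy": 0.12, "wz": 0, "jaw": 0.1}, {"tx": 0, "ty": 0, "tz": 0, "wx": 0, "wy": 0, "wz": 0, "jaw": -1}, {"tx": 0, "ty": 0, "tz": 0, "wx": 0, "wy": 0, "wz": 0, "jaw": -1}, {"tx": 0, "ty": 0, "tz": 0, "wx": 0, "wy": 0, "wz": 0, "jaw": -1}, {"tx": 0, "ty": 0, "tz": 0, "wx": 0, "wy": 0, "wz": 0, "jaw": -1}, {"tx": 0, "ty": 0, "tz": 0, "wx": 0, "wy": 0, "wz": 0, "jaw": -1}]'

```text
time: 39.65
tool_pos: [661.5, -278.4, 73.7]
tcp_rot: [-3.141, 0.762, 1.293]
contact_force: [-0.2, -0.9, -3.1]
grip_width: 25.8
```

Run:
```python
from h import *
seat(*SA,0.81,along=59)
```

```text
opt 0 turn(tool) wx wy wz [0.001 0.001 0.001] shift AFTER turn cm [-0.17  0.14  0.72] shift before [-0.17  0.13  0.72]
opt 1 turn(tool) wx wy wz [-3.141e+00 -2.000e-03  2.000e-03] shift AFTER turn cm [-0.17 -0.14 -0.72] shift before [-0.17  0.13  0.72]
pos [ 661.5 -278.4   73.7] toolx [ 0.199  0.695 -0.691] tooly yaw -0.278 F [-0.2 -0.9 -3.1] grip 25.8 t 39.65 q [-0.78  1.05  0.93  0.69  1.61  0.94]
target [ 661.1 -284.7   69.7]
10mm up in tool cm [-6.89498433e-01 -9.41192439e-18 -7.24287174e-01] 10mm lateral(left of axis) [ 0.72 -0.   -0.69]
```

Request:
arm_command --plan '[{"tx": 0, "ty": 0, "tz": 0, "wx": 0, "wy": 0, "wz": 0, "jaw": 0.2}, {"tx": 0, "ty": 0, "tz": 0, "wx": 0, "wy": 0, "wz": 0, "jaw": 0.2}, {"tx": -2, "ty": 0, "tz": 0.5, "wx": 0, "wy": 0, "wz": 0, "jaw": 0.2}, {"tx": -4, "ty": 0, "tz": 0.2, "wx": 0, "wy": 0, "wz": 0, "jaw": 0.2}, {"tx": -2, "ty": 0, "tz": 0, "wx": 0, "wy": 0, "wz": 0, "jaw": 0.2}, {"tx": 0, "ty": -3, "tz": 0, "wx": 0, "wy": 0, "wz": 0, "jaw": 0.2}, {"tx": 0, "ty": -2.8, "tz": 0, "wx": 0, "wy": 0, "wz": 0, "jaw": 0.2}, {"tx": 3, "ty": 0, "tz": 0, "wx": 0, "wy": 0, "wz": 0, "jaw": 0.2}, {"tx": 2, "ty": 0, "tz": 0, "wx": 0, "wy": 0, "wz": 0, "jaw": 0.2}, {"tx": 0, "ty": 0, "tz": 0, "wx": 0, "wy": 0, "wz": 0, "jaw": 0.2}]'

```text
time: 40.65
tool_pos: [598.0, -286.0, 87.8]
tcp_rot: [-3.137, 0.759, 1.297]
contact_force: [-0.1, -0.2, 0.9]
grip_width: 55.0
```

Run:
```python
from h import *
seat(*SA,0.8)
im=snap('scene','s12.png'); cv2.imwrite('pics/s12c.png',cv2.resize(im[180:260,340:440],None,fx=7,fy=7,interpolation=cv2.INTER_CUBIC))
```

```text
opt 0 turn(tool) wx wy wz [-0.001 -0.012  0.004] shift AFTER turn cm [ 2.6   0.13 -0.  ] shift before [2.6  0.14 0.03]
opt 1 turn(tool) wx wy wz [3.141 0.007 0.019] shift AFTER turn cm [ 2.6  -0.13  0.  ] shift before [2.6  0.14 0.03]
pos [ 598.  -286.    87.8] toolx [ 0.196  0.699 -0.688] tooly yaw -0.278 F [-0.1 -0.2  0.9] grip 55.0 t 40.65 q [-0.84  0.96  1.1   0.66  1.59  0.84]
target [ 604.4 -268.4   69.7]
10mm up in tool cm [-6.96706709e-01  6.14589984e-18 -7.17356091e-01] 10mm lateral(left of axis) [ 0.72  0.   -0.7 ]
```

Request:
arm_command --plan '[{"tx": 1.3, "ty": 0.1, "tz": 0, "wx": 0, "wy": 0, "wz": 0, "jaw": 0.2}, {"tx": 1.3, "ty": 0, "tz": 0, "wx": 0, "wy": 0, "wz": 0, "jaw": 0.2}, {"tx": 0, "ty": 0, "tz": 0, "wx": 0, "wy": 0, "wz": 0, "jaw": -1}, {"tx": 0, "ty": 0, "tz": 0, "wx": 0, "wy": 0, "wz": 0, "jaw": -1}, {"tx": 0, "ty": 0, "tz": 0, "wx": 0, "wy": 0, "wz": 0, "jaw": -1}, {"tx": 0, "ty": 0, "tz": 0, "wx": 0, "wy": 0, "wz": 0, "jaw": -1}, {"tx": 0, "ty": 0, "tz": 0, "wx": 0, "wy": 0, "wz": 0, "jaw": -1}, {"tx": -0.6, "ty": 0, "tz": -0.6, "wx": 0, "wy": 0, "wz": 0, "jaw": -1}, {"tx": 0, "ty": 0, "tz": 0, "wx": 0, "wy": -0.132, "wz": 0, "jaw": -1}, {"tx": 0, "ty": 0, "tz": 0, "wx": 0, "wy": -0.132, "wz": 0, "jaw": -1}, {"tx": 0, "ty": 0, "tz": 0, "wx": 0, "wy": -0.132, "wz": 0, "jaw": -1}, {"tx": 0, "ty": 0, "tz": 0, "wx": 0, "wy": -0.132, "wz": 0, "jaw": -1}, {"tx": 0, "ty": 0, "tz": 0, "wx": 0, "wy": -0.132, "wz": 0, "jaw": -1}, {"tx": 0, "ty": 0, "tz": 0, "wx": 0, "wy": 0, "wz": 0, "jaw": -1}]'

```text
time: 42.1
tool_pos: [605.6, -268.4, 81.0]
tcp_rot: [3.131, 1.423, 1.285]
contact_force: [0.1, 0.1, -3.3]
grip_width: 31.4
```

Run:
```python
from h import *
seat(*SA,0.15)
```

```text
opt 0 turn(tool) wx wy wz [ 0.005  0.003 -0.001] shift AFTER turn cm [ 1.05 -0.12  0.02] shift before [ 1.05 -0.12  0.01]
opt 1 turn(tool) wx wy wz [-3.137e+00  1.000e-03  4.000e-03] shift AFTER turn cm [ 1.05  0.12 -0.02] shift before [ 1.05 -0.12  0.01]
pos [ 605.6 -268.4   81. ] toolx [ 0.041  0.141 -0.989] tooly yaw -0.275 F [ 0.1  0.1 -3.3] grip 31.4 t 42.1 q [-0.6   0.76  1.29  0.15  1.14  1.18]
target [ 604.9 -266.7   70.6]
10mm up in tool cm [-9.88771078e-01 -7.67225377e-18 -1.49438132e-01] 10mm lateral(left of axis) [ 0.15 -0.   -0.99]
```

Lower, release, untilt, go to the end and measure.

Request:
arm_command --plan '[{"tx": 0.5, "ty": -0.1, "tz": 0, "wx": 0, "wy": 0, "wz": 0, "jaw": -1}, {"tx": 0.5, "ty": 0, "tz": 0, "wx": 0, "wy": 0, "wz": 0, "jaw": -1}, {"tx": 0, "ty": 0, "tz": 0, "wx": 0, "wy": 0, "wz": 0, "jaw": -1}, {"tx": 0, "ty": 0, "tz": 0, "wx": 0, "wy": 0, "wz": 0, "jaw": 0.2}, {"tx": 0, "ty": 0, "tz": 0, "wx": 0, "wy": 0, "wz": 0, "jaw": 0.2}, {"tx": 0, "ty": 0, "tz": 0, "wx": 0, "wy": 0, "wz": 0, "jaw": 0.2}, {"tx": -3, "ty": 0, "tz": 0, "wx": 0, "wy": 0, "wz": 0, "jaw": 0.2}, {"tx": -3, "ty": 0, "tz": 0, "wx": 0, "wy": 0, "wz": 0, "jaw": 0.2}, {"tx": 0, "ty": 3, "tz": 0, "wx": 0, "wy": 0.05, "wz": 0, "jaw": 0.2}, {"tx": 0, "ty": 2.8, "tz": 0, "wx": 0, "wy": 0, "wz": 0, "jaw": 0.2}, {"tx": 0, "ty": 0, "tz": 0, "wx": 0, "wy": 0, "wz": 0, "jaw": 0.2}]'

```text
time: 43.2
tool_pos: [658.4, -295.9, 127.8]
tcp_rot: [3.137, 1.37, 1.285]
contact_force: [-1.2, 0.5, -0.5]
grip_width: 55.0
```

Run:
```python
from h import *
seat(*SA,0.2,along=58)
```

```text
opt 0 turn(tool) wx wy wz [-0.001 -0.    -0.001] shift AFTER turn cm [ 5.88 -0.15 -0.15] shift before [ 5.88 -0.16 -0.14]
opt 1 turn(tool) wx wy wz [ 3.141e+00 -2.000e-03  1.000e-03] shift AFTER turn cm [5.88 0.15 0.15] shift before [ 5.88 -0.16 -0.14]
pos [ 658.4 -295.9  127.8] toolx [ 0.056  0.191 -0.98 ] tooly yaw -0.281 F [-1.2  0.5 -0.5] grip 55.0 t 43.2 q [-0.61  0.83  1.01  0.19  1.37  1.2 ]
target [ 660.6 -282.9   70.5]
10mm up in tool cm [-9.80066578e-01 -2.26996480e-18 -1.98669331e-01] 10mm lateral(left of axis) [ 0.2  -0.   -0.98]
```

Request:
arm_command --plan '[{"tx": 3, "ty": -0.1, "tz": -0.4, "wx": 0, "wy": 0, "wz": 0, "jaw": 0.2}, {"tx": 2.8, "ty": 0, "tz": 0, "wx": 0, "wy": 0, "wz": 0, "jaw": 0.2}, {"tx": 0, "ty": 0, "tz": 0, "wx": 0, "wy": 0, "wz": 0, "jaw": -1}, {"tx": 0, "ty": 0, "tz": 0, "wx": 0, "wy": 0, "wz": 0, "jaw": -1}, {"tx": 0, "ty": 0, "tz": 0, "wx": 0, "wy": 0, "wz": 0, "jaw": -1}, {"tx": 0, "ty": 0, "tz": 0, "wx": 0, "wy": 0, "wz": 0, "jaw": -1}, {"tx": 0, "ty": 0, "tz": 0, "wx": 0, "wy": 0, "wz": 0, "jaw": -1}, {"tx": 0, "ty": 0, "tz": 0, "wx": 0, "wy": 0, "wz": 0, "jaw": -1}]'

```text
time: 44.0
tool_pos: [660.8, -280.4, 73.0]
tcp_rot: [3.126, 1.372, 1.274]
contact_force: [5.7, -3.0, -0.7]
grip_width: 28.8
```

Request:
arm_command --plan '[{"tx": 0, "ty": 0, "tz": 0, "wx": 0, "wy": 0, "wz": 0, "jaw": 0}, {"tx": 0, "ty": 0, "tz": 0, "wx": 0, "wy": 0, "wz": 0, "jaw": 0}, {"tx": 0, "ty": 0, "tz": 0, "wx": 0, "wy": -0.1, "wz": 0, "jaw": 0}, {"tx": 0, "ty": 0, "tz": -0.1, "wx": 0, "wy": -0.1, "wz": 0, "jaw": 0}, {"tx": 0, "ty": 0, "tz": 0, "wx": 0, "wy": -0.1, "wz": 0, "jaw": 0}, {"tx": 0, "ty": 0, "tz": 0, "wx": 0, "wy": -0.1, "wz": 0, "jaw": -1}, {"tx": 0, "ty": 0, "tz": 0, "wx": 0, "wy": 0, "wz": 0, "jaw": -1}, {"tx": 0, "ty": 0, "tz": 0, "wx": 0, "wy": 0, "wz": 0, "jaw": -1}, {"tx": 0, "ty": 0, "tz": 0, "wx": 0, "wy": 0, "wz": 0, "jaw": -1}, {"tx": 0, "ty": 0, "tz": 0, "wx": 0, "wy": 0, "wz": 0, "jaw": -1}, {"tx": 0, "ty": 0, "tz": 0, "wx": 0, "wy": 0, "wz": 0, "jaw": -1}]'

```text
time: 45.1
tool_pos: [661.7, -276.9, 73.3]
tcp_rot: [0.013, 1.373, -1.837]
contact_force: [6.8, 5.4, 2.1]
grip_width: 24.6
```

Request:
arm_command --plan '[{"tx": 0, "ty": 0, "tz": 0, "wx": 0, "wy": 0, "wz": 0, "jaw": 0}, {"tx": 0, "ty": 0, "tz": 0, "wx": 0, "wy": 0, "wz": 0, "jaw": 0}, {"tx": 0, "ty": 0, "tz": 0, "wx": 0, "wy": 0.1, "wz": 0, "jaw": 0}, {"tx": 0, "ty": 0, "tz": 0, "wx": 0, "wy": 0.1, "wz": 0, "jaw": -1}, {"tx": 0, "ty": 0, "tz": 0, "wx": 0, "wy": 0, "wz": 0, "jaw": -1}, {"tx": 0, "ty": 0, "tz": 0, "wx": 0, "wy": 0, "wz": 0, "jaw": -1}, {"tx": 0, "ty": 0, "tz": 0, "wx": 0, "wy": 0, "wz": 0, "jaw": -1}, {"tx": 0, "ty": 0, "tz": 0, "wx": 0, "wy": 0, "wz": 0, "jaw": -1}, {"tx": 0, "ty": 0, "tz": 0, "wx": 0, "wy": 0, "wz": 0, "jaw": -1}]'

```text
time: 46.0
tool_pos: [661.3, -278.4, 73.7]
tcp_rot: [0.916, 1.567, -0.935]
contact_force: [4.9, 0.6, 2.3]
grip_width: 26.7
```

Request:
arm_command --plan '[{"tx": 0, "ty": 0, "tz": 0, "wx": 0, "wy": 0, "wz": 0, "jaw": 0.2}, {"tx": 0, "ty": 0, "tz": 0, "wx": 0, "wy": 0, "wz": 0, "jaw": 0.2}, {"tx": -3, "ty": 0, "tz": 0, "wx": 0, "wy": 0, "wz": 0, "jaw": 0.2}, {"tx": -4, "ty": 0, "tz": 0, "wx": 0, "wy": 0, "wz": 0, "jaw": 0.2}, {"tx": 0, "ty": -3, "tz": 2, "wx": 0, "wy": 0.14, "wz": 0, "jaw": 0.2}, {"tx": 0, "ty": -2.8, "tz": 2, "wx": 0, "wy": 0.14, "wz": 0, "jaw": 0.2}, {"tx": 0, "ty": 0, "tz": 1, "wx": 0, "wy": 0.14, "wz": 0, "jaw": 0.2}, {"tx": 0, "ty": 0, "tz": 0, "wx": 0, "wy": 0.14, "wz": 0, "jaw": 0.2}, {"tx": 0, "ty": 0, "tz": 0, "wx": 0, "wy": 0.14, "wz": 0, "jaw": 0.2}, {"tx": 0, "ty": 0, "tz": 0, "wx": 0, "wy": 0, "wz": 0, "jaw": 0.2}]'

```text
time: 47.0
tool_pos: [588.2, -311.5, 133.5]
tcp_rot: [-3.129, 0.868, 1.296]
contact_force: [-0.4, 0.2, -1.1]
grip_width: 54.7
```

```bash
sed -i 's/-266.3),-0.28/-265.3),-0.28/' h.py
python3 - <<'E'
from h import *
seat(*SA,0.7,back=50)
E
```

```text
opt 0 turn(tool) wx wy wz [-0.009 -0.003  0.003] shift AFTER turn cm [2.9  0.33 0.49] shift before [2.9  0.35 0.5 ]
opt 1 turn(tool) wx wy wz [3.133 0.005 0.005] shift AFTER turn cm [ 2.9  -0.33 -0.49] shift before [2.9  0.35 0.5 ]
pos [ 588.2 -311.5  133.5] toolx [ 0.176  0.622 -0.763] tooly yaw -0.285 F [-0.4  0.2 -1.1] grip 54.7 t 47.0 q [-0.85  0.88  1.07  0.57  1.61  0.91]
target [ 595.6 -298.1  108.1]
10mm up in tool cm [-7.64842187e-01 -1.32765481e-17 -6.44217687e-01] 10mm lateral(left of axis) [ 0.64 -0.   -0.76]
```

Request:
arm_command --plan '[{"tx": 0, "ty": 0.3, "tz": 0.5, "wx": -0.01, "wy": 0, "wz": 0, "jaw": 0.2}, {"tx": 3, "ty": 0, "tz": 0, "wx": 0, "wy": 0, "wz": 0, "jaw": 0.2}, {"tx": 2, "ty": 0, "tz": 0, "wx": 0, "wy": 0, "wz": 0, "jaw": 0.2}, {"tx": 1, "ty": 0, "tz": 0, "wx": 0, "wy": 0, "wz": 0, "jaw": 0.2}, {"tx": 0, "ty": 0, "tz": 0, "wx": 0, "wy": 0, "wz": 0, "jaw": 0.2}, {"tx": 0, "ty": 0, "tz": 0, "wx": 0, "wy": 0, "wz": 0, "jaw": 0.2}]'

```text
time: 47.6
tool_pos: [604.4, -276.5, 89.5]
tcp_rot: [3.129, 0.873, 1.291]
contact_force: [-0.1, 0.1, 0.3]
grip_width: 54.9
```

Run:
```python
from h import *
seat(*SA,0.7)
```

```text
opt 0 turn(tool) wx wy wz [ 0.012  0.002 -0.   ] shift AFTER turn cm [ 2.08 -0.26  0.58] shift before [ 2.08 -0.26  0.57]
opt 1 turn(tool) wx wy wz [-3.129  0.     0.004] shift AFTER turn cm [ 2.08  0.26 -0.58] shift before [ 2.08 -0.26  0.57]
pos [ 604.4 -276.5   89.5] toolx [ 0.178  0.617 -0.766] tooly yaw -0.271 F [-0.1  0.1  0.3] grip 54.9 t 47.6 q [-0.8   0.91  1.14  0.59  1.5   0.87]
target [ 604.5 -267.2   69.9]
10mm up in tool cm [-7.64842187e-01 -1.32765481e-17 -6.44217687e-01] 10mm lateral(left of axis) [ 0.64 -0.   -0.76]
```

Request:
arm_command --plan '[{"tx": 1, "ty": -0.2, "tz": 0.5, "wx": 0.01, "wy": 0, "wz": 0, "jaw": 0.2}, {"tx": 1, "ty": 0, "tz": 0, "wx": 0, "wy": 0, "wz": 0, "jaw": 0.2}, {"tx": 0, "ty": 0, "tz": 0, "wx": 0, "wy": 0, "wz": 0, "jaw": -1}, {"tx": 0, "ty": 0, "tz": 0, "wx": 0, "wy": 0, "wz": 0, "jaw": -1}, {"tx": 0, "ty": 0, "tz": 0, "wx": 0, "wy": 0, "wz": 0, "jaw": -1}, {"tx": 0, "ty": 0, "tz": 0, "wx": 0, "wy": 0, "wz": 0, "jaw": -1}, {"tx": 0, "ty": 0, "tz": 0, "wx": 0, "wy": 0, "wz": 0, "jaw": -1}]'

```text
time: 48.3
tool_pos: [604.7, -267.2, 70.5]
tcp_rot: [3.141, 0.871, 1.291]
contact_force: [0.8, 0.7, 2.1]
grip_width: 31.2
```

Run:
```python
from h import *
seat(*SA,0.7)
```

```text
opt 0 turn(tool) wx wy wz [ 0.001 -0.    -0.   ] shift AFTER turn cm [ 0.04 -0.03  0.04] shift before [ 0.04 -0.03  0.04]
opt 1 turn(tool) wx wy wz [-3.141  0.    -0.   ] shift AFTER turn cm [ 0.04  0.03 -0.04] shift before [ 0.04 -0.03  0.04]
pos [ 604.7 -267.2   70.5] toolx [ 0.178  0.619 -0.765] tooly yaw -0.279 F [0.8 0.7 2.1] grip 31.2 t 48.3 q [-0.79  0.92  1.17  0.6   1.46  0.86]
target [ 604.5 -267.2   69.9]
10mm up in tool cm [-7.64842187e-01 -1.32765481e-17 -6.44217687e-01] 10mm lateral(left of axis) [ 0.64 -0.   -0.76]
```

Request:
arm_command --plan '[{"tx": -0.6, "ty": 0, "tz": -0.5, "wx": 0, "wy": 0, "wz": 0, "jaw": -1}, {"tx": 0, "ty": 0, "tz": 0, "wx": 0, "wy": -0.138, "wz": 0, "jaw": -1}, {"tx": 0, "ty": 0, "tz": 0, "wx": 0, "wy": -0.138, "wz": 0, "jaw": -1}, {"tx": 0, "ty": 0, "tz": 0, "wx": 0, "wy": -0.138, "wz": 0, "jaw": -1}, {"tx": 0, "ty": 0, "tz": 0, "wx": 0, "wy": -0.138, "wz": 0, "jaw": -1}, {"tx": 0, "ty": 0, "tz": 0, "wx": 0, "wy": -0.138, "wz": 0, "jaw": -1}, {"tx": 0, "ty": 0, "tz": 0, "wx": 0, "wy": -0.138, "wz": 0, "jaw": -1}, {"tx": 0, "ty": 0, "tz": 0, "wx": 0, "wy": -0.138, "wz": 0, "jaw": -1}, {"tx": 0, "ty": 0, "tz": 0, "wx": 0, "wy": -0.138, "wz": 0, "jaw": -1}, {"tx": 0, "ty": 0, "tz": 0, "wx": 0, "wy": -0.138, "wz": 0, "jaw": -1}, {"tx": 0, "ty": 0, "tz": 0, "wx": 0, "wy": -0.138, "wz": 0, "jaw": -1}, {"tx": 0, "ty": 0, "tz": 0, "wx": 0, "wy": 0, "wz": 0, "jaw": -1}]'

```text
time: 49.5
tool_pos: [604.3, -264.1, 75.0]
tcp_rot: [-0.008, 0.89, -1.853]
contact_force: [0.3, 0.8, -3.8]
grip_width: 31.2
```

Run:
```python
from h import *
seat((605.3,-264.9),-.28,-0.68,off=3.6)
```

```text
opt 0 turn(tool) wx wy wz [0.006 0.001 0.001] shift AFTER turn cm [ 0.25  0.11 -0.43] shift before [ 0.25  0.12 -0.43]
opt 1 turn(tool) wx wy wz [-3.135e+00 -2.000e-03  1.000e-03] shift AFTER turn cm [ 0.25 -0.11  0.43] shift before [ 0.25  0.12 -0.43]
pos [ 604.3 -264.1   75. ] toolx [-0.175 -0.605 -0.777] tooly yaw -0.276 F [ 0.3  0.8 -3.8] grip 31.2 t 49.5 q [-0.24  0.83  1.36 -0.77  1.12  2.01]
target [ 605.9 -262.7   70.4]
10mm up in tool cm [-7.77572719e-01 -1.92327934e-17  6.28793024e-01] 10mm lateral(left of axis) [-0.63 -0.   -0.78]
```

Request:
arm_command --plan '[{"tx": 0, "ty": 0.1, "tz": -0.2, "wx": 0, "wy": 0, "wz": 0, "jaw": -1}, {"tx": 0.3, "ty": 0, "tz": -0.3, "wx": 0, "wy": 0, "wz": 0, "jaw": -1}, {"tx": 0, "ty": 0, "tz": 0, "wx": 0, "wy": 0, "wz": 0, "jaw": -1}, {"tx": 0, "ty": 0, "tz": 0, "wx": 0, "wy": 0, "wz": 0, "jaw": -1}]'

```text
time: 49.9
tool_pos: [606.6, -266.6, 74.0]
tcp_rot: [0.005, 0.893, -1.848]
contact_force: [0.5, 5.2, 2.2]
grip_width: 31.2
```

Run:
```python
from h import *
seat((605.3,-264.9),-.28,-0.68,off=3.6)
```

```text
opt 0 turn(tool) wx wy wz [-0.003 -0.002 -0.002] shift AFTER turn cm [ 0.06 -0.17 -0.5 ] shift before [ 0.06 -0.17 -0.5 ]
opt 1 turn(tool) wx wy wz [ 3.138e+00 -3.000e-03  3.000e-03] shift AFTER turn cm [0.06 0.17 0.5 ] shift before [ 0.06 -0.17 -0.5 ]
pos [ 606.6 -266.6   74. ] toolx [-0.172 -0.603 -0.779] tooly yaw -0.281 F [0.5 5.2 2.2] grip 31.2 t 49.9 q [-0.25  0.84  1.35 -0.77  1.12  2.01]
target [ 605.9 -262.7   70.4]
10mm up in tool cm [-7.77572719e-01 -1.92327934e-17  6.28793024e-01] 10mm lateral(left of axis) [-0.63 -0.   -0.78]
```

Request:
arm_command --plan '[{"tx": -0.2, "ty": -0.1, "tz": -0.2, "wx": 0, "wy": 0, "wz": 0, "jaw": -1}, {"tx": 0.2, "ty": 0, "tz": -0.3, "wx": 0, "wy": 0, "wz": 0, "jaw": -1}, {"tx": 0, "ty": 0, "tz": 0, "wx": 0, "wy": 0, "wz": 0, "jaw": -1}, {"tx": 0, "ty": 0, "tz": 0, "wx": 0, "wy": 0, "wz": 0, "jaw": -1}]'

```text
time: 50.3
tool_pos: [606.2, -262.7, 70.5]
tcp_rot: [0.002, 0.889, -1.85]
contact_force: [-2.2, 0.5, 5.8]
grip_width: 30.9
```

Run:
```python
from h import *
seat((605.3,-264.9),-.28,-0.68,off=3.6)
```

```text
opt 0 turn(tool) wx wy wz [-0.001  0.001 -0.001] shift AFTER turn cm [ 0.01 -0.02  0.  ] shift before [ 0.01 -0.02  0.  ]
opt 1 turn(tool) wx wy wz [ 3.14e+00 -1.00e-03 -2.00e-03] shift AFTER turn cm [ 0.01  0.02 -0.  ] shift before [ 0.01 -0.02  0.  ]
pos [ 606.2 -262.7   70.5] toolx [-0.173 -0.606 -0.777] tooly yaw -0.281 F [-2.2  0.5  5.8] grip 30.9 t 50.3 q [-0.24  0.84  1.35 -0.77  1.12  2.02]
target [ 605.9 -262.7   70.4]
10mm up in tool cm [-7.77572719e-01 -1.92327934e-17  6.28793024e-01] 10mm lateral(left of axis) [-0.63 -0.   -0.78]
```

Request:
arm_command --plan '[{"tx": 0, "ty": 0, "tz": 0, "wx": 0, "wy": 0, "wz": 0, "jaw": 0.2}, {"tx": 0, "ty": 0, "tz": 0, "wx": 0, "wy": 0, "wz": 0, "jaw": 0.2}, {"tx": 0, "ty": 0, "tz": 0, "wx": 0, "wy": 0, "wz": 0, "jaw": 0.2}, {"tx": -2, "ty": 0, "tz": 0, "wx": 0, "wy": 0, "wz": 0, "jaw": 0.2}, {"tx": -4, "ty": 0, "tz": 0, "wx": 0, "wy": 0, "wz": 0, "jaw": 0.2}, {"tx": -3, "ty": 0, "tz": 0, "wx": 0, "wy": 0.136, "wz": 0, "jaw": 0.2}, {"tx": -3, "ty": 0, "tz": 0, "wx": 0, "wy": 0.136, "wz": 0, "jaw": 0.2}, {"tx": 0, "ty": 0, "tz": 0, "wx": 0, "wy": 0.136, "wz": 0, "jaw": 0.2}, {"tx": 0, "ty": -2, "tz": -2, "wx": 0, "wy": 0.136, "wz": 0, "jaw": 0.2}, {"tx": 0, "ty": -3, "tz": -4, "wx": 0, "wy": 0.136, "wz": 0, "jaw": 0.2}, {"tx": 0, "ty": -3, "tz": -4, "wx": -0.1, "wy": 0, "wz": 0, "jaw": 0.2}, {"tx": 0, "ty": -2, "tz": -4.5, "wx": -0.1, "wy": 0, "wz": 0, "jaw": 0.2}, {"tx": 0, "ty": -2, "tz": -4.5, "wx": -0.1, "wy": 0, "wz": 0, "jaw": 0.2}, {"tx": 0, "ty": -2, "tz": -4.5, "wx": 0, "wy": 0, "wz": 0, "jaw": 0.2}, {"tx": 0, "ty": 0, "tz": -4.5, "wx": 0, "wy": 0, "wz": 0, "jaw": 0.2}, {"tx": 0, "ty": 0, "tz": -4.5, "wx": 0, "wy": 0, "wz": 0, "jaw": 0.2}, {"tx": 0, "ty": 0, "tz": -4.5, "wx": 0, "wy": 0, "wz": 0, "jaw": 0.2}, {"tx": 0, "ty": 0, "tz": -4.5, "wx": 0, "wy": 0, "wz": 0, "jaw": 0.2}, {"tx": 0, "ty": 0, "tz": -4.5, "wx": 0, "wy": 0, "wz": 0, "jaw": 0.2}, {"tx": 0, "ty": 0, "tz": 0, "wx": 0, "wy": 0, "wz": 0, "jaw": 0.2}]'

```text
time: 52.3
tool_pos: [522.0, 293.6, 153.5]
tcp_rot: [2.917, 1.569, 1.372]
contact_force: [0.4, 0.7, -0.3]
grip_width: 55.4
```

Run:
```python
from h import *
togo([482.5,317,160],0.042)
acc=np.mean([imaging.capture('top').astype(float) for _ in range(3)],0); im=acc.astype('uint8')
cv2.imwrite('pics/t13.png',im)
cv2.imwrite('pics/t13c.png',cv2.resize(im[145:245,320:430],None,fx=7,fy=6,interpolation=cv2.INTER_CUBIC))
im=np.mean([imaging.capture('scene').astype(float) for _ in range(3)],0).astype('uint8')
cv2.imwrite('pics/s13c.png',cv2.resize(im[165:260,300:430],None,fx=6,fy=6,interpolation=cv2.INTER_CUBIC))
```

```text
opt 0 turn(tool) wx wy wz [-0.016 -0.002 -0.   ] shift AFTER turn cm [-0.65 -3.85 -2.5 ] shift before [-0.64 -3.89 -2.44]
opt 1 turn(tool) wx wy wz [ 3.125e+00 -1.000e-03  2.000e-03] shift AFTER turn cm [-0.65  3.85  2.5 ] shift before [-0.64 -3.89 -2.44]
pos [522.  293.6 153.5] toolx [ 0.     0.002 -1.   ] tooly yaw 0.026 F [ 0.4  0.7 -0.3] grip 55.4 t 52.3 q [0.38 0.56 1.45 0.   1.14 1.93]
```

Run:
```python
from h import *
im=cv2.imread('pics/t13.png')
cv2.imwrite('pics/t13b.png',cv2.resize(im[125:265,170:300],None,fx=4,fy=4,interpolation=cv2.INTER_CUBIC))
g=im.astype(float)
# perpendicular profiles across each pin: at along offset 60 (flat) and 0 (body)
for nm,(C,yaw) in (('A',((605.3,-264.9),-.28)),('B',((500.4,-76),-.072))):
    d=np.array([np.cos(yaw),np.sin(yaw)]);n=np.array([-d[1],d[0]])
    for al,z in((60,76.6),(0,75)):
        row=[]
        for s in np.arange(-24,25,2):
            v=[]
            for da in range(-8,9,4):
                P=np.array(C)+d*(al+da)+n*s; u,w=proj('top',[*P,z]); v.append(cv2.getRectSubPix(g.mean(2).astype(np.float32),(1,1),(float(u),float(w)))[0,0])
            row.append(np.mean(v))
        print(nm,al,np.round(row).astype(int))
```

```text
A 60 [116 117 119 131 156 198 230 248 252 254 254 254 253 253 253 254 253 253
 250 241 215 175 138 120 115]
A 0 [ 80  75  76  90 121 161 200 226 239 246 250 252 252 252 251 249 245 239
 227 203 167 131 104  93  91]
B 60 [ 95  96 106 126 162 203 239 249 253 254 254 254 254 254 254 254 254 253
 249 238 198 160 126 123 125]
B 0 [ 75  76  82  93 125 160 197 222 238 245 250 252 253 253 252 251 248 241
 229 208 169 130 112 106 110]
```

Request:
arm_command --plan '[{"tx": -4, "ty": 2, "tz": 3, "wx": 0, "wy": 0, "wz": 0, "jaw": 0.2}, {"tx": -4, "ty": 2, "tz": 3, "wx": 0, "wy": 0, "wz": 0, "jaw": 0.2}]'

```text
time: 52.8
tool_pos: [560.9, 232.1, 228.2]
tcp_rot: [-1.221, 1.567, -2.772]
contact_force: [0.6, -0.2, 0.1]
grip_width: 55.3
```

Run:
```python
from h import *
togo([482.5,317,160],0.042)
im=snap('scene','s14.png')
cv2.imwrite('pics/s14c.png',cv2.resize(im[145:215,230:330],None,fx=7,fy=7,interpolation=cv2.INTER_CUBIC))
for P in ([410,313.5,38],[560,320,38]): print(proj('scene',P))
```

```text
opt 0 turn(tool) wx wy wz [-0.021  0.001  0.003] shift AFTER turn cm [ 6.82 -7.48 -8.81] shift before [ 6.83 -7.64 -8.66]
opt 1 turn(tool) wx wy wz [ 3.12e+00  5.00e-03 -2.00e-03] shift AFTER turn cm [6.82 7.48 8.81] shift before [ 6.83 -7.64 -8.66]
pos [560.9 232.1 228.2] toolx [-0.003 -0.001 -1.   ] tooly yaw 0.021 F [ 0.6 -0.2  0.1] grip 55.3 t 52.8 q [ 0.27  0.51  1.31 -0.    1.32  1.82]
[261.08638331 182.27792434]
[295.5133573  175.25080931]
```

Request:
arm_command --plan '[{"tx": 2, "ty": -2.5, "tz": -3, "wx": -0.02, "wy": 0, "wz": 0, "jaw": 0.2}, {"tx": 2, "ty": -2.5, "tz": -3, "wx": 0, "wy": 0, "wz": 0, "jaw": 0.2}, {"tx": 2, "ty": -2.5, "tz": -2.8, "wx": 0, "wy": 0, "wz": 0, "jaw": 0.2}, {"tx": 0, "ty": 0, "tz": 0, "wx": 0, "wy": 0, "wz": 0, "jaw": 0.2}, {"tx": 0, "ty": 0, "tz": 0, "wx": 0, "wy": 0, "wz": 0, "jaw": 0.2}]'

```text
time: 53.35
tool_pos: [483.2, 318.7, 168.0]
tcp_rot: [-0.583, 1.57, -2.113]
contact_force: [0.1, 0.2, 0.5]
grip_width: 55.2
```

Run:
```python
from h import *
togo([482.5,317,40],0.042)
```

```text
opt 0 turn(tool) wx wy wz [-0.001  0.001  0.   ] shift AFTER turn cm [12.8  -0.07  0.17] shift before [12.8  -0.07  0.16]
opt 1 turn(tool) wx wy wz [ 3.14e+00  1.00e-03 -1.00e-03] shift AFTER turn cm [12.8   0.07 -0.17] shift before [12.8  -0.07  0.16]
pos [483.2 318.7 168. ] toolx [-0.    -0.001 -1.   ] tooly yaw 0.041 F [0.1 0.2 0.5] grip 55.2 t 53.35 q [ 0.45  0.51  1.49 -0.    1.14  1.98]
```

Request:
arm_command --plan '[{"tx": 4, "ty": 0, "tz": 0.1, "wx": 0, "wy": 0, "wz": 0, "jaw": 0.2}, {"tx": 3, "ty": 0, "tz": 0, "wx": 0, "wy": 0, "wz": 0, "jaw": 0.2}, {"tx": 2, "ty": 0, "tz": 0, "wx": 0, "wy": 0, "wz": 0, "jaw": 0.2}, {"tx": 2, "ty": 0, "tz": 0, "wx": 0, "wy": 0, "wz": 0, "jaw": 0.2}, {"tx": 1.7, "ty": 0, "tz": 0, "wx": 0, "wy": 0, "wz": 0, "jaw": 0.2}, {"tx": 0, "ty": 0, "tz": 0, "wx": 0, "wy": 0, "wz": 0, "jaw": 0.2}, {"tx": 0, "ty": 0, "tz": 0, "wx": 0, "wy": 0, "wz": 0, "jaw": -1}, {"tx": 0, "ty": 0, "tz": 0, "wx": 0, "wy": 0, "wz": 0, "jaw": -1}, {"tx": 0, "ty": 0, "tz": 0, "wx": 0, "wy": 0, "wz": 0, "jaw": -1}, {"tx": 0, "ty": 0, "tz": 0, "wx": 0, "wy": 0, "wz": 0, "jaw": -1}, {"tx": 0, "ty": 0, "tz": 0, "wx": 0, "wy": 0, "wz": 0, "jaw": -1}, {"tx": -2, "ty": 0, "tz": 0, "wx": 0, "wy": 0, "wz": 0, "jaw": -1}, {"tx": -4, "ty": 0, "tz": 0, "wx": 0, "wy": 0, "wz": 0, "jaw": -1}, {"tx": -4, "ty": 0, "tz": 0, "wx": 0, "wy": 0, "wz": 0, "jaw": -1}, {"tx": -3, "ty": 0, "tz": 0, "wx": 0, "wy": 0, "wz": 0, "jaw": -1}]'

```text
time: 54.85
tool_pos: [483.2, 318.4, 172.9]
tcp_rot: [2.356, 1.57, 0.826]
contact_force: [0.9, 0.3, -2.7]
grip_width: 31.0
```

Run:
```python
from h import *
togo([474.2,-399,160],-0.752)
im=snap('scene','s15.png')
cv2.imwrite('pics/s15c.png',cv2.resize(im[115:205,230:340],None,fx=7,fy=7,interpolation=cv2.INTER_CUBIC))
```

```text
opt 0 turn(tool) wx wy wz [ 0.793 -0.    -0.   ] shift AFTER turn cm [ 1.29 48.35 53.01] shift before [ 1.27 -3.81 71.64]
opt 1 turn(tool) wx wy wz [-2.349  0.    -0.   ] shift AFTER turn cm [  1.29 -48.35 -53.01] shift before [ 1.27 -3.81 71.64]
pos [483.2 318.4 172.9] toolx [ 0.  0. -1.] tooly yaw 0.041 F [ 0.9  0.3 -2.7] grip 31.0 t 54.85 q [0.45 0.51 1.48 0.   1.15 1.98]
```

Request:
arm_command --plan '[{"tx": 0, "ty": -0.2, "tz": 4.7, "wx": 0, "wy": 0, "wz": 0, "jaw": -1}, {"tx": 0, "ty": -0.2, "tz": 4.7, "wx": 0, "wy": 0, "wz": 0, "jaw": -1}, {"tx": 0, "ty": -0.2, "tz": 4.7, "wx": 0, "wy": 0, "wz": 0, "jaw": -1}, {"tx": 0, "ty": -0.2, "tz": 4.7, "wx": 0, "wy": 0, "wz": 0, "jaw": -1}, {"tx": 0, "ty": -0.2, "tz": 4.7, "wx": 0, "wy": 0, "wz": 0, "jaw": -1}, {"tx": 0, "ty": -0.2, "tz": 4.7, "wx": 0, "wy": 0, "wz": 0, "jaw": -1}, {"tx": 0, "ty": -0.2, "tz": 4.7, "wx": 0, "wy": 0, "wz": 0, "jaw": -1}, {"tx": 0, "ty": -0.2, "tz": 4.7, "wx": 0, "wy": 0, "wz": 0, "jaw": -1}, {"tx": 0, "ty": -0.3, "tz": 4.7, "wx": 0, "wy": 0, "wz": 0, "jaw": -1}, {"tx": 0, "ty": -0.3, "tz": 4.7, "wx": 0, "wy": 0, "wz": 0, "jaw": -1}, {"tx": 0, "ty": -0.3, "tz": 4.7, "wx": 0, "wy": 0, "wz": 0, "jaw": -1}, {"tx": 0, "ty": -0.3, "tz": 4.7, "wx": 0, "wy": 0, "wz": 0, "jaw": -1}, {"tx": 0, "ty": -0.3, "tz": 4.7, "wx": 0, "wy": 0, "wz": 0, "jaw": -1}, {"tx": 0, "ty": -0.3, "tz": 4.7, "wx": 0, "wy": 0, "wz": 0, "jaw": -1}, {"tx": 0, "ty": -0.4, "tz": 4.7, "wx": 0, "wy": 0, "wz": 0, "jaw": -1}, {"tx": 0, "ty": 0, "tz": 0, "wx": 0.132, "wy": 0, "wz": 0, "jaw": -1}, {"tx": 0, "ty": 0, "tz": 0, "wx": 0.132, "wy": 0, "wz": 0, "jaw": -1}, {"tx": 0, "ty": 0, "tz": 0, "wx": 0.132, "wy": 0, "wz": 0, "jaw": -1}, {"tx": 0, "ty": 0, "tz": 0, "wx": 0.132, "wy": 0, "wz": 0, "jaw": -1}, {"tx": 0, "ty": 0, "tz": 0, "wx": 0.132, "wy": 0, "wz": 0, "jaw": -1}]'

```text
time: 56.9
tool_pos: [473.5, -387.2, 169.7]
tcp_rot: [-1.709, 1.568, 2.378]
contact_force: [-0.0, -0.2, -3.3]
grip_width: 31.1
```

Run:
```python
from h import *
seat(*SC,0,up=70)
im=snap('scene','s16.png')
cv2.imwrite('pics/s16c.png',cv2.resize(im[175:305,310:450],None,fx=5,fy=5,interpolation=cv2.INTER_CUBIC))
```

```text
opt 0 turn(tool) wx wy wz [ 0.127 -0.     0.003] shift AFTER turn cm [2.91 0.87 0.82] shift before [2.9  0.76 0.92]
opt 1 turn(tool) wx wy wz [-3.015 -0.004 -0.   ] shift AFTER turn cm [ 2.91 -0.87 -0.82] shift before [2.9  0.76 0.92]
pos [ 473.5 -387.2  169.7] toolx [-0.002  0.002 -1.   ] tooly yaw -0.625 F [-0.  -0.2 -3.3] grip 31.1 t 56.9 q [-0.81  0.57  1.38 -0.    1.19  1.39]
target [ 474.2 -399.1  140.6]
10mm up in tool cm [-1.  0.  0.] 10mm lateral(left of axis) [ 0. -0. -1.]
```

Run:
```python
from h import *
C=np.array([474.2,-399.1]);d=np.array([np.cos(-.752),np.sin(-.752)]);n=np.array([-d[1],d[0]])
for u,v in((486,250),(486,285),(500,247),(508,245),(527,243),(508,290),(545,300)):
    for z in (20,80): 
        p=onz('top',u,v,z)[:2]; print((u,v),z,p.round(),'along',(p-C)@d,'lat',(p-C)@n)
```

```text
(486, 250) 20 [ 376. -540.] along 24.683833872190345 lat -169.88849390638345
(486, 250) 80 [ 372. -519.] along 7.525744485045838 lat -157.2188958196441
(486, 285) 20 [ 264. -530.] along -64.42124927536793 lat -239.06269030294285
(486, 285) 80 [ 265. -509.] along -77.9320437910143 lat -223.56161860274673
(500, 247) 20 [ 385. -586.] along 62.674818914048835 lat -197.83872227514894
(500, 247) 80 [ 381. -564.] along 43.961663081628 lat -184.0250511345999
(508, 245) 20 [ 391. -613.] along 85.14683548987828 lat -213.2547640655922
(508, 245) 80 [ 386. -589.] along 65.5138435727583 lat -198.8100756118336
(527, 243) 20 [ 396. -675.] along 131.3537972360208 lat -255.34495763548924
(527, 243) 80 [ 391. -649.] along 109.82943830984779 lat -239.17741183482008
(508, 290) 20 [ 246. -598.] along -30.159736305313256 lat -301.1177549892418
(508, 290) 80 [ 248. -575.] along -45.07294060647654 lat -283.07661361865433
(545, 300) 20 [ 213. -712.] along 22.95974536127169 lat -407.5653079812116
(545, 300) 80 [ 215. -684.] along 5.8722272475243855 lat -385.1670008867764
```

Run:
```python
import cv2
im=cv2.imread('pics/top0.png'); cv2.imwrite('pics/v.png',cv2.resize(im[190:310,400:560],None,fx=4.5,fy=4.5,interpolation=cv2.INTER_CUBIC))
```

Request:
arm_command --plan '[{"tx": 0, "ty": 0, "tz": 0, "wx": 0.127, "wy": 0, "wz": 0, "jaw": -1}, {"tx": 0, "ty": 0.9, "tz": 0.8, "wx": 0, "wy": 0, "wz": 0, "jaw": -1}, {"tx": 0, "ty": 0, "tz": 0, "wx": 0, "wy": -0.14, "wz": 0, "jaw": -1}, {"tx": 0, "ty": 0, "tz": 0, "wx": 0, "wy": -0.14, "wz": 0, "jaw": -1}, {"tx": 0, "ty": 0, "tz": 0, "wx": 0, "wy": -0.14, "wz": 0, "jaw": -1}, {"tx": 0, "ty": 0, "tz": 0, "wx": 0, "wy": -0.14, "wz": 0, "jaw": -1}, {"tx": 0, "ty": 0, "tz": 0, "wx": 0, "wy": -0.14, "wz": 0, "jaw": -1}, {"tx": 0, "ty": 0, "tz": 0, "wx": 0, "wy": 0, "wz": 0, "jaw": -1}, {"tx": 0, "ty": 0, "tz": 0, "wx": 0, "wy": 0, "wz": 0, "jaw": -1}]'

```text
time: 57.85
tool_pos: [475.5, -399.6, 169.9]
tcp_rot: [-0.006, 0.874, -2.319]
contact_force: [0.5, -0.1, -3.8]
grip_width: 31.4
```

Run:
```python
from h import *
seat(*SC,-0.7,up=10,off=3)
```

```text
opt 0 turn(tool) wx wy wz [ 0.009 -0.003 -0.003] shift AFTER turn cm [ 6.8  -0.13 -5.91] shift before [ 6.82 -0.09 -5.89]
opt 1 turn(tool) wx wy wz [-3.133  0.004 -0.005] shift AFTER turn cm [6.8  0.13 5.91] shift before [ 6.82 -0.09 -5.89]
pos [ 475.5 -399.6  169.9] toolx [-0.437 -0.47  -0.767] tooly yaw -0.744 F [ 0.5 -0.1 -3.8] grip 31.4 t 57.85 q [-0.52  0.72  1.31 -0.69  1.36  2.02]
target [ 475.5 -397.7   79.9]
10mm up in tool cm [-7.64842187e-01 -4.86869791e-17  6.44217687e-01] 10mm lateral(left of axis) [-0.64 -0.   -0.76]
```

Request:
arm_command --plan '[{"tx": 2.3, "ty": 0, "tz": -2, "wx": 0, "wy": 0, "wz": 0, "jaw": -1}, {"tx": 2.3, "ty": -0.1, "tz": -2, "wx": 0, "wy": 0, "wz": 0, "jaw": -1}, {"tx": 2.2, "ty": 0, "tz": -1.9, "wx": 0, "wy": 0, "wz": 0, "jaw": -1}, {"tx": 0, "ty": 0, "tz": 0, "wx": 0, "wy": 0, "wz": 0, "jaw": -1}, {"tx": 0, "ty": 0, "tz": 0, "wx": 0, "wy": 0, "wz": 0, "jaw": -1}, {"tx": 0, "ty": 0, "tz": 0, "wx": 0, "wy": 0, "wz": 0, "jaw": -1}]'

```text
time: 58.45
tool_pos: [475.8, -399.5, 83.7]
tcp_rot: [0.006, 0.872, -2.314]
contact_force: [0.6, 0.1, -2.7]
grip_width: 31.3
```

Run:
```python
from h import *
seat(*SC,-0.7,up=0,off=4)
```

```text
opt 0 turn(tool) wx wy wz [ 0.001 -0.001 -0.006] shift AFTER turn cm [ 0.88 -0.14 -0.98] shift before [ 0.88 -0.15 -0.98]
opt 1 turn(tool) wx wy wz [-3.14e+00  9.00e-03 -2.00e-03] shift AFTER turn cm [0.88 0.14 0.98] shift before [ 0.88 -0.15 -0.98]
pos [ 475.8 -399.5   83.7] toolx [-0.435 -0.474 -0.765] tooly yaw -0.747 F [ 0.6  0.1 -2.7] grip 31.3 t 58.45 q [-0.52  0.82  1.37 -0.73  1.24  2.15]
target [ 476.  -397.2   70.7]
10mm up in tool cm [-7.64842187e-01 -4.86869791e-17  6.44217687e-01] 10mm lateral(left of axis) [-0.64 -0.   -0.76]
```

Approach with lateral first, then down.

Request:
arm_command --plan '[{"tx": 0.2, "ty": -0.1, "tz": -0.4, "wx": 0, "wy": 0, "wz": 0, "jaw": -1}, {"tx": 0.5, "ty": 0, "tz": -0.5, "wx": 0, "wy": 0, "wz": 0, "jaw": -1}, {"tx": 0, "ty": 0, "tz": 0, "wx": 0, "wy": 0, "wz": 0, "jaw": -1}, {"tx": 0, "ty": 0, "tz": 0, "wx": 0, "wy": 0, "wz": 0, "jaw": -1}]'

```text
time: 58.85
tool_pos: [476.8, -396.0, 71.1]
tcp_rot: [0.003, 0.87, -2.314]
contact_force: [2.1, 1.5, 3.4]
grip_width: 31.1
```

Run:
```python
from h import *
seat(*SC,-0.7,up=0,off=4)
```

```text
opt 0 turn(tool) wx wy wz [ 0.004  0.001 -0.006] shift AFTER turn cm [0.13 0.02 0.09] shift before [0.13 0.02 0.09]
opt 1 turn(tool) wx wy wz [-3.138e+00  9.000e-03  1.000e-03] shift AFTER turn cm [ 0.13 -0.02 -0.09] shift before [0.13 0.02 0.09]
pos [ 476.8 -396.    71.1] toolx [-0.436 -0.475 -0.764] tooly yaw -0.745 F [2.1 1.5 3.4] grip 31.1 t 58.85 q [-0.52  0.84  1.37 -0.73  1.22  2.16]
target [ 476.  -397.2   70.7]
10mm up in tool cm [-7.64842187e-01 -4.86869791e-17  6.44217687e-01] 10mm lateral(left of axis) [-0.64 -0.   -0.76]
```

Request:
arm_command --plan '[{"tx": 0, "ty": 0, "tz": 0, "wx": 0, "wy": 0, "wz": 0, "jaw": 0.2}, {"tx": 0, "ty": 0, "tz": 0, "wx": 0, "wy": 0, "wz": 0, "jaw": 0.2}, {"tx": 0, "ty": 0, "tz": 0, "wx": 0, "wy": 0, "wz": 0, "jaw": 0.2}, {"tx": -3, "ty": 0, "tz": 0, "wx": 0, "wy": 0, "wz": 0, "jaw": 0.2}, {"tx": -4, "ty": 0, "tz": 0, "wx": 0, "wy": 0, "wz": 0, "jaw": 0.2}, {"tx": 0, "ty": 0, "tz": 2, "wx": 0, "wy": 0.14, "wz": 0, "jaw": 0.2}, {"tx": 0, "ty": 0, "tz": 2, "wx": 0, "wy": 0.14, "wz": 0, "jaw": 0.2}, {"tx": 0, "ty": 0, "tz": 2, "wx": 0, "wy": 0.14, "wz": 0, "jaw": 0.2}, {"tx": 0, "ty": 0, "tz": 1, "wx": 0, "wy": 0.14, "wz": 0, "jaw": 0.2}, {"tx": 0, "ty": 0, "tz": 1, "wx": 0, "wy": 0.14, "wz": 0, "jaw": 0.2}, {"tx": 0, "ty": 0, "tz": 1, "wx": 0, "wy": 0.14, "wz": 0, "jaw": 0.2}, {"tx": 0, "ty": 0, "tz": 1, "wx": 0, "wy": 0.14, "wz": 0, "jaw": 0.2}, {"tx": 0, "ty": 0, "tz": 0, "wx": 0, "wy": 0.14, "wz": 0, "jaw": 0.2}, {"tx": 0, "ty": 0, "tz": 0, "wx": 0, "wy": 0.14, "wz": 0, "jaw": 0.2}, {"tx": 0, "ty": 0, "tz": 0, "wx": 0, "wy": 0.14, "wz": 0, "jaw": 0.2}, {"tx": 0, "ty": 0, "tz": 0, "wx": 0, "wy": 0, "wz": 0, "jaw": 0.2}, {"tx": 0, "ty": 0, "tz": 0, "wx": 0, "wy": 0, "wz": 0, "jaw": 0.2}]'

```text
time: 60.55
tool_pos: [445.1, -429.0, 157.3]
tcp_rot: [-3.139, 0.874, 0.825]
contact_force: [-0.1, -0.2, -0.3]
grip_width: 55.1
```

Run:
```python
from h import *
seat((474.9,-398.2),-.752,0.7,back=50)
```

```text
opt 0 turn(tool) wx wy wz [0.002 0.003 0.004] shift AFTER turn cm [4.33 0.07 2.5 ] shift before [4.33 0.09 2.49]
opt 1 turn(tool) wx wy wz [-3.139 -0.006  0.005] shift AFTER turn cm [ 4.33 -0.07 -2.5 ] shift before [4.33 0.09 2.49]
pos [ 445.1 -429.   157.3] toolx [ 0.435  0.471 -0.767] tooly yaw -0.748 F [-0.1 -0.2 -0.3] grip 55.1 t 60.55 q [-1.18  0.72  1.34  0.63  1.45  0.94]
target [ 451.6 -423.1  108.1]
10mm up in tool cm [-7.64842187e-01  4.86869791e-17 -6.44217687e-01] 10mm lateral(left of axis) [ 0.64 -0.   -0.76]
```

Request:
arm_command --plan '[{"tx": 0, "ty": 0.1, "tz": 2.5, "wx": 0, "wy": 0, "wz": 0, "jaw": 0.2}, {"tx": 3, "ty": 0, "tz": 0, "wx": 0, "wy": 0, "wz": 0, "jaw": 0.2}, {"tx": 2, "ty": 0, "tz": 0, "wx": 0, "wy": 0, "wz": 0, "jaw": 0.2}, {"tx": 2, "ty": 0, "tz": 0, "wx": 0, "wy": 0, "wz": 0, "jaw": 0.2}, {"tx": 0, "ty": 0, "tz": 0, "wx": 0, "wy": 0, "wz": 0, "jaw": 0.2}, {"tx": 0, "ty": 0, "tz": 0, "wx": 0, "wy": 0, "wz": 0, "jaw": 0.2}]'

```text
time: 61.15
tool_pos: [464.9, -409.8, 89.5]
tcp_rot: [3.14, 0.873, 0.825]
contact_force: [0.2, -0.3, 0.2]
grip_width: 55.2
```

Run:
```python
from h import *
seat((474.9,-398.2),-.752,0.7)
```

```text
opt 0 turn(tool) wx wy wz [0.007 0.002 0.004] shift AFTER turn cm [ 2.36 -0.06  0.24] shift before [ 2.36 -0.05  0.24]
opt 1 turn(tool) wx wy wz [-3.135 -0.006  0.004] shift AFTER turn cm [ 2.36  0.06 -0.24] shift before [ 2.36 -0.05  0.24]
pos [ 464.9 -409.8   89.5] toolx [ 0.436  0.472 -0.766] tooly yaw -0.744 F [ 0.2 -0.3  0.2] grip 55.2 t 61.15 q [-1.14  0.79  1.41  0.66  1.31  0.88]
target [ 473.6 -399.6   69.9]
10mm up in tool cm [-7.64842187e-01  4.86869791e-17 -6.44217687e-01] 10mm lateral(left of axis) [ 0.64 -0.   -0.76]
```

Advance, grip, lift 8 mm, rotate −0.7.

Request:
arm_command --plan '[{"tx": 1.3, "ty": 0, "tz": 0.2, "wx": 0, "wy": 0, "wz": 0, "jaw": 0.2}, {"tx": 1, "ty": 0, "tz": 0, "wx": 0, "wy": 0, "wz": 0, "jaw": 0.2}, {"tx": 0, "ty": 0, "tz": 0, "wx": 0, "wy": 0, "wz": 0, "jaw": -1}, {"tx": 0, "ty": 0, "tz": 0, "wx": 0, "wy": 0, "wz": 0, "jaw": -1}, {"tx": 0, "ty": 0, "tz": 0, "wx": 0, "wy": 0, "wz": 0, "jaw": -1}, {"tx": 0, "ty": 0, "tz": 0, "wx": 0, "wy": 0, "wz": 0, "jaw": -1}, {"tx": 0, "ty": 0, "tz": 0, "wx": 0, "wy": 0, "wz": 0, "jaw": -1}]'

```text
time: 61.85
tool_pos: [473.5, -400.3, 70.5]
tcp_rot: [3.14, 0.87, 0.823]
contact_force: [3.5, 3.2, 4.6]
grip_width: 31.0
```

Run:
```python
from h import *
seat((474.9,-398.2),-.752,0.7)
```

```text
opt 0 turn(tool) wx wy wz [ 0.005 -0.001  0.003] shift AFTER turn cm [ 0.08 -0.05 -0.  ] shift before [ 0.08 -0.04 -0.  ]
opt 1 turn(tool) wx wy wz [-3.137e+00 -5.000e-03 -2.000e-03] shift AFTER turn cm [0.08 0.05 0.  ] shift before [ 0.08 -0.04 -0.  ]
pos [ 473.5 -400.3   70.5] toolx [ 0.438  0.473 -0.764] tooly yaw -0.746 F [3.5 3.2 4.6] grip 31.0 t 61.85 q [-1.12  0.82  1.43  0.68  1.27  0.86]
target [ 473.6 -399.6   69.9]
10mm up in tool cm [-7.64842187e-01  4.86869791e-17 -6.44217687e-01] 10mm lateral(left of axis) [ 0.64 -0.   -0.76]
```

Request:
arm_command --plan '[{"tx": -0.6, "ty": 0, "tz": -0.5, "wx": 0, "wy": 0, "wz": 0, "jaw": -1}, {"tx": 0, "ty": 0, "tz": 0, "wx": 0, "wy": -0.14, "wz": 0, "jaw": -1}, {"tx": 0, "ty": 0, "tz": 0, "wx": 0, "wy": -0.14, "wz": 0, "jaw": -1}, {"tx": 0, "ty": 0, "tz": 0, "wx": 0, "wy": -0.14, "wz": 0, "jaw": -1}, {"tx": 0, "ty": 0, "tz": 0, "wx": 0, "wy": -0.14, "wz": 0, "jaw": -1}, {"tx": 0, "ty": 0, "tz": 0, "wx": 0, "wy": -0.14, "wz": 0, "jaw": -1}, {"tx": 0, "ty": 0, "tz": 0, "wx": 0, "wy": 0, "wz": 0, "jaw": -1}, {"tx": 0, "ty": 0, "tz": 0, "wx": 0, "wy": 0, "wz": 0, "jaw": -1}]'

```text
time: 62.65
tool_pos: [473.1, -399.9, 77.1]
tcp_rot: [-2.806, 1.568, 1.161]
contact_force: [0.4, -0.8, -3.6]
grip_width: 31.3
```

Run:
```python
from h import *
seat((474.9,-398.2),-.752,0.0)
```

```text
opt 0 turn(tool) wx wy wz [ 0.007 -0.003  0.001] shift AFTER turn cm [ 0.65  0.01 -0.25] shift before [ 0.65  0.02 -0.24]
opt 1 turn(tool) wx wy wz [-3.135e+00 -2.000e-03 -4.000e-03] shift AFTER turn cm [ 0.65 -0.01  0.25] shift before [ 0.65  0.02 -0.24]
pos [ 473.1 -399.9   77.1] toolx [ 0.001  0.003 -1.   ] tooly yaw -0.745 F [ 0.4 -0.8 -3.6] grip 31.3 t 62.65 q [-0.83  0.68  1.45  0.    1.01  1.49]
target [ 474.9 -398.2   70.6]
10mm up in tool cm [-1.  0.  0.] 10mm lateral(left of axis) [ 0. -0. -1.]
```

Request:
arm_command --plan '[{"tx": 0.3, "ty": 0, "tz": -0.2, "wx": 0, "wy": 0, "wz": 0, "jaw": -1}, {"tx": 0.4, "ty": 0, "tz": 0, "wx": 0, "wy": 0, "wz": 0, "jaw": -1}, {"tx": 0, "ty": 0, "tz": 0, "wx": 0, "wy": 0, "wz": 0, "jaw": -1}, {"tx": 0, "ty": 0, "tz": 0, "wx": 0, "wy": 0, "wz": 0, "jaw": 0.2}, {"tx": 0, "ty": 0, "tz": 0, "wx": 0, "wy": 0, "wz": 0, "jaw": 0.2}, {"tx": 0, "ty": 0, "tz": 0, "wx": 0, "wy": 0, "wz": 0, "jaw": 0.2}, {"tx": -3, "ty": 0, "tz": 0, "wx": 0, "wy": 0, "wz": 0, "jaw": 0.2}, {"tx": -3, "ty": 0, "tz": 0, "wx": 0, "wy": 0, "wz": 0, "jaw": 0.2}, {"tx": 0, "ty": 3, "tz": -0.3, "wx": 0, "wy": 0, "wz": 0, "jaw": 0.2}, {"tx": 0, "ty": 2.8, "tz": 0, "wx": 0, "wy": 0, "wz": 0, "jaw": 0.2}, {"tx": 0, "ty": 0, "tz": 0, "wx": 0, "wy": 0, "wz": 0, "jaw": 0.2}, {"tx": 0, "ty": 0, "tz": 0, "wx": 0, "wy": 0, "wz": 0, "jaw": 0.2}]'

```text
time: 63.85
tool_pos: [518.3, -436.4, 129.4]
tcp_rot: [-1.504, 1.569, 2.462]
contact_force: [-0.3, 0.3, -0.6]
grip_width: 54.8
```

Run:
```python
from h import *
seat((475.1,-398.4),-.752,0.0,along=58)
im=snap('scene','s17.png')
cv2.imwrite('pics/s17c.png',cv2.resize(im[205:305,330:440],None,fx=6,fy=6,interpolation=cv2.INTER_CUBIC))
```

```text
opt 0 turn(tool) wx wy wz [0.005 0.    0.002] shift AFTER turn cm [5.88 0.05 0.18] shift before [5.88 0.05 0.18]
opt 1 turn(tool) wx wy wz [-3.137e+00 -3.000e-03  0.000e+00] shift AFTER turn cm [ 5.88 -0.05 -0.18] shift before [5.88 0.05 0.18]
pos [ 518.3 -436.4  129.4] toolx [-0.001  0.001 -1.   ] tooly yaw -0.747 F [-0.3  0.3 -0.6] grip 54.8 t 63.85 q [-0.81  0.72  1.21 -0.    1.21  1.51]
target [ 517.5 -438.    70.6]
10mm up in tool cm [-1.  0.  0.] 10mm lateral(left of axis) [ 0. -0. -1.]
```

Request:
arm_command --plan '[{"tx": 3, "ty": 0, "tz": -0.2, "wx": 0, "wy": 0, "wz": 0, "jaw": 0.2}, {"tx": 2.8, "ty": 0, "tz": 0, "wx": 0, "wy": 0, "wz": 0, "jaw": 0.2}, {"tx": 0, "ty": 0, "tz": 0, "wx": 0, "wy": 0, "wz": 0, "jaw": -1}, {"tx": 0, "ty": 0, "tz": 0, "wx": 0, "wy": 0, "wz": 0, "jaw": -1}, {"tx": 0, "ty": 0, "tz": 0, "wx": 0, "wy": 0, "wz": 0, "jaw": -1}, {"tx": 0, "ty": 0, "tz": 0, "wx": 0, "wy": 0, "wz": 0, "jaw": -1}, {"tx": 0, "ty": 0, "tz": 0, "wx": 0, "wy": 0, "wz": 0, "jaw": -1}, {"tx": 0, "ty": 0, "tz": 0, "wx": 0, "wy": 0, "wz": 0, "jaw": -1}]'

```text
time: 64.7
tool_pos: [519.0, -435.7, 73.0]
tcp_rot: [-0.145, 1.568, -2.463]
contact_force: [-3.9, -3.9, 0.6]
grip_width: 28.6
```

Request:
arm_command --plan '[{"tx": 0, "ty": 0, "tz": 0, "wx": 0, "wy": 0, "wz": 0, "jaw": 0}, {"tx": 0, "ty": 0, "tz": 0, "wx": 0, "wy": 0, "wz": 0, "jaw": 0}, {"tx": 0, "ty": 0, "tz": 0, "wx": 0, "wy": 0.1, "wz": 0, "jaw": 0}, {"tx": 0, "ty": 0, "tz": 0, "wx": 0, "wy": 0.1, "wz": 0, "jaw": -1}, {"tx": 0, "ty": 0, "tz": 0, "wx": 0, "wy": 0, "wz": 0, "jaw": -1}, {"tx": 0, "ty": 0, "tz": 0, "wx": 0, "wy": 0, "wz": 0, "jaw": -1}, {"tx": 0, "ty": 0, "tz": 0, "wx": 0, "wy": 0, "wz": 0, "jaw": -1}, {"tx": 0, "ty": 0, "tz": 0, "wx": 0, "wy": 0, "wz": 0, "jaw": -1}, {"tx": 0, "ty": 0, "tz": 0, "wx": 0, "wy": 0, "wz": 0, "jaw": -1}]'

```text
time: 65.6
tool_pos: [518.8, -436.5, 72.5]
tcp_rot: [3.14, 1.378, 0.823]
contact_force: [-7.7, -5.6, 0.3]
grip_width: 29.8
```

Request:
arm_command --plan '[{"tx": 0, "ty": 0, "tz": 0, "wx": 0, "wy": 0, "wz": 0, "jaw": 0}, {"tx": 0, "ty": 0, "tz": 0, "wx": 0, "wy": 0, "wz": 0, "jaw": 0}, {"tx": 0, "ty": 0, "tz": 0, "wx": 0, "wy": -0.1, "wz": 0, "jaw": 0}, {"tx": 0, "ty": 0, "tz": -0.1, "wx": 0, "wy": -0.1, "wz": 0, "jaw": 0}, {"tx": 0, "ty": 0, "tz": 0, "wx": 0, "wy": -0.1, "wz": 0, "jaw": 0}, {"tx": 0, "ty": 0, "tz": 0, "wx": 0, "wy": -0.1, "wz": 0, "jaw": -1}, {"tx": 0, "ty": 0, "tz": 0, "wx": 0, "wy": 0, "wz": 0, "jaw": -1}, {"tx": 0, "ty": 0, "tz": 0, "wx": 0, "wy": 0, "wz": 0, "jaw": -1}, {"tx": 0, "ty": 0, "tz": 0, "wx": 0, "wy": 0, "wz": 0, "jaw": -1}, {"tx": 0, "ty": 0, "tz": 0, "wx": 0, "wy": 0, "wz": 0, "jaw": -1}, {"tx": 0, "ty": 0, "tz": 0, "wx": 0, "wy": 0, "wz": 0, "jaw": -1}]'

```text
time: 66.7
tool_pos: [520.6, -434.6, 73.3]
tcp_rot: [0.002, 1.371, -2.316]
contact_force: [-3.4, -1.4, 4.9]
grip_width: 26.3
```

Request:
arm_command --plan '[{"tx": 0, "ty": 0, "tz": 0, "wx": 0, "wy": 0, "wz": 0, "jaw": 0}, {"tx": 0, "ty": 0, "tz": 0, "wx": 0, "wy": 0, "wz": 0, "jaw": 0}, {"tx": 0, "ty": 0, "tz": -0.1, "wx": 0, "wy": -0.1, "wz": 0, "jaw": 0}, {"tx": 0, "ty": 0, "tz": 0, "wx": 0, "wy": -0.1, "wz": 0, "jaw": 0}, {"tx": 0, "ty": 0, "tz": 0, "wx": 0, "wy": -0.1, "wz": 0, "jaw": 0}, {"tx": 0, "ty": 0, "tz": 0, "wx": 0, "wy": 0, "wz": 0, "jaw": -1}, {"tx": 0, "ty": 0, "tz": 0, "wx": 0, "wy": 0, "wz": 0, "jaw": -1}, {"tx": 0, "ty": 0, "tz": 0, "wx": 0, "wy": 0, "wz": 0, "jaw": -1}, {"tx": 0, "ty": 0, "tz": 0, "wx": 0, "wy": 0, "wz": 0, "jaw": -1}, {"tx": 0, "ty": 0, "tz": 0, "wx": 0, "wy": 0, "wz": 0, "jaw": -1}]'

```text
time: 67.7
tool_pos: [521.5, -433.7, 72.6]
tcp_rot: [0.002, 1.072, -2.317]
contact_force: [2.9, 2.3, 0.1]
grip_width: 25.1
```

Run:
```python
from h import *
seat((475.1,-398.4),-.752,-0.5,along=58)
```

```text
opt 0 turn(tool) wx wy wz [ 0.003 -0.001 -0.003] shift AFTER turn cm [ 0.42 -0.01  0.28] shift before [ 0.42 -0.01  0.28]
opt 1 turn(tool) wx wy wz [-3.138e+00  4.000e-03 -2.000e-03] shift AFTER turn cm [ 0.42  0.01 -0.28] shift before [ 0.42 -0.01  0.28]
pos [ 521.5 -433.7   72.6] toolx [-0.325 -0.351 -0.878] tooly yaw -0.748 F [2.9 2.3 0.1] grip 25.1 t 67.7 q [-0.6   0.86  1.2  -0.53  1.21  1.94]
target [ 518.4 -437.    70.2]
10mm up in tool cm [-8.77582562e-01  2.02801257e-17  4.79425539e-01] 10mm lateral(left of axis) [-0.48  0.   -0.88]
```

Request:
arm_command --plan '[{"tx": 0, "ty": 0, "tz": 0, "wx": 0, "wy": 0, "wz": 0, "jaw": 0}, {"tx": 0, "ty": 0, "tz": 0, "wx": 0, "wy": 0, "wz": 0, "jaw": 0}, {"tx": 0.4, "ty": 0, "tz": 0, "wx": 0, "wy": -0.1, "wz": 0, "jaw": 0}, {"tx": 0, "ty": 0, "tz": 0, "wx": 0, "wy": -0.1, "wz": 0, "jaw": 0}, {"tx": 0, "ty": 0, "tz": 0, "wx": 0, "wy": 0, "wz": 0, "jaw": -1}, {"tx": 0, "ty": 0, "tz": 0, "wx": 0, "wy": 0, "wz": 0, "jaw": -1}, {"tx": 0, "ty": 0, "tz": 0, "wx": 0, "wy": 0, "wz": 0, "jaw": -1}, {"tx": 0, "ty": 0, "tz": 0, "wx": 0, "wy": 0, "wz": 0, "jaw": -1}, {"tx": 0, "ty": 0, "tz": 0, "wx": 0, "wy": 0, "wz": 0, "jaw": -1}]'

```text
time: 68.6
tool_pos: [520.3, -435.2, 69.2]
tcp_rot: [0.002, 0.872, -2.317]
contact_force: [1.4, 0.8, -1.6]
grip_width: 26.9
```

Request:
arm_command --plan '[{"tx": 0, "ty": 0, "tz": 0, "wx": 0, "wy": 0, "wz": 0, "jaw": 0}, {"tx": 0, "ty": 0, "tz": 0, "wx": 0, "wy": 0, "wz": 0, "jaw": 0}, {"tx": 0, "ty": 0, "tz": 0, "wx": 0, "wy": 0.12, "wz": 0, "jaw": 0}, {"tx": 0, "ty": 0, "tz": 0, "wx": 0, "wy": 0.12, "wz": 0, "jaw": 0}, {"tx": 0, "ty": 0, "tz": 0, "wx": 0, "wy": 0.12, "wz": 0, "jaw": 0}, {"tx": 0, "ty": 0, "tz": 0, "wx": 0, "wy": 0.12, "wz": 0, "jaw": 0}, {"tx": 0, "ty": 0, "tz": 0, "wx": 0, "wy": 0, "wz": 0, "jaw": -1}, {"tx": 0, "ty": 0, "tz": 0, "wx": 0, "wy": 0, "wz": 0, "jaw": -1}, {"tx": 0, "ty": 0, "tz": 0, "wx": 0, "wy": 0, "wz": 0, "jaw": -1}, {"tx": 0, "ty": 0, "tz": 0, "wx": 0, "wy": 0, "wz": 0, "jaw": -1}, {"tx": 0, "ty": 0, "tz": 0, "wx": 0, "wy": 0, "wz": 0, "jaw": -1}]'

```text
time: 69.7
tool_pos: [519.8, -434.9, 68.5]
tcp_rot: [-0.007, 1.346, -2.322]
contact_force: [-4.2, -4.4, 2.0]
grip_width: 26.2
```

Request:
arm_command --plan '[{"tx": 0, "ty": 0, "tz": 0, "wx": 0, "wy": 0, "wz": 0, "jaw": 0.2}, {"tx": 0, "ty": 0, "tz": 0, "wx": 0, "wy": 0, "wz": 0, "jaw": 0.2}, {"tx": -3, "ty": 0, "tz": 0, "wx": 0, "wy": 0.1, "wz": 0, "jaw": 0.2}, {"tx": -4, "ty": 0, "tz": 0, "wx": 0, "wy": 0.12, "wz": 0, "jaw": 0.2}, {"tx": 0, "ty": -3, "tz": 2, "wx": 0, "wy": 0.12, "wz": 0, "jaw": 0.2}, {"tx": 0, "ty": -2.8, "tz": 2, "wx": 0, "wy": 0.12, "wz": 0, "jaw": 0.2}, {"tx": 0, "ty": 0, "tz": 1, "wx": 0, "wy": 0.12, "wz": 0, "jaw": 0.2}, {"tx": 0, "ty": 0, "tz": 0, "wx": 0, "wy": 0.12, "wz": 0, "jaw": 0.2}, {"tx": 0, "ty": 0, "tz": 0, "wx": 0, "wy": 0.12, "wz": 0, "jaw": 0.2}, {"tx": 0, "ty": 0, "tz": 0, "wx": 0, "wy": 0, "wz": 0, "jaw": 0.2}, {"tx": 0, "ty": 0, "tz": 0, "wx": 0, "wy": 0, "wz": 0, "jaw": 0.2}]'

```text
time: 70.8
tool_pos: [451.8, -423.2, 132.2]
tcp_rot: [-3.138, 0.974, 0.827]
contact_force: [-0.6, -0.0, 0.0]
grip_width: 54.8
```

Run:
```python
from h import *
seat((475.1,-398.4),-.752,0.6,back=50)
```

```text
opt 0 turn(tool) wx wy wz [0.004 0.003 0.005] shift AFTER turn cm [1.95 0.01 0.84] shift before [1.95 0.01 0.84]
opt 1 turn(tool) wx wy wz [-3.138 -0.007  0.005] shift AFTER turn cm [ 1.95 -0.01 -0.84] shift before [1.95 0.01 0.84]
pos [ 451.8 -423.2  132.2] toolx [ 0.381  0.414 -0.827] tooly yaw -0.746 F [-0.6 -0.   0. ] grip 54.8 t 70.8 q [-1.13  0.71  1.38  0.56  1.34  0.97]
target [ 454.7 -420.3  111.3]
10mm up in tool cm [-8.25335615e-01 -2.03948943e-17 -5.64642473e-01] 10mm lateral(left of axis) [ 0.56 -0.   -0.83]
```

Request:
arm_command --plan '[{"tx": 0, "ty": 0, "tz": 0.8, "wx": 0, "wy": 0, "wz": 0, "jaw": 0.2}, {"tx": 3, "ty": 0, "tz": 0, "wx": 0, "wy": 0, "wz": 0, "jaw": 0.2}, {"tx": 2, "ty": 0, "tz": 0, "wx": 0, "wy": 0, "wz": 0, "jaw": 0.2}, {"tx": 1, "ty": 0, "tz": 0, "wx": 0, "wy": 0, "wz": 0, "jaw": 0.2}, {"tx": 0, "ty": 0, "tz": 0, "wx": 0, "wy": 0, "wz": 0, "jaw": 0.2}, {"tx": 0, "ty": 0, "tz": 0, "wx": 0, "wy": 0, "wz": 0, "jaw": 0.2}]'

```text
time: 71.4
tool_pos: [470.8, -403.7, 79.7]
tcp_rot: [3.139, 0.972, 0.823]
contact_force: [0.5, -0.0, 0.3]
grip_width: 55.1
```

Run:
```python
from h import *
seat((475.1,-398.4),-.752,0.6)
```

```text
opt 0 turn(tool) wx wy wz [0.006 0.001 0.002] shift AFTER turn cm [ 1.08 -0.05  0.12] shift before [ 1.08 -0.04  0.12]
opt 1 turn(tool) wx wy wz [-3.136e+00 -4.000e-03  2.000e-03] shift AFTER turn cm [ 1.08  0.05 -0.12] shift before [ 1.08 -0.04  0.12]
pos [ 470.8 -403.7   79.7] toolx [ 0.383  0.413 -0.826] tooly yaw -0.746 F [ 0.5 -0.   0.3] grip 55.1 t 71.4 q [-1.09  0.77  1.43  0.6   1.23  0.93]
target [ 473.9 -399.6   70.1]
10mm up in tool cm [-8.25335615e-01 -2.03948943e-17 -5.64642473e-01] 10mm lateral(left of axis) [ 0.56 -0.   -0.83]
```

Request:
arm_command --plan '[{"tx": 1, "ty": 0, "tz": 0.1, "wx": 0, "wy": 0, "wz": 0, "jaw": 0.2}, {"tx": 0, "ty": 0, "tz": 0, "wx": 0, "wy": 0, "wz": 0, "jaw": -1}, {"tx": 0, "ty": 0, "tz": 0, "wx": 0, "wy": 0, "wz": 0, "jaw": -1}, {"tx": 0, "ty": 0, "tz": 0, "wx": 0, "wy": 0, "wz": 0, "jaw": -1}, {"tx": 0, "ty": 0, "tz": 0, "wx": 0, "wy": 0, "wz": 0, "jaw": -1}, {"tx": 0, "ty": 0, "tz": 0, "wx": 0, "wy": 0, "wz": 0, "jaw": -1}]'

```text
time: 72.0
tool_pos: [473.8, -399.9, 70.6]
tcp_rot: [3.141, 0.971, 0.823]
contact_force: [1.0, 1.4, 2.6]
grip_width: 31.2
```

Run:
```python
from h import *
seat((475.1,-398.4),-.752,0.6)
```

```text
opt 0 turn(tool) wx wy wz [ 0.005 -0.     0.003] shift AFTER turn cm [ 0.06 -0.01  0.01] shift before [ 0.06 -0.01  0.01]
opt 1 turn(tool) wx wy wz [-3.137 -0.004 -0.   ] shift AFTER turn cm [ 0.06  0.01 -0.01] shift before [ 0.06 -0.01  0.01]
pos [ 473.8 -399.9   70.6] toolx [ 0.384  0.414 -0.825] tooly yaw -0.747 F [1.  1.4 2.6] grip 31.2 t 72.0 q [-1.09  0.78  1.44  0.6   1.21  0.93]
target [ 473.9 -399.6   70.1]
10mm up in tool cm [-8.25335615e-01 -2.03948943e-17 -5.64642473e-01] 10mm lateral(left of axis) [ 0.56 -0.   -0.83]
```

Request:
arm_command --plan '[{"tx": -0.7, "ty": 0, "tz": -0.5, "wx": 0, "wy": 0, "wz": 0, "jaw": -1}, {"tx": 0, "ty": 0, "tz": 0, "wx": 0, "wy": -0.116, "wz": 0, "jaw": -1}, {"tx": 0, "ty": 0, "tz": 0, "wx": 0, "wy": -0.116, "wz": 0, "jaw": -1}, {"tx": 0, "ty": 0, "tz": 0, "wx": 0, "wy": -0.116, "wz": 0, "jaw": -1}, {"tx": 0, "ty": 0, "tz": 0, "wx": 0, "wy": -0.116, "wz": 0, "jaw": -1}, {"tx": 0, "ty": 0, "tz": 0, "wx": 0, "wy": -0.116, "wz": 0, "jaw": -1}, {"tx": 0, "ty": 0, "tz": 0, "wx": 0, "wy": -0.116, "wz": 0, "jaw": -1}, {"tx": 0, "ty": 0, "tz": 0, "wx": 0, "wy": -0.116, "wz": 0, "jaw": -1}, {"tx": 0, "ty": 0, "tz": 0, "wx": 0, "wy": -0.116, "wz": 0, "jaw": -1}, {"tx": 0, "ty": 0, "tz": 0, "wx": 0, "wy": -0.116, "wz": 0, "jaw": -1}, {"tx": 0, "ty": 0, "tz": 0, "wx": 0, "wy": -0.116, "wz": 0, "jaw": -1}, {"tx": 0, "ty": 0, "tz": 0, "wx": 0, "wy": 0, "wz": 0, "jaw": -1}, {"tx": 0, "ty": 0, "tz": 0, "wx": 0, "wy": 0, "wz": 0, "jaw": -1}, {"tx": 0, "ty": 0, "tz": 0, "wx": 0, "wy": 0, "wz": 0, "jaw": -1}]'

```text
time: 73.4
tool_pos: [473.3, -400.5, 79.1]
tcp_rot: [0.001, 1.013, -2.318]
contact_force: [-0.2, -0.1, -2.7]
grip_width: 31.1
```

Run:
```python
from h import *
seat((475.1,-398.4),-.752,-0.56,off=3.6)
```

```text
opt 0 turn(tool) wx wy wz [ 0.003 -0.002 -0.003] shift AFTER turn cm [ 0.47 -0.01 -0.84] shift before [ 0.47 -0.01 -0.84]
opt 1 turn(tool) wx wy wz [-3.139e+00  4.000e-03 -3.000e-03] shift AFTER turn cm [0.47 0.01 0.84] shift before [ 0.47 -0.01 -0.84]
pos [ 473.3 -400.5   79.1] toolx [-0.36  -0.388 -0.848] tooly yaw -0.748 F [-0.2 -0.1 -2.7] grip 31.1 t 73.4 q [-0.58  0.78  1.39 -0.61  1.15  2.05]
target [ 476.4 -397.    70.7]
10mm up in tool cm [-8.47255111e-01  4.36581208e-17  5.31186198e-01] 10mm lateral(left of axis) [-0.53  0.   -0.85]
```

Settled reading. Move lateral-left 4.7 mm first, then down.

Request:
arm_command --plan '[{"tx": -0.2, "ty": 0, "tz": -0.4, "wx": 0, "wy": 0, "wz": 0, "jaw": -1}, {"tx": 0.3, "ty": 0, "tz": -0.2, "wx": 0, "wy": 0, "wz": 0, "jaw": -1}, {"tx": 0.4, "ty": 0, "tz": -0.2, "wx": 0, "wy": 0, "wz": 0, "jaw": -1}, {"tx": 0, "ty": 0, "tz": 0, "wx": 0, "wy": 0, "wz": 0, "jaw": -1}, {"tx": 0, "ty": 0, "tz": 0, "wx": 0, "wy": 0, "wz": 0, "jaw": -1}]'

```text
time: 73.9
tool_pos: [476.6, -397.1, 70.7]
tcp_rot: [0.002, 1.01, -2.316]
contact_force: [-0.1, 0.3, 2.0]
grip_width: 31.3
```

Run:
```python
from h import *
seat((475.1,-398.4),-.752,-0.56,off=3.6)
```

```text
opt 0 turn(tool) wx wy wz [ 0.004  0.001 -0.004] shift AFTER turn cm [ 0.01 -0.02 -0.  ] shift before [ 0.01 -0.02 -0.  ]
opt 1 turn(tool) wx wy wz [-3.137e+00  6.000e-03  1.000e-03] shift AFTER turn cm [0.01 0.02 0.  ] shift before [ 0.01 -0.02 -0.  ]
pos [ 476.6 -397.1   70.7] toolx [-0.361 -0.391 -0.847] tooly yaw -0.747 F [-0.1  0.3  2. ] grip 31.3 t 73.9 q [-0.57  0.79  1.4  -0.61  1.15  2.06]
target [ 476.4 -397.    70.7]
10mm up in tool cm [-8.47255111e-01  4.36581208e-17  5.31186198e-01] 10mm lateral(left of axis) [-0.53  0.   -0.85]
```

Request:
arm_command --plan '[{"tx": 0, "ty": 0, "tz": 0, "wx": 0, "wy": 0, "wz": 0, "jaw": 0.2}, {"tx": 0, "ty": 0, "tz": 0, "wx": 0, "wy": 0, "wz": 0, "jaw": 0.2}, {"tx": 0, "ty": 0, "tz": 0, "wx": 0, "wy": 0, "wz": 0, "jaw": 0.2}, {"tx": -3, "ty": 0, "tz": 0, "wx": 0, "wy": 0, "wz": 0, "jaw": 0.2}, {"tx": -4, "ty": 0, "tz": 0, "wx": 0, "wy": 0, "wz": 0, "jaw": 0.2}, {"tx": -1, "ty": 2, "tz": 2, "wx": 0, "wy": 0.14, "wz": 0, "jaw": -1}, {"tx": 0, "ty": 2, "tz": 1, "wx": 0, "wy": 0.14, "wz": 0, "jaw": -1}, {"tx": 0, "ty": 2, "tz": 1, "wx": 0, "wy": 0.14, "wz": 0, "jaw": -1}, {"tx": 0, "ty": 0, "tz": 1, "wx": 0, "wy": 0.14, "wz": 0, "jaw": -1}, {"tx": 0, "ty": 0, "tz": 0, "wx": 0, "wy": 0, "wz": 0, "jaw": -1}, {"tx": 0, "ty": 0, "tz": 0, "wx": 0, "wy": 0, "wz": 0, "jaw": -1}]'

```text
time: 75.0
tool_pos: [517.4, -440.5, 156.6]
tcp_rot: [-0.477, 1.569, -2.796]
contact_force: [0.1, 0.4, 0.8]
grip_width: 11.5
```

Run:
```python
from h import *
seat((475.1,-398.4),-.752,0,along=64,off=0,up=36)
im=snap('scene','s18.png')
cv2.imwrite('pics/s18c.png',cv2.resize(im[185:305,320:440],None,fx=5,fy=5,interpolation=cv2.INTER_CUBIC))
```

```text
opt 0 turn(tool) wx wy wz [0.003 0.002 0.001] shift AFTER turn cm [ 5.3   0.44 -0.19] shift before [ 5.3   0.44 -0.2 ]
opt 1 turn(tool) wx wy wz [-3.139e+00 -1.000e-03  3.000e-03] shift AFTER turn cm [ 5.3  -0.44  0.19] shift before [ 5.3   0.44 -0.2 ]
pos [ 517.4 -440.5  156.6] toolx [-0.002 -0.001 -1.   ] tooly yaw -0.749 F [0.1 0.4 0.8] grip 11.5 t 75.0 q [-0.82  0.7   1.17 -0.    1.27  1.5 ]
target [ 521.8 -442.1  103.6]
10mm up in tool cm [-1.  0.  0.] 10mm lateral(left of axis) [ 0. -0. -1.]
```

Request:
arm_command --plan '[{"tx": 2, "ty": 0.4, "tz": -2.2, "wx": 0, "wy": 0, "wz": 0, "jaw": -1}, {"tx": 3.2, "ty": 0, "tz": 0, "wx": 0, "wy": 0, "wz": 0, "jaw": -1}, {"tx": 0, "ty": 0, "tz": 0, "wx": 0, "wy": 0, "wz": 0, "jaw": -1}, {"tx": 0, "ty": 0, "tz": 0, "wx": 0, "wy": 0, "wz": 0, "jaw": -1}, {"tx": 0.2, "ty": 0, "tz": 0, "wx": 0, "wy": 0, "wz": 0, "jaw": -1}, {"tx": 0.1, "ty": 0, "tz": 0, "wx": 0, "wy": 0, "wz": 0, "jaw": -1}, {"tx": 0, "ty": 0, "tz": 0, "wx": 0, "wy": 0, "wz": 0, "jaw": -1}]'

```text
time: 75.75
tool_pos: [536.5, -426.7, 102.9]
tcp_rot: [1.17, 1.569, -1.147]
contact_force: [-0.2, -0.7, 0.6]
grip_width: 0.3
```

Run:
```python
from h import *
seat((475.1,-398.4),-.752,0,along=64,off=0,up=31)
```

```text
opt 0 turn(tool) wx wy wz [ 0.005  0.001 -0.002] shift AFTER turn cm [ 0.43 -0.02  2.13] shift before [ 0.43 -0.03  2.13]
opt 1 turn(tool) wx wy wz [-3.136e+00  2.000e-03  1.000e-03] shift AFTER turn cm [ 0.43  0.02 -2.13] shift before [ 0.43 -0.03  2.13]
pos [ 536.5 -426.7  102.9] toolx [ 0.001 -0.001 -1.   ] tooly yaw -0.747 F [-0.2 -0.7  0.6] grip 0.3 t 75.75 q [-0.78  0.76  1.21 -0.    1.17  1.53]
target [ 521.8 -442.1   98.6]
10mm up in tool cm [-1.  0.  0.] 10mm lateral(left of axis) [ 0. -0. -1.]
```

Request:
arm_command --plan '[{"tx": 0.3, "ty": 0, "tz": 0.1, "wx": 0, "wy": 0, "wz": 0, "jaw": -1}, {"tx": 0, "ty": 0, "tz": 0, "wx": 0, "wy": 0, "wz": 0, "jaw": -1}, {"tx": 0, "ty": 0, "tz": 0, "wx": 0, "wy": 0, "wz": 0, "jaw": -1}]'

```text
time: 76.05
tool_pos: [535.5, -427.2, 98.8]
tcp_rot: [-0.497, 1.57, -2.814]
contact_force: [-0.8, 0.2, -0.2]
grip_width: 0.3
```

Request:
arm_command --plan '[{"tx": 0.1, "ty": 0, "tz": 0, "wx": 0, "wy": 0, "wz": 0, "jaw": -1}, {"tx": 0, "ty": 0, "tz": 0, "wx": 0, "wy": 0, "wz": 0, "jaw": -1}, {"tx": 0, "ty": 0, "tz": 0, "wx": 0, "wy": 0, "wz": 0, "jaw": -1}]'

```text
time: 76.35
tool_pos: [535.6, -427.1, 97.8]
tcp_rot: [-0.152, 1.57, -2.469]
contact_force: [0.2, -0.5, 0.3]
grip_width: 0.3
```

Request:
arm_command --plan '[{"tx": 0.1, "ty": 0, "tz": 0, "wx": 0, "wy": 0, "wz": 0, "jaw": -1}, {"tx": 0, "ty": 0, "tz": 0, "wx": 0, "wy": 0, "wz": 0, "jaw": -1}, {"tx": 0, "ty": 0, "tz": 0, "wx": 0, "wy": 0, "wz": 0, "jaw": -1}]'

```text
time: 76.65
tool_pos: [535.6, -427.0, 96.8]
tcp_rot: [-0.182, 1.57, -2.5]
contact_force: [1.1, -0.1, 1.2]
grip_width: 0.2
```

Request:
arm_command --plan '[{"tx": -0.5, "ty": 0, "tz": 0, "wx": 0, "wy": 0, "wz": 0, "jaw": -1}, {"tx": 0, "ty": 0, "tz": 0.8, "wx": 0, "wy": 0, "wz": 0, "jaw": -1}, {"tx": 0, "ty": 0, "tz": 0, "wx": 0, "wy": 0, "wz": 0, "jaw": -1}, {"tx": 0.3, "ty": 0, "tz": 0, "wx": 0, "wy": 0, "wz": 0, "jaw": -1}, {"tx": 0, "ty": 0, "tz": 0, "wx": 0, "wy": 0, "wz": 0, "jaw": -1}, {"tx": 0, "ty": 0, "tz": 0, "wx": 0, "wy": 0, "wz": 0, "jaw": -1}]'

```text
time: 77.25
tool_pos: [530.2, -432.8, 98.7]
tcp_rot: [-0.822, 1.57, -3.139]
contact_force: [-0.8, 0.4, 1.4]
grip_width: 0.5
```

Request:
arm_command --plan '[{"tx": 0.1, "ty": 0, "tz": 0, "wx": 0, "wy": 0, "wz": 0, "jaw": -1}, {"tx": 0, "ty": 0, "tz": 0, "wx": 0, "wy": 0, "wz": 0, "jaw": -1}, {"tx": 0, "ty": 0, "tz": 0, "wx": 0, "wy": 0, "wz": 0, "jaw": -1}]'

```text
time: 77.55
tool_pos: [530.2, -432.9, 98.4]
tcp_rot: [0.465, 1.57, -1.852]
contact_force: [-1.7, -0.4, 5.2]
grip_width: 0.5
```

Request:
arm_command --plan '[{"tx": 0.1, "ty": 0, "tz": 0, "wx": 0, "wy": 0, "wz": 0, "jaw": -1}, {"tx": 0, "ty": 0, "tz": 0, "wx": 0, "wy": 0, "wz": 0, "jaw": -1}, {"tx": 0, "ty": 0, "tz": 0, "wx": 0, "wy": 0, "wz": 0, "jaw": -1}]'

```text
time: 77.85
tool_pos: [530.6, -433.1, 97.9]
tcp_rot: [1.331, 1.569, -0.986]
contact_force: [-0.5, 1.4, 6.7]
grip_width: 0.2
```

Request:
arm_command --plan '[{"tx": -0.6, "ty": 0, "tz": 0, "wx": 0, "wy": 0, "wz": 0, "jaw": -1}, {"tx": 0, "ty": 0, "tz": 2.5, "wx": 0, "wy": 0, "wz": 0, "jaw": -1}, {"tx": 0, "ty": 0, "tz": 0, "wx": 0, "wy": 0, "wz": 0, "jaw": -1}, {"tx": 0.4, "ty": 0, "tz": 0, "wx": 0, "wy": 0, "wz": 0, "jaw": -1}, {"tx": 0, "ty": 0, "tz": 0, "wx": 0, "wy": 0, "wz": 0, "jaw": -1}, {"tx": 0, "ty": 0, "tz": 0, "wx": 0, "wy": 0, "wz": 0, "jaw": -1}]'

```text
time: 78.45
tool_pos: [513.7, -451.2, 99.0]
tcp_rot: [0.819, 1.57, -1.498]
contact_force: [0.1, -2.0, 2.7]
grip_width: 0.5
```

Request:
arm_command --plan '[{"tx": 0.1, "ty": 0, "tz": 0, "wx": 0, "wy": 0, "wz": 0, "jaw": -1}, {"tx": 0, "ty": 0, "tz": 0, "wx": 0, "wy": 0, "wz": 0, "jaw": -1}, {"tx": 0, "ty": 0, "tz": 0, "wx": 0, "wy": 0, "wz": 0, "jaw": -1}]'

```text
time: 78.75
tool_pos: [513.8, -451.3, 98.8]
tcp_rot: [1.148, 1.569, -1.169]
contact_force: [-1.3, -1.5, 6.5]
grip_width: 0.5
```

Run:
```python
from h import *
seat((475.1,-398.4),-.752,0,along=64,off=0,up=31)
```

```text
opt 0 turn(tool) wx wy wz [ 0.006  0.001 -0.001] shift AFTER turn cm [ 0.02 -0.04 -1.22] shift before [ 0.02 -0.03 -1.22]
opt 1 turn(tool) wx wy wz [-3.136e+00  2.000e-03  1.000e-03] shift AFTER turn cm [0.02 0.04 1.22] shift before [ 0.02 -0.03 -1.22]
pos [ 513.8 -451.3   98.8] toolx [ 0.001 -0.001 -1.   ] tooly yaw -0.746 F [-1.3 -1.5  6.5] grip 0.5 t 78.75 q [-0.83  0.76  1.22 -0.    1.16  1.48]
target [ 521.8 -442.1   98.6]
10mm up in tool cm [-1.  0.  0.] 10mm lateral(left of axis) [ 0. -0. -1.]
```

Request:
arm_command --plan '[{"tx": -3, "ty": 0, "tz": 0, "wx": 0, "wy": 0, "wz": 0, "jaw": -1}, {"tx": -3, "ty": 0, "tz": 0, "wx": 0, "wy": 0, "wz": 0, "jaw": -1}, {"tx": 0, "ty": 0, "tz": 0, "wx": -0.117, "wy": 0, "wz": 0, "jaw": -1}, {"tx": 0, "ty": 0, "tz": 0, "wx": -0.117, "wy": 0, "wz": 0, "jaw": -1}, {"tx": 0, "ty": 0, "tz": 0, "wx": -0.117, "wy": 0, "wz": 0, "jaw": -1}, {"tx": 0, "ty": 0, "tz": 0, "wx": -0.117, "wy": 0, "wz": 0, "jaw": -1}, {"tx": 0, "ty": 2, "tz": -4, "wx": 0, "wy": 0, "wz": 0, "jaw": -1}, {"tx": 0, "ty": 2, "tz": -4, "wx": 0, "wy": 0, "wz": 0, "jaw": -1}, {"tx": 0, "ty": 2, "tz": -4, "wx": 0, "wy": 0, "wz": 0, "jaw": -1}, {"tx": 0, "ty": 2, "tz": -4, "wx": 0, "wy": 0, "wz": 0, "jaw": -1}, {"tx": 0, "ty": 2, "tz": -4, "wx": 0, "wy": 0, "wz": 0, "jaw": -1}, {"tx": 0, "ty": 0, "tz": 0, "wx": 0, "wy": 0, "wz": 0, "jaw": -1}, {"tx": 0, "ty": 0, "tz": 0, "wx": 0, "wy": 0, "wz": 0, "jaw": -1}]'

```text
time: 80.05
tool_pos: [664.9, -284.4, 156.7]
tcp_rot: [-1.633, 1.569, 2.803]
contact_force: [-0.4, -0.6, 0.5]
grip_width: 0.5
```

Run:
```python
from h import *
seat((605.3,-264.9),-.28,0,along=64,off=0,up=36)
acc=np.mean([imaging.capture('top').astype(float) for _ in range(2)],0); im=acc.astype('uint8')
cv2.imwrite('pics/t19.png',im)
cv2.imwrite('pics/t19c.png',cv2.resize(im[145:250,320:480],None,fx=5,fy=5,interpolation=cv2.INTER_CUBIC))
```

```text
opt 0 turn(tool) wx wy wz [ 0.005 -0.     0.002] shift AFTER turn cm [ 5.31  0.13 -0.23] shift before [ 5.31  0.14 -0.23]
opt 1 turn(tool) wx wy wz [-3.137e+00 -3.000e-03 -0.000e+00] shift AFTER turn cm [ 5.31 -0.13  0.23] shift before [ 5.31  0.14 -0.23]
pos [ 664.9 -284.4  156.7] toolx [-0.002  0.001 -1.   ] tooly yaw -0.275 F [-0.4 -0.6  0.5] grip 0.5 t 80.05 q [-0.51  0.79  1.   -0.    1.36  1.34]
target [ 666.8 -282.6  103.6]
10mm up in tool cm [-1.  0.  0.] 10mm lateral(left of axis) [ 0. -0. -1.]
```

Request:
arm_command --plan '[{"tx": 2.5, "ty": 0, "tz": -1.4, "wx": 0, "wy": 0, "wz": 0, "jaw": -1}, {"tx": 2.8, "ty": 0, "tz": 0, "wx": 0, "wy": 0, "wz": 0, "jaw": -1}, {"tx": 0, "ty": 0, "tz": 0, "wx": 0, "wy": 0, "wz": 0, "jaw": -1}, {"tx": 0.2, "ty": 0, "tz": 0, "wx": 0, "wy": 0, "wz": 0, "jaw": -1}, {"tx": 0, "ty": 0, "tz": 0, "wx": 0, "wy": 0, "wz": 0, "jaw": -1}, {"tx": 0, "ty": 0, "tz": 0, "wx": 0, "wy": 0, "wz": 0, "jaw": -1}]'

```text
time: 80.75
tool_pos: [668.7, -274.0, 104.6]
tcp_rot: [1.203, 1.568, -0.648]
contact_force: [0.9, -0.3, 0.1]
grip_width: 0.2
```

Request:
arm_command --plan '[{"tx": 0.1, "ty": 0, "tz": 0, "wx": 0, "wy": 0, "wz": 0, "jaw": -1}, {"tx": 0, "ty": 0, "tz": 0, "wx": 0, "wy": 0, "wz": 0, "jaw": -1}, {"tx": 0, "ty": 0, "tz": 0, "wx": 0, "wy": 0, "wz": 0, "jaw": -1}]'

```text
time: 81.05
tool_pos: [668.3, -273.0, 102.1]
tcp_rot: [0.428, 1.57, -1.421]
contact_force: [0.5, -0.4, -0.1]
grip_width: 0.5
```

Request:
arm_command --plan '[{"tx": 0.1, "ty": 0, "tz": 0, "wx": 0, "wy": 0, "wz": 0, "jaw": -1}, {"tx": 0, "ty": 0, "tz": 0, "wx": 0, "wy": 0, "wz": 0, "jaw": -1}, {"tx": 0, "ty": 0, "tz": 0, "wx": 0, "wy": 0, "wz": 0, "jaw": -1}]'

```text
time: 81.35
tool_pos: [668.2, -273.0, 100.7]
tcp_rot: [-0.853, 1.57, -2.703]
contact_force: [0.0, 0.2, -0.2]
grip_width: 0.4
```

Request:
arm_command --plan '[{"tx": 0.1, "ty": 0, "tz": -0.2, "wx": 0, "wy": 0, "wz": 0, "jaw": -1}, {"tx": 0, "ty": 0, "tz": 0, "wx": 0, "wy": 0, "wz": 0, "jaw": -1}, {"tx": 0, "ty": 0, "tz": 0, "wx": 0, "wy": 0, "wz": 0, "jaw": -1}]'

```text
time: 81.65
tool_pos: [668.8, -271.0, 99.7]
tcp_rot: [-0.63, 1.57, -2.479]
contact_force: [0.1, 0.4, -0.2]
grip_width: 0.5
```

Request:
arm_command --plan '[{"tx": 0.1, "ty": 0, "tz": 0, "wx": 0, "wy": 0, "wz": 0, "jaw": -1}, {"tx": 0, "ty": 0, "tz": 0, "wx": 0, "wy": 0, "wz": 0, "jaw": -1}, {"tx": 0, "ty": 0, "tz": 0, "wx": 0, "wy": 0, "wz": 0, "jaw": -1}]'

```text
time: 81.95
tool_pos: [668.8, -271.1, 98.7]
tcp_rot: [-0.649, 1.57, -2.499]
contact_force: [0.2, 0.5, -0.0]
grip_width: 0.3
```

Request:
arm_command --plan '[{"tx": 0.1, "ty": 0, "tz": 0, "wx": 0, "wy": 0, "wz": 0, "jaw": -1}, {"tx": 0, "ty": 0, "tz": 0, "wx": 0, "wy": 0, "wz": 0, "jaw": -1}, {"tx": 0, "ty": 0, "tz": 0, "wx": 0, "wy": 0, "wz": 0, "jaw": -1}]'

```text
time: 82.25
tool_pos: [668.9, -271.2, 98.2]
tcp_rot: [0.724, 1.57, -1.125]
contact_force: [-0.7, -0.3, 3.2]
grip_width: 0.0
```

Request:
arm_command --plan '[{"tx": -0.6, "ty": 0, "tz": 0, "wx": 0, "wy": 0, "wz": 0, "jaw": -1}, {"tx": 0, "ty": 0, "tz": 2.3, "wx": 0, "wy": 0, "wz": 0, "jaw": -1}, {"tx": 0, "ty": 0, "tz": 0, "wx": 0, "wy": 0, "wz": 0, "jaw": -1}, {"tx": 0.3, "ty": 0, "tz": 0, "wx": 0, "wy": 0, "wz": 0, "jaw": -1}, {"tx": 0, "ty": 0, "tz": 0, "wx": 0, "wy": 0, "wz": 0, "jaw": -1}, {"tx": 0, "ty": 0, "tz": 0, "wx": 0, "wy": 0, "wz": 0, "jaw": -1}]'

```text
time: 82.85
tool_pos: [662.5, -292.4, 100.4]
tcp_rot: [-1.659, 1.57, 2.776]
contact_force: [-0.4, -0.5, -0.5]
grip_width: 0.4
```

Request:
arm_command --plan '[{"tx": 0.1, "ty": 0, "tz": 0, "wx": 0, "wy": 0, "wz": 0, "jaw": -1}, {"tx": 0, "ty": 0, "tz": 0, "wx": 0, "wy": 0, "wz": 0, "jaw": -1}, {"tx": 0, "ty": 0, "tz": 0, "wx": 0, "wy": 0, "wz": 0, "jaw": -1}]'

```text
time: 83.15
tool_pos: [662.6, -293.0, 99.8]
tcp_rot: [-0.45, 1.57, -2.299]
contact_force: [-0.3, -0.2, 0.6]
grip_width: 0.4
```

Request:
arm_command --plan '[{"tx": 0.1, "ty": 0, "tz": 0, "wx": 0, "wy": 0, "wz": 0, "jaw": -1}, {"tx": 0, "ty": 0, "tz": 0, "wx": 0, "wy": 0, "wz": 0, "jaw": -1}, {"tx": 0, "ty": 0, "tz": 0, "wx": 0, "wy": 0, "wz": 0, "jaw": -1}]'

```text
time: 83.45
tool_pos: [662.6, -293.2, 99.4]
tcp_rot: [0.847, 1.57, -1.002]
contact_force: [-1.0, 1.1, 4.9]
grip_width: 0.3
```

Request:
arm_command --plan '[{"tx": -3, "ty": 0, "tz": 0, "wx": 0, "wy": 0, "wz": 0, "jaw": -1}, {"tx": -3, "ty": 0, "tz": 0, "wx": -0.1, "wy": 0, "wz": 0, "jaw": -1}, {"tx": 0, "ty": 0, "tz": 0, "wx": -0.1, "wy": 0, "wz": 0, "jaw": -1}, {"tx": 0, "ty": -2.3, "tz": -4.1, "wx": 0, "wy": 0, "wz": 0, "jaw": -1}, {"tx": 0, "ty": -2.3, "tz": -4.1, "wx": 0, "wy": 0, "wz": 0, "jaw": -1}, {"tx": 0, "ty": -2.3, "tz": -4.1, "wx": 0, "wy": 0, "wz": 0, "jaw": -1}, {"tx": 0, "ty": -2.3, "tz": -4.1, "wx": 0, "wy": 0, "wz": 0, "jaw": -1}, {"tx": 0, "ty": -2.2, "tz": -4.1, "wx": 0, "wy": 0, "wz": 0, "jaw": -1}, {"tx": 0, "ty": 0, "tz": 0, "wx": 0, "wy": 0, "wz": 0, "jaw": -1}, {"tx": 0, "ty": 0, "tz": 0, "wx": 0, "wy": 0, "wz": 0, "jaw": -1}]'

```text
time: 84.45
tool_pos: [565.0, -79.2, 159.0]
tcp_rot: [0.432, 1.57, -1.215]
contact_force: [0.6, -0.6, 0.3]
grip_width: 0.2
```

Run:
```python
from h import *
seat((500.4,-76),-.072,0,along=64,off=0,up=34)
```

```text
opt 0 turn(tool) wx wy wz [-0.005  0.001 -0.   ] shift AFTER turn cm [ 5.74 -0.06  0.15] shift before [ 5.74 -0.06  0.15]
opt 1 turn(tool) wx wy wz [ 3.137e+00 -1.000e-03 -1.000e-03] shift AFTER turn cm [ 5.74  0.06 -0.15] shift before [ 5.74 -0.06  0.15]
pos [565.  -79.2 159. ] toolx [ 0.    -0.001 -1.   ] tooly yaw -0.077 F [ 0.6 -0.6  0.3] grip 0.2 t 84.45 q [-0.27  0.51  1.52 -0.    1.11  1.37]
target [564.2 -80.6 101.6]
10mm up in tool cm [-1.  0.  0.] 10mm lateral(left of axis) [ 0. -0. -1.]
```

Left touch at lateral +11.5 first: tz −1.0.

Request:
arm_command --plan '[{"tx": 2.8, "ty": 0, "tz": -1, "wx": 0, "wy": 0, "wz": 0, "jaw": -1}, {"tx": 2.8, "ty": 0, "tz": 0, "wx": 0, "wy": 0, "wz": 0, "jaw": -1}, {"tx": 0, "ty": 0, "tz": 0, "wx": 0, "wy": 0, "wz": 0, "jaw": -1}, {"tx": 0, "ty": 0, "tz": 0, "wx": 0, "wy": 0, "wz": 0, "jaw": -1}, {"tx": 0, "ty": 0, "tz": 0, "wx": 0, "wy": 0, "wz": 0, "jaw": -1}, {"tx": 0.2, "ty": 0, "tz": 0, "wx": 0, "wy": 0, "wz": 0, "jaw": -1}, {"tx": 0, "ty": 0, "tz": 0, "wx": 0, "wy": 0, "wz": 0, "jaw": -1}, {"tx": 0, "ty": 0, "tz": 0, "wx": 0, "wy": 0, "wz": 0, "jaw": -1}]'

```text
time: 85.25
tool_pos: [565.8, -70.1, 101.2]
tcp_rot: [0.789, 1.57, -0.861]
contact_force: [0.1, 0.3, -0.5]
grip_width: 0.3
```

Request:
arm_command --plan '[{"tx": 0.1, "ty": 0, "tz": 0, "wx": 0, "wy": 0, "wz": 0, "jaw": -1}, {"tx": 0, "ty": 0, "tz": 0, "wx": 0, "wy": 0, "wz": 0, "jaw": -1}, {"tx": 0, "ty": 0, "tz": 0, "wx": 0, "wy": 0, "wz": 0, "jaw": -1}]'

```text
time: 85.55
tool_pos: [565.7, -69.9, 99.7]
tcp_rot: [-0.721, 1.57, -2.37]
contact_force: [-0.4, -0.3, 0.8]
grip_width: 0.7
```

Request:
arm_command --plan '[{"tx": 0.1, "ty": 0, "tz": 0, "wx": 0, "wy": 0, "wz": 0, "jaw": -1}, {"tx": 0, "ty": 0, "tz": 0, "wx": 0, "wy": 0, "wz": 0, "jaw": -1}, {"tx": 0, "ty": 0, "tz": 0, "wx": 0, "wy": 0, "wz": 0, "jaw": -1}]'

```text
time: 85.85
tool_pos: [565.7, -69.9, 98.7]
tcp_rot: [-0.903, 1.57, -2.552]
contact_force: [0.7, -0.5, -0.9]
grip_width: 0.2
```

Request:
arm_command --plan '[{"tx": 0.1, "ty": 0, "tz": 0, "wx": 0, "wy": 0, "wz": 0, "jaw": -1}, {"tx": 0, "ty": 0, "tz": 0, "wx": 0, "wy": 0, "wz": 0, "jaw": -1}, {"tx": 0, "ty": 0, "tz": 0, "wx": 0, "wy": 0, "wz": 0, "jaw": -1}]'

```text
time: 86.15
tool_pos: [565.7, -70.0, 97.8]
tcp_rot: [-0.307, 1.57, -1.956]
contact_force: [0.4, -0.2, 0.4]
grip_width: 0.3
```

Request:
arm_command --plan '[{"tx": 0.1, "ty": 0, "tz": 0, "wx": 0, "wy": 0, "wz": 0, "jaw": -1}, {"tx": 0, "ty": 0, "tz": 0, "wx": 0, "wy": 0, "wz": 0, "jaw": -1}, {"tx": 0, "ty": 0, "tz": 0, "wx": 0, "wy": 0, "wz": 0, "jaw": -1}]'

```text
time: 86.45
tool_pos: [565.9, -70.0, 97.3]
tcp_rot: [0.921, 1.57, -0.728]
contact_force: [0.3, 0.2, 4.7]
grip_width: 0.3
```

Request:
arm_command --plan '[{"tx": -0.7, "ty": 0, "tz": 0, "wx": 0, "wy": 0, "wz": 0, "jaw": -1}, {"tx": 0, "ty": 0, "tz": 2.2, "wx": 0, "wy": 0, "wz": 0, "jaw": -1}, {"tx": 0, "ty": 0, "tz": 0, "wx": 0, "wy": 0, "wz": 0, "jaw": -1}, {"tx": 0.3, "ty": 0, "tz": 0, "wx": 0, "wy": 0, "wz": 0, "jaw": -1}, {"tx": 0, "ty": 0, "tz": 0, "wx": 0, "wy": 0, "wz": 0, "jaw": -1}, {"tx": 0, "ty": 0, "tz": 0, "wx": 0, "wy": 0, "wz": 0, "jaw": -1}]'

```text
time: 87.05
tool_pos: [563.9, -91.4, 100.6]
tcp_rot: [-1.299, 1.57, -2.948]
contact_force: [1.0, -0.8, 1.3]
grip_width: 0.6
```

Request:
arm_command --plan '[{"tx": 0.1, "ty": 0, "tz": 0, "wx": 0, "wy": 0, "wz": 0, "jaw": -1}, {"tx": 0, "ty": 0, "tz": 0, "wx": 0, "wy": 0, "wz": 0, "jaw": -1}, {"tx": 0, "ty": 0, "tz": 0, "wx": 0, "wy": 0, "wz": 0, "jaw": -1}]'

```text
time: 87.35
tool_pos: [564.1, -91.6, 100.1]
tcp_rot: [1.002, 1.57, -0.647]
contact_force: [-0.5, 0.2, 5.9]
grip_width: -0.0
```

Request:
arm_command --plan '[{"tx": -3, "ty": 0, "tz": 0, "wx": 0, "wy": 0, "wz": 0, "jaw": 0.2}, {"tx": -2, "ty": -3, "tz": -1.1, "wx": 0, "wy": 0, "wz": 0, "jaw": 0.2}, {"tx": 0, "ty": -3.3, "tz": 0, "wx": 0, "wy": 0, "wz": 0, "jaw": 0.2}, {"tx": 0, "ty": 0, "tz": 0, "wx": 0, "wy": 0, "wz": 0, "jaw": 0.2}, {"tx": 0, "ty": 0, "tz": 0, "wx": 0, "wy": 0, "wz": 0, "jaw": 0.2}, {"tx": 0, "ty": 0, "tz": 0, "wx": 0, "wy": 0, "wz": 0, "jaw": 0.2}]'

```text
time: 87.95
tool_pos: [502.9, -76.2, 149.6]
tcp_rot: [0.695, 1.57, -0.954]
contact_force: [0.2, 0.8, 0.5]
grip_width: 44.1
```

Run:
```python
from h import *
seat((500.4,-76),-.072,0,off=3)
```

```text
opt 0 turn(tool) wx wy wz [-0.007  0.    -0.   ] shift AFTER turn cm [ 7.9  -0.25  0.  ] shift before [ 7.9  -0.25  0.  ]
opt 1 turn(tool) wx wy wz [ 3.135e+00 -1.000e-03 -1.000e-03] shift AFTER turn cm [ 7.9   0.25 -0.  ] shift before [ 7.9  -0.25  0.  ]
pos [502.9 -76.2 149.6] toolx [ 0. -0. -1.] tooly yaw -0.079 F [0.2 0.8 0.5] grip 44.1 t 87.95 q [-0.3   0.42  1.71 -0.    1.01  1.35]
target [500.4 -76.   70.6]
10mm up in tool cm [-1.  0.  0.] 10mm lateral(left of axis) [ 0. -0. -1.]
```

Request:
arm_command --plan '[{"tx": 0, "ty": -0.2, "tz": 0, "wx": 0, "wy": 0, "wz": 0, "jaw": 0.2}, {"tx": 2, "ty": 0, "tz": 0, "wx": 0, "wy": 0, "wz": 0, "jaw": 0.2}, {"tx": 3, "ty": 0, "tz": 0, "wx": 0, "wy": 0, "wz": 0, "jaw": 0.2}, {"tx": 2, "ty": 0, "tz": 0, "wx": 0, "wy": 0, "wz": 0, "jaw": 0.2}, {"tx": 0.9, "ty": 0, "tz": 0, "wx": 0, "wy": 0, "wz": 0, "jaw": 0.2}, {"tx": 0, "ty": 0, "tz": 0, "wx": 0, "wy": 0, "wz": 0, "jaw": 0.2}, {"tx": 0, "ty": 0, "tz": 0, "wx": 0, "wy": 0, "wz": 0, "jaw": -1}, {"tx": 0, "ty": 0, "tz": 0, "wx": 0, "wy": 0, "wz": 0, "jaw": -1}, {"tx": 0, "ty": 0, "tz": 0, "wx": 0, "wy": 0, "wz": 0, "jaw": -1}, {"tx": 0, "ty": 0, "tz": 0, "wx": 0, "wy": 0, "wz": 0, "jaw": -1}, {"tx": 0, "ty": 0, "tz": 0, "wx": 0, "wy": 0, "wz": 0, "jaw": -1}]'

```text
time: 89.05
tool_pos: [500.5, -76.0, 71.5]
tcp_rot: [1.065, 1.569, -0.584]
contact_force: [-0.3, -1.0, 5.7]
grip_width: 30.9
```

Run:
```python
from h import *
seat((500.4,-76),-.072,0,off=3)
```

```text
opt 0 turn(tool) wx wy wz [-0.007  0.001 -0.001] shift AFTER turn cm [ 0.09 -0.01 -0.  ] shift before [ 0.09 -0.01 -0.  ]
opt 1 turn(tool) wx wy wz [ 3.135e+00 -2.000e-03 -1.000e-03] shift AFTER turn cm [0.09 0.01 0.  ] shift before [ 0.09 -0.01 -0.  ]
pos [500.5 -76.   71.5] toolx [ 0.001 -0.001 -1.   ] tooly yaw -0.079 F [-0.3 -1.   5.7] grip 30.9 t 89.05 q [-0.3   0.53  1.8  -0.    0.82  1.35]
target [500.4 -76.   70.6]
10mm up in tool cm [-1.  0.  0.] 10mm lateral(left of axis) [ 0. -0. -1.]
```

Request:
arm_command --plan '[{"tx": -0.4, "ty": 0, "tz": 0, "wx": 0, "wy": 0, "wz": 0, "jaw": -1}, {"tx": 0, "ty": 0, "tz": 0, "wx": 0, "wy": 0.065, "wz": 0, "jaw": -1}, {"tx": 0, "ty": 0, "tz": 0.1, "wx": 0, "wy": 0.065, "wz": 0, "jaw": -1}, {"tx": 0, "ty": 0, "tz": 0, "wx": 0, "wy": 0, "wz": 0, "jaw": -1}, {"tx": 0, "ty": 0, "tz": 0, "wx": 0, "wy": 0, "wz": 0, "jaw": -1}, {"tx": 0.4, "ty": 0, "tz": 0, "wx": 0, "wy": 0, "wz": 0, "jaw": -1}, {"tx": 0, "ty": 0, "tz": 0, "wx": 0, "wy": 0, "wz": 0, "jaw": -1}, {"tx": 0, "ty": 0, "tz": 0, "wx": 0, "wy": 0, "wz": 0, "jaw": -1}, {"tx": 0, "ty": 0, "tz": 0, "wx": 0, "wy": 0, "wz": 0, "jaw": -1}]'

```text
time: 89.95
tool_pos: [500.1, -76.4, 71.2]
tcp_rot: [3.138, 1.443, 1.49]
contact_force: [-2.1, -3.7, 5.5]
grip_width: 30.9
```

Run:
```python
from h import *
seat((500.4,-76),-.072,0.13,off=3.6)
```

```text
opt 0 turn(tool) wx wy wz [-0.006  0.002 -0.001] shift AFTER turn cm [0.01 0.03 0.  ] shift before [0.01 0.03 0.  ]
opt 1 turn(tool) wx wy wz [ 3.136e+00 -2.000e-03 -3.000e-03] shift AFTER turn cm [ 0.01 -0.03 -0.  ] shift before [0.01 0.03 0.  ]
pos [500.1 -76.4  71.2] toolx [ 0.01   0.127 -0.992] tooly yaw -0.078 F [-2.1 -3.7  5.5] grip 30.9 t 89.95 q [-0.38  0.54  1.79  0.16  0.86  1.16]
target [500.4 -76.5  71.2]
10mm up in tool cm [-9.91561894e-01 -6.79368387e-19 -1.29634143e-01] 10mm lateral(left of axis) [ 0.13 -0.   -0.99]
```

Request:
arm_command --plan '[{"tx": 0, "ty": 0, "tz": 0, "wx": 0, "wy": 0, "wz": 0, "jaw": 0.2}, {"tx": 0, "ty": 0, "tz": 0, "wx": 0, "wy": 0, "wz": 0, "jaw": 0.2}, {"tx": 0, "ty": 0, "tz": 0, "wx": 0, "wy": 0, "wz": 0, "jaw": 0.2}, {"tx": -3, "ty": 0, "tz": 0, "wx": 0, "wy": 0, "wz": 0, "jaw": 0.2}, {"tx": -4, "ty": 0, "tz": 0, "wx": 0, "wy": -0.13, "wz": 0, "jaw": -1}, {"tx": 0, "ty": 3.2, "tz": -1, "wx": 0, "wy": 0, "wz": 0, "jaw": -1}, {"tx": 0, "ty": 3.2, "tz": -1, "wx": 0, "wy": 0, "wz": 0, "jaw": -1}, {"tx": 0, "ty": 0, "tz": 0, "wx": 0, "wy": 0, "wz": 0, "jaw": -1}, {"tx": 0, "ty": 0, "tz": 0, "wx": 0, "wy": 0, "wz": 0, "jaw": -1}, {"tx": 0, "ty": 0, "tz": 0, "wx": 0, "wy": 0, "wz": 0, "jaw": -1}]'

```text
time: 90.95
tool_pos: [563.5, -70.4, 139.5]
tcp_rot: [-1.564, 1.568, 3.07]
contact_force: [-0.4, 0.1, -1.0]
grip_width: 11.5
```

Run:
```python
from h import *
seat((500.4,-76),-.072,0,off=0,along=64,up=33)
```

```text
opt 0 turn(tool) wx wy wz [-0.007  0.     0.002] shift AFTER turn cm [3.89 0.15 1.02] shift before [3.89 0.17 1.02]
opt 1 turn(tool) wx wy wz [ 3.135  0.004 -0.   ] shift AFTER turn cm [ 3.89 -0.15 -1.02] shift before [3.89 0.17 1.02]
pos [563.5 -70.4 139.5] toolx [-0.002  0.    -1.   ] tooly yaw -0.079 F [-0.4  0.1 -1. ] grip 11.5 t 90.95 q [-0.26  0.53  1.55 -0.    1.07  1.39]
target [564.2 -80.6 100.6]
10mm up in tool cm [-1.  0.  0.] 10mm lateral(left of axis) [ 0. -0. -1.]
```

Request:
arm_command --plan '[{"tx": 2, "ty": 0, "tz": 0, "wx": 0, "wy": 0, "wz": 0, "jaw": -1}, {"tx": 2, "ty": 0, "tz": 0, "wx": 0, "wy": 0, "wz": 0, "jaw": -1}, {"tx": 0, "ty": 0, "tz": 0, "wx": 0, "wy": 0, "wz": 0, "jaw": -1}, {"tx": 0, "ty": 0, "tz": 0, "wx": 0, "wy": 0, "wz": 0, "jaw": -1}, {"tx": 0, "ty": 0, "tz": 0, "wx": 0, "wy": 0, "wz": 0, "jaw": -1}]'

```text
time: 91.45
tool_pos: [564.4, -70.7, 100.7]
tcp_rot: [-0.315, 1.57, -1.965]
contact_force: [0.3, 0.2, 1.2]
grip_width: 0.6
```

Request:
arm_command --plan '[{"tx": 0.1, "ty": 0, "tz": 0, "wx": 0, "wy": 0, "wz": 0, "jaw": -1}, {"tx": 0, "ty": 0, "tz": 0, "wx": 0, "wy": 0, "wz": 0, "jaw": -1}, {"tx": 0, "ty": 0, "tz": 0, "wx": 0, "wy": 0, "wz": 0, "jaw": -1}]'

```text
time: 91.75
tool_pos: [564.6, -70.4, 99.3]
tcp_rot: [-0.137, 1.57, -1.787]
contact_force: [0.0, -0.0, 0.3]
grip_width: 0.9
```

Request:
arm_command --plan '[{"tx": 0.05, "ty": 0, "tz": 0, "wx": 0, "wy": 0, "wz": 0, "jaw": -1}, {"tx": 0, "ty": 0, "tz": 0, "wx": 0, "wy": 0, "wz": 0, "jaw": -1}, {"tx": 0, "ty": 0, "tz": 0, "wx": 0, "wy": 0, "wz": 0, "jaw": -1}]'

```text
time: 92.05
tool_pos: [564.6, -70.4, 98.6]
tcp_rot: [-0.841, 1.57, -2.49]
contact_force: [-0.1, -0.3, -0.4]
grip_width: 0.5
```

Request:
arm_command --plan '[{"tx": 0.05, "ty": 0, "tz": 0, "wx": 0, "wy": 0, "wz": 0, "jaw": -1}, {"tx": 0, "ty": 0, "tz": 0, "wx": 0, "wy": 0, "wz": 0, "jaw": -1}, {"tx": 0, "ty": 0, "tz": 0, "wx": 0, "wy": 0, "wz": 0, "jaw": -1}]'

```text
time: 92.35
tool_pos: [564.7, -70.4, 98.3]
tcp_rot: [-0.107, 1.57, -1.756]
contact_force: [-1.0, 0.2, 1.7]
grip_width: 0.7
```

Request:
arm_command --plan '[{"tx": 0.05, "ty": 0, "tz": 0, "wx": 0, "wy": 0, "wz": 0, "jaw": -1}, {"tx": 0, "ty": 0, "tz": 0, "wx": 0, "wy": 0, "wz": 0, "jaw": -1}, {"tx": 0, "ty": 0, "tz": 0, "wx": 0, "wy": 0, "wz": 0, "jaw": -1}]'

```text
time: 92.65
tool_pos: [564.9, -70.4, 98.0]
tcp_rot: [0.886, 1.57, -0.764]
contact_force: [-0.7, 0.5, 5.2]
grip_width: 0.4
```

Request:
arm_command --plan '[{"tx": -0.5, "ty": 0, "tz": 0, "wx": 0, "wy": 0, "wz": 0, "jaw": -1}, {"tx": 0, "ty": 0, "tz": 2.1, "wx": 0, "wy": 0, "wz": 0, "jaw": -1}, {"tx": 0, "ty": 0, "tz": 0, "wx": 0, "wy": 0, "wz": 0, "jaw": -1}, {"tx": 0.4, "ty": 0, "tz": 0, "wx": 0, "wy": 0, "wz": 0, "jaw": -1}, {"tx": 0, "ty": 0, "tz": 0, "wx": 0, "wy": 0, "wz": 0, "jaw": -1}, {"tx": 0, "ty": 0, "tz": 0, "wx": 0, "wy": 0, "wz": 0, "jaw": -1}]'

```text
time: 93.25
tool_pos: [563.5, -91.5, 99.1]
tcp_rot: [0.638, 1.569, -1.011]
contact_force: [0.4, -3.3, 5.3]
grip_width: 0.8
```

Request:
arm_command --plan '[{"tx": -2, "ty": 0, "tz": 0, "wx": 0, "wy": 0, "wz": 0, "jaw": -1}, {"tx": -3, "ty": 0, "tz": 0, "wx": 0, "wy": 0, "wz": 0, "jaw": -1}, {"tx": -3, "ty": 0, "tz": 0, "wx": 0, "wy": 0, "wz": 0, "jaw": -1}, {"tx": -3, "ty": 0, "tz": 0, "wx": 0, "wy": 0, "wz": 0, "jaw": 0.3}, {"tx": -1, "ty": 0, "tz": 0, "wx": -0.12, "wy": 0, "wz": 0, "jaw": 0.3}, {"tx": 0, "ty": 0, "tz": -3, "wx": 0, "wy": 0, "wz": 0, "jaw": 0.3}, {"tx": 0, "ty": 0, "tz": -3, "wx": 0, "wy": 0, "wz": 0, "jaw": 0.3}, {"tx": 0, "ty": 0, "tz": 0, "wx": 0, "wy": 0, "wz": 0, "jaw": 0.3}]'

```text
time: 94.05
tool_pos: [559.9, -27.7, 218.3]
tcp_rot: [-2.361, 1.569, 2.396]
contact_force: [0.0, 0.9, 0.9]
grip_width: 36.2
```

```bash
mkdir -p pics
python3 - <<'E'
from h import *
import cv2
a=snap('top','pics/n1.png'); b=snap('scene','pics/n2.png')
print(onz('top',231.6,179.6,92))
togo([627,285,200],0.05,0)
E
```

```text
[619.34968324 284.19657163  92.        ]
opt 0 turn(tool) wx wy wz [-0.007  0.     0.001] shift AFTER turn cm [  1.82   8.23 -31.17] shift before [  1.81   8.03 -31.23]
opt 1 turn(tool) wx wy wz [ 3.135e+00  2.000e-03 -0.000e+00] shift AFTER turn cm [ 1.82 -8.23 31.17] shift before [  1.81   8.03 -31.23]
pos [560.4 -30.4 218.2] toolx [-0.001 -0.    -1.   ] tooly yaw 0.043 F [ 0.4 -0.7  0.2] grip 44.0 t 94.15 q [-0.19  0.43  1.47 -0.    1.24  1.34]
```

```bash
ls -t pics | head -4; ls -t pics/pics 2>/dev/null | head; cat h.py | head -20; for n in n1 n2; do f=$(find . -name "$n.png*" | head -1); [ -n "$f" ] && cp "$f" pics/$n.png; done; ls pics
```

```text
t19c.png
t19.png
s18c.png
s18.png
import numpy as np,cv2
from plant import readout, imaging, bot
from scipy.spatial.transform import Rotation as Ro
def rpy(r): return Ro.from_euler('xyz',r).as_matrix()
def snap(name,fn):
    im=imaging.capture(name); cv2.imwrite('pics/'+fn,im); return im
def ray(name,u,v):
    c=imaging.get_calibration(name); R=rpy(c['rotation']); 
    d=R@np.array([(u-c['cx'])/c['fx'],-(v-c['cy'])/c['fy'],-1.]); return np.array(c['position']),d
def onz(name,u,v,z):
    p,d=ray(name,u,v); return p+d*(z-p[2])/d[2]
def proj(name,P):
    c=imaging.get_calibration(name); R=rpy(c['rotation']); q=R.T@(np.array(P,float)-np.array(c['position']))
    return np.array([c['cx']+c['fx']*q[0]/-q[2], c['cy']-c['fy']*q[1]/-q[2]])
def toolR(yaw,tilt=0.):
    # tool x down, tool z (jaw) horizontal; yaw = direction of tool y (perp to jaw, = pin axis)
    y=np.array([np.cos(yaw),np.sin(yaw),0]); x=np.array([0,0,-1.]); z=np.cross(x,y)
    R=np.array([x,y,z]).T
    return Ro.from_rotvec(tilt*y).as_matrix()@R   # tilt about pin axis
def togo(P,yaw,tilt=0.):
b0.png
s0.png
s1.png
s10.png
s10c.png
s11.png
s11c.png
s12.png
s12c.png
s13c.png
s14.png
s14c.png
s15.png
s15c.png
s16.png
s16c.png
s17.png
s17c.png
s18.png
s18c.png
s1c.png
s2.png
s2c.png
s3.png
s3c.png
s4c.png
s5.png
s5c.png
s6.png
s6c.png
s7.png
s7c.png
s8.png
s8c.png
s9.png
s9c.png
scene0.png
t11.png
t11c.png
t13.png
t13b.png
t13c.png
t19.png
t19c.png
t2.png
t2c.png
t3.png
t3c.png
t4c.png
t6.png
t6c.png
t7.png
t7c.png
top0.png
v.png
```

Run:
```python
from h import *
snap('top','t20.png'); snap('scene','s20.png')
```

```text
(no output)
```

View pics/t20.png

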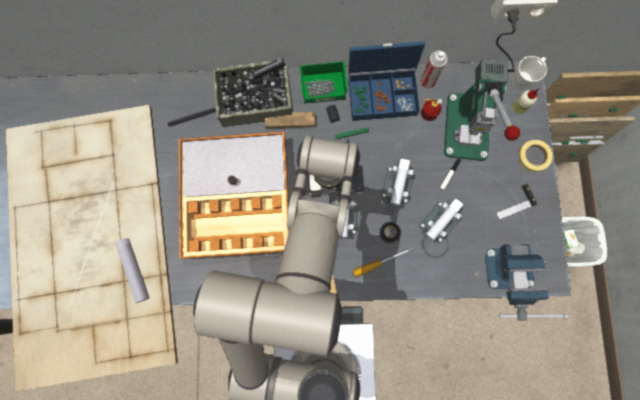

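View pics/s20.png

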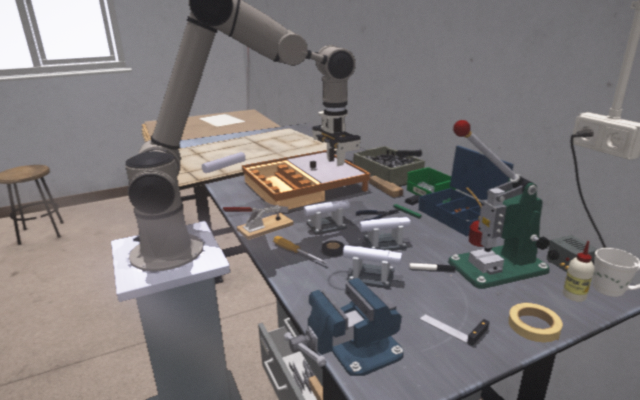

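The knob is at about (232, 180) in the top view, with the cover fully back. The box is empty, and three pins lie in the stands. Next I'll measure the knob more exactly.

Run:
```python
from h import *
im=cv2.imread('pics/t20.png'); g=im[168:192,222:246].max(2)
n,l,s,c=cv2.connectedComponentsWithStats((g<85).astype('uint8'))
print([(s[i].tolist(),(c[i]+[222,168]).round(1)) for i in range(1,n)])
for i in range(1,n):
  print(onz('top',*(c[i]+[222,168]),90))
togo([625,285,150],0.05,0)
```

```text
[([7, 9, 8, 7, 42], array([232.3, 180. ]))]
[618.43503873 282.45974245  90.        ]
opt 0 turn(tool) wx wy wz [-0.009  0.     0.001] shift AFTER turn cm [  6.83   8.02 -31.31] shift before [  6.81   7.76 -31.38]
opt 1 turn(tool) wx wy wz [ 3.133e+00  1.000e-03 -1.000e-03] shift AFTER turn cm [ 6.83 -8.02 31.31] shift before [  6.81   7.76 -31.38]
pos [560.5 -31.7 218.3] toolx [-0.001 -0.    -1.   ] tooly yaw 0.041 F [ 0.5 -0.  -0.3] grip 51.9 t 94.25 q [-0.19  0.43  1.47 -0.    1.24  1.34]
```

Request:
arm_command --plan '[{"tx": 0, "ty": 1, "tz": -4, "wx": -0.009, "wy": 0, "wz": 0, "jaw": 0.3}, {"tx": 0, "ty": 1, "tz": -4, "wx": 0, "wy": 0, "wz": 0, "jaw": 0.3}, {"tx": 0, "ty": 1, "tz": -4, "wx": 0, "wy": 0, "wz": 0, "jaw": 0.3}, {"tx": 0, "ty": 1, "tz": -4, "wx": 0, "wy": 0, "wz": 0, "jaw": 0.3}, {"tx": 0, "ty": 1, "tz": -4, "wx": 0, "wy": 0, "wz": 0, "jaw": 0.3}, {"tx": 0, "ty": 1, "tz": -4, "wx": 0, "wy": 0, "wz": 0, "jaw": 0.3}, {"tx": 0, "ty": 1, "tz": -4, "wx": 0, "wy": 0, "wz": 0, "jaw": 0.3}, {"tx": 0, "ty": 0.8, "tz": -3.3, "wx": 0, "wy": 0, "wz": 0, "jaw": 0.3}, {"tx": 3, "ty": 0, "tz": 0, "wx": 0, "wy": 0, "wz": 0, "jaw": 0.3}, {"tx": 3, "ty": 0, "tz": 0, "wx": 0, "wy": 0, "wz": 0, "jaw": 0.3}, {"tx": 0, "ty": 0, "tz": 0, "wx": 0, "wy": 0, "wz": 0, "jaw": 0.3}, {"tx": 0, "ty": 0, "tz": 0, "wx": 0, "wy": 0, "wz": 0, "jaw": 0.3}]'

```text
time: 95.45
tool_pos: [623.4, 284.3, 158.4]
tcp_rot: [-1.108, 1.569, -2.629]
contact_force: [0.4, -0.1, 1.2]
grip_width: 59.9
```

Run:
```python
from h import *
togo([622,285,97],0.05,0)
snap('scene','s21.png')
im=cv2.imread('pics/s21.png'); cv2.imwrite('pics/s21c.png',cv2.resize(im[100:220,220:420],None,fx=4,fy=4))
```

```text
opt 0 turn(tool) wx wy wz [-0.001  0.001  0.001] shift AFTER turn cm [ 6.14 -0.14 -0.08] shift before [ 6.14 -0.13 -0.09]
opt 1 turn(tool) wx wy wz [ 3.141e+00  2.000e-03 -1.000e-03] shift AFTER turn cm [6.14 0.14 0.08] shift before [ 6.14 -0.13 -0.09]
pos [623.4 284.3 158.4] toolx [-0.001 -0.001 -1.   ] tooly yaw 0.049 F [ 0.4 -0.1  1.2] grip 59.9 t 95.45 q [ 0.32  0.71  1.15 -0.    1.29  1.84]
```

View pics/s21c.png

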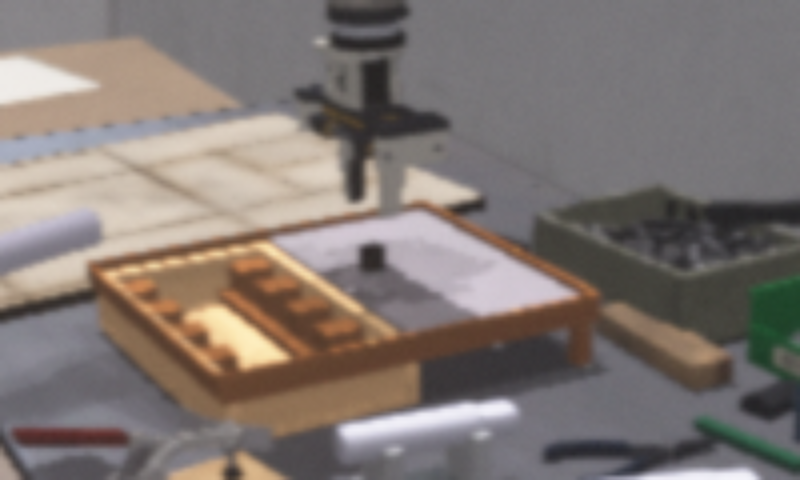

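The gripper stands over the knob, so I'll go down and grip it.

Request:
arm_command --plan '[{"tx": 2, "ty": -0.1, "tz": -0.1, "wx": 0, "wy": 0, "wz": 0, "jaw": 0.3}, {"tx": 2, "ty": 0, "tz": 0, "wx": 0, "wy": 0, "wz": 0, "jaw": 0.3}, {"tx": 1.5, "ty": 0, "tz": 0, "wx": 0, "wy": 0, "wz": 0, "jaw": 0.3}, {"tx": 0.8, "ty": 0, "tz": 0, "wx": 0, "wy": 0, "wz": 0, "jaw": 0.3}, {"tx": 0, "ty": 0, "tz": 0, "wx": 0, "wy": 0, "wz": 0, "jaw": 0.3}, {"tx": 0, "ty": 0, "tz": 0, "wx": 0, "wy": 0, "wz": 0, "jaw": -1}, {"tx": 0, "ty": 0, "tz": 0, "wx": 0, "wy": 0, "wz": 0, "jaw": -1}, {"tx": 0, "ty": 0, "tz": 0, "wx": 0, "wy": 0, "wz": 0, "jaw": -1}, {"tx": 0, "ty": 0, "tz": 0, "wx": 0, "wy": 0, "wz": 0, "jaw": -1}, {"tx": 0, "ty": 0, "tz": 0, "wx": 0, "wy": 0, "wz": 0, "jaw": -1}]'

```text
time: 96.5
tool_pos: [622.2, 285.8, 96.0]
tcp_rot: [0.564, 1.57, -0.956]
contact_force: [-0.8, -1.9, 2.2]
grip_width: 27.8
```

Request:
arm_command --plan '[{"tx": 0, "ty": -1, "tz": 0, "wx": 0, "wy": 0, "wz": 0, "jaw": -1}, {"tx": 0, "ty": -1.5, "tz": 0, "wx": 0, "wy": 0, "wz": 0, "jaw": -1}, {"tx": 0, "ty": -1.5, "tz": 0, "wx": 0, "wy": 0, "wz": 0, "jaw": -1}, {"tx": 0, "ty": -1.5, "tz": 0, "wx": 0, "wy": 0, "wz": 0, "jaw": -1}, {"tx": 0, "ty": -1.5, "tz": 0, "wx": 0, "wy": 0, "wz": 0, "jaw": -1}, {"tx": 0, "ty": -1.5, "tz": 0, "wx": 0, "wy": 0, "wz": 0, "jaw": -1}, {"tx": 0, "ty": -1.5, "tz": 0, "wx": 0, "wy": 0, "wz": 0, "jaw": -1}, {"tx": 0, "ty": 0, "tz": 0, "wx": 0, "wy": 0, "wz": 0, "jaw": -1}, {"tx": 0, "ty": 0, "tz": 0, "wx": 0, "wy": 0, "wz": 0, "jaw": -1}]'

```text
time: 97.4
tool_pos: [521.3, 281.1, 95.9]
tcp_rot: [-1.404, 1.568, -2.924]
contact_force: [-6.2, -0.4, 6.4]
grip_width: 27.7
```

Request:
arm_command --plan '[{"tx": 0, "ty": -1.5, "tz": 0, "wx": 0, "wy": 0, "wz": 0, "jaw": -1}, {"tx": 0, "ty": -1.5, "tz": 0, "wx": 0, "wy": 0, "wz": 0, "jaw": -1}, {"tx": 0, "ty": -1.5, "tz": 0, "wx": 0, "wy": 0, "wz": 0, "jaw": -1}, {"tx": 0, "ty": -1.5, "tz": 0, "wx": 0, "wy": 0, "wz": 0, "jaw": -1}, {"tx": 0, "ty": -1, "tz": 0, "wx": 0, "wy": 0, "wz": 0, "jaw": -1}, {"tx": 0, "ty": -0.5, "tz": 0, "wx": 0, "wy": 0, "wz": 0, "jaw": -1}, {"tx": 0, "ty": 0, "tz": 0, "wx": 0, "wy": 0, "wz": 0, "jaw": -1}, {"tx": 0, "ty": 0, "tz": 0, "wx": 0, "wy": 0, "wz": 0, "jaw": -1}]'

```text
time: 98.2
tool_pos: [447.4, 277.4, 95.9]
tcp_rot: [-1.763, 1.57, 3.0]
contact_force: [-2.2, 1.1, 7.1]
grip_width: 27.4
```

Request:
arm_command --plan '[{"tx": 0, "ty": -0.5, "tz": 0, "wx": 0, "wy": 0, "wz": 0, "jaw": -1}, {"tx": 0, "ty": -0.4, "tz": 0, "wx": 0, "wy": 0, "wz": 0, "jaw": -1}, {"tx": 0, "ty": -0.3, "tz": 0, "wx": 0, "wy": 0, "wz": 0, "jaw": -1}, {"tx": 0, "ty": 0, "tz": 0, "wx": 0, "wy": 0, "wz": 0, "jaw": -1}, {"tx": 0, "ty": 0, "tz": 0, "wx": 0, "wy": 0, "wz": 0, "jaw": -1}]'

```text
time: 98.7
tool_pos: [435.5, 276.8, 95.9]
tcp_rot: [1.758, 1.57, 0.237]
contact_force: [3.6, -0.4, 6.7]
grip_width: 27.5
```

Request:
arm_command --plan '[{"tx": 0, "ty": -0.3, "tz": 0, "wx": 0, "wy": 0, "wz": 0, "jaw": -1}, {"tx": 0, "ty": -0.2, "tz": 0, "wx": 0, "wy": 0, "wz": 0, "jaw": -1}, {"tx": 0, "ty": 0, "tz": 0, "wx": 0, "wy": 0, "wz": 0, "jaw": -1}, {"tx": 0, "ty": 0, "tz": 0, "wx": 0, "wy": 0, "wz": 0, "jaw": -1}]'

```text
time: 99.1
tool_pos: [430.6, 276.5, 95.9]
tcp_rot: [1.697, 1.57, 0.176]
contact_force: [4.0, 0.8, 6.6]
grip_width: 27.2
```

Request:
arm_command --plan '[{"tx": 0, "ty": -0.2, "tz": 0, "wx": 0, "wy": 0, "wz": 0, "jaw": -1}, {"tx": 0, "ty": -0.1, "tz": 0, "wx": 0, "wy": 0, "wz": 0, "jaw": -1}, {"tx": 0, "ty": 0, "tz": 0, "wx": 0, "wy": 0, "wz": 0, "jaw": -1}, {"tx": 0, "ty": 0, "tz": 0, "wx": 0, "wy": 0, "wz": 0, "jaw": -1}]'

```text
time: 99.5
tool_pos: [427.7, 276.3, 96.0]
tcp_rot: [1.712, 1.57, 0.192]
contact_force: [5.0, 0.0, 5.1]
grip_width: 27.5
```

Request:
arm_command --plan '[{"tx": 0, "ty": -0.2, "tz": 0, "wx": 0, "wy": 0, "wz": 0, "jaw": -1}, {"tx": 0, "ty": 0, "tz": 0, "wx": 0, "wy": 0, "wz": 0, "jaw": -1}, {"tx": 0, "ty": 0, "tz": 0, "wx": 0, "wy": 0, "wz": 0, "jaw": -1}]'

```text
time: 99.8
tool_pos: [427.1, 276.3, 96.0]
tcp_rot: [1.703, 1.567, 0.182]
contact_force: [10.5, 0.1, 1.8]
grip_width: 27.5
```

Run:
```python
from h import *
snap('scene','s22.png')
im=cv2.imread('pics/s22.png'); cv2.imwrite('pics/s22c.png',cv2.resize(im[100:220,220:420],None,fx=4,fy=4))
```

```text
(no output)
```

View pics/s22c.png

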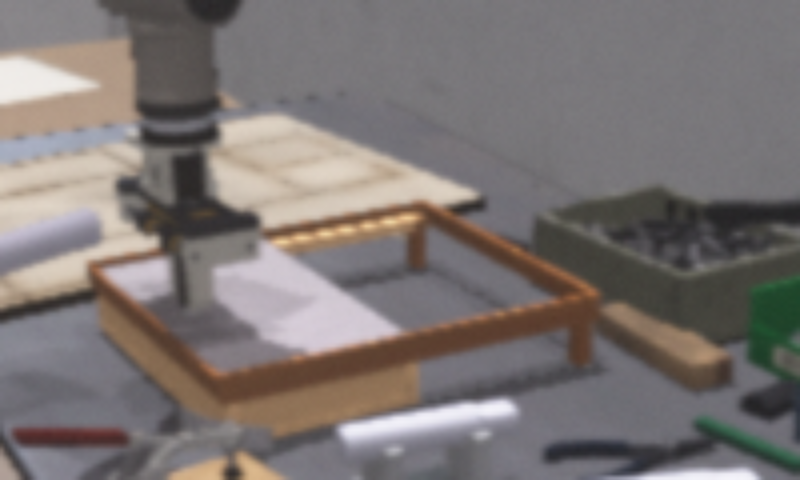

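The cover has reached the front stop: the force rose to 10.5 N and the tool moved only 0.6 mm of the 2 mm asked. I'll ease off, let go and lift.

Request:
arm_command --plan '[{"tx": 0, "ty": 0.15, "tz": 0, "wx": 0, "wy": 0, "wz": 0, "jaw": -1}, {"tx": 0, "ty": 0, "tz": 0, "wx": 0, "wy": 0, "wz": 0, "jaw": 0.3}, {"tx": 0, "ty": 0, "tz": 0, "wx": 0, "wy": 0, "wz": 0, "jaw": 0.3}, {"tx": 0, "ty": 0, "tz": 0, "wx": 0, "wy": 0, "wz": 0, "jaw": 0.3}, {"tx": 0, "ty": 0, "tz": 0, "wx": 0, "wy": 0, "wz": 0, "jaw": 0.3}, {"tx": 0, "ty": 0, "tz": 0, "wx": 0, "wy": 0, "wz": 0, "jaw": 0.3}, {"tx": -1, "ty": 0, "tz": 0, "wx": 0, "wy": 0, "wz": 0, "jaw": 0.3}, {"tx": -2, "ty": 0, "tz": 0, "wx": 0, "wy": 0, "wz": 0, "jaw": 0.3}, {"tx": -3, "ty": 0, "tz": 0, "wx": 0, "wy": 0, "wz": 0, "jaw": 0.3}, {"tx": -4, "ty": 0, "tz": 0, "wx": 0, "wy": 0, "wz": 0, "jaw": 0.3}, {"tx": -4, "ty": 0, "tz": 0, "wx": 0, "wy": 0, "wz": 0, "jaw": 0.3}, {"tx": 0, "ty": 0, "tz": 4, "wx": 0, "wy": 0, "wz": 0, "jaw": 0.3}, {"tx": 0, "ty": 0, "tz": 4, "wx": 0, "wy": 0, "wz": 0, "jaw": 0.3}, {"tx": 0, "ty": 0, "tz": 4, "wx": 0, "wy": 0, "wz": 0, "jaw": 0.3}, {"tx": 0, "ty": 0, "tz": 4, "wx": 0, "wy": 0, "wz": 0, "jaw": 0.3}, {"tx": 0, "ty": 0, "tz": 4, "wx": 0, "wy": 0, "wz": 0, "jaw": 0.3}, {"tx": 0, "ty": 0, "tz": 4, "wx": 0, "wy": 0, "wz": 0, "jaw": 0.3}, {"tx": 0, "ty": 0, "tz": 0, "wx": 0, "wy": 0, "wz": 0, "jaw": 0.3}, {"tx": 0, "ty": 0, "tz": 0, "wx": 0, "wy": 0, "wz": 0, "jaw": 0.3}]'

```text
time: 101.75
tool_pos: [438.8, 36.0, 236.2]
tcp_rot: [1.726, 1.57, 0.203]
contact_force: [0.6, -0.1, 0.7]
grip_width: 59.7
```

Run:
```python
from h import *
a=snap('top','t23.png'); b=snap('scene','s23.png')
cv2.imwrite('pics/t23c.png',cv2.resize(a[120:280,170:490],None,fx=2.5,fy=2.5))
cv2.imwrite('pics/s23c.png',cv2.resize(b[140:290,230:430],None,fx=4,fy=4,interpolation=2)[:600])
```

```text
(no output)
```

View pics/t23c.png

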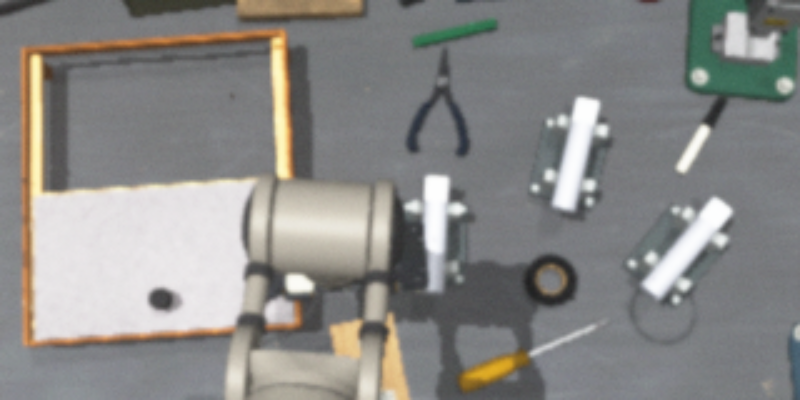

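View pics/s23c.png

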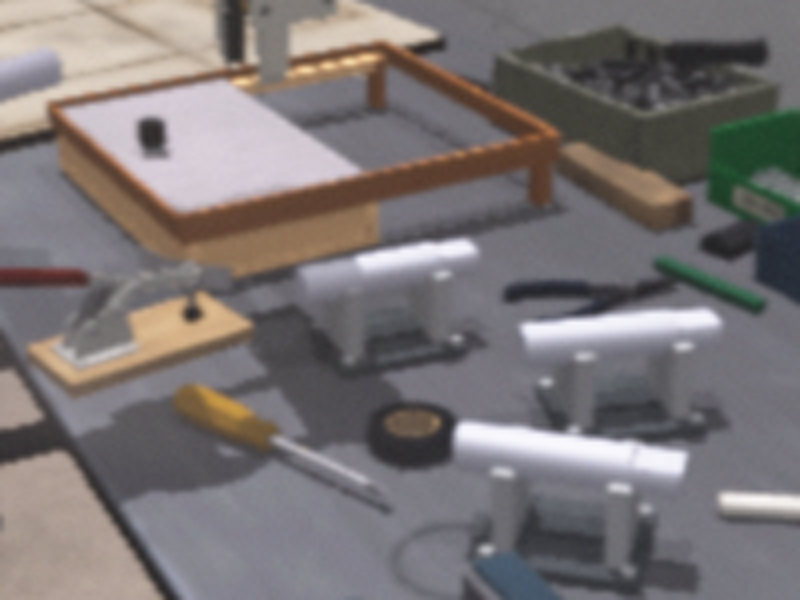

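The cover is shut against the front stop, with the knob at (161, 299) in the crop. All three pins lie in their stands, and the step of the flat shows on top at the far ends. Last check: pin centring and knob position.

Run:
```python
from h import *
im=cv2.imread('pics/t23.png')
for n,a,b,s in [('B',(436,176),(436,291),(500.4,-76)),('A',(587,98),(565,211),(605.3,-264.9)),('C',(720,200),(652,298),(475.1,-398.4))]:
    P=[onz('top',170+p[0]/2.5,120+p[1]/2.5,z) for p,z in((a,77),(b,82))]
    m=(P[0]+P[1])/2; print(n,np.linalg.norm(P[0][:2]-P[1][:2]).round(1),(m[:2]-s).round(1))
print(onz('top',170+161/2.5,120+299/2.5,90))
print([t for t in [readout.get_obs()[k] for k in('time','contact_force')]])
```

```text
B 150.4 [ 0.9 -2.9]
A 155.4 [-5.1  0.7]
C 157.6 [-2.6  1.3]
[423.96563628 272.94006784  90.        ]
[101.85, array([-0.59499308,  0.12776451, -0.58683405])]
```

```bash
python3 -c "
from plant import bot
print(bot.close_job())"
```

```text
the job is handed in; nothing more can be done
None
```

I slid the cover right back, took out the three pins (one pocket was empty) and laid each in its own V-block stand with the flat up. I then slid the cover shut against the front stop and handed the job in at about 102 s of the 210 s; no verdict is reported.

**Last checks:**
- **Cover:** it came up against the front stop (10.5 N). In the top view the knob moved 194.5 mm from back to shut, against 194 mm expected, and the cover looks flat and closed in the picture.
- **Pins:** their middles measured 3 to 5 mm from the stand middles in the top view. Before the cover was shut, touch tests on the flats gave about 0.05, 0.06 and 0.02 rad off upright; the limit is 0.17.
- **Tools and arm:** the tools look unmoved in the pictures, though I did not measure them. The arm stands clear, and the force on the tool reads about zero.

**What disagreed:**
- **First roll:** my first estimates of the roll angle at two stands were off. One pin had been turned about 0.13 rad too far; I corrected it and touched it again.
- **Knob position:** the camera put the knob about 3 to 4 mm from where it sat in the gripper, so I relied on the contact with the stop rather than the picture.

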